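Fill the shaker's rack with tubes, fit the hold-down bar and latch it

ROBOT

A 6-joint arm with a two-finger parallel gripper is mounted at the origin on a cart in front of the work surface, level with it; the furniture and walls round the work are solid. World frame = base frame: x ahead of the robot, y to its left, z up, the work surface at z = 0. Lengths are in mm, angles in rad, forces in N, time in s.
With the tool pointing down it reaches from about 150 to 775 mm from the base axis. Payload 6.1 kg.
Tool frame: the origin (TCP) lies midway between the tips of the shut fingers; the grasp point (between the pads) lies arm.grasp_offset behind it (arm.grasp_offset is the distance from the TCP to the grasp point, in mm); z points along the fingers, x is the direction in which the jaws open and shut, and the axes are right-handed (so a half turn about z gives the same grasp; the last joint's range is limited). The gripper opens to 85 mm and grips with 20 to 120 N. Pads are 22 mm wide; open, the fingers measure 114 mm over their backs; the gripper's body (76 mm by 85 mm) begins 54 mm behind the grasp point. The pads swing forward as they close: fully open they stand 13 mm farther back than shut.
Start: joints at [-1.27, 0.126, -0.04, 1.405, 0, 1.571], TCP at [155.543, -501.413, 231.295] pointing down, gripper open.
Joint ranges: [-2.72, 2.72], [-0.95, 1.95], [-1.27, 1.35], [-1.78, 2.02], [-1.46, 1.47], [-3.14, 3.14]. Speed limits (rad/s): [2.39, 2.39, 3.01, 3.14, 3.14, 3.14].

INTERFACE

Orientations are given as a rotation vector (axis times angle).
In Python, from station import status, optics, arm, nets gives the robot as it stands.
- The arm moves only by the tool drive_tool, never from a script. Its argument "increments" is a list of rows, each a list of 3 entries, a list of its own where there are three numbers: the shift along the tool's x, y, z in cm, then the turn, a rotation vector about the tool's x, y, z in rad, then the gripper's target within -1 to 1 (shut at 1, half-way at 0, fully open at -1). A call has 1 to 5 rows; each row is the pose to reach, as a shift and turn from the pose measured when the call began, along the tool's axes at that moment; what a row does not reach only later rows make up. A row lasts 1/12 s, in which the tool goes at most 41.7 mm and 7.16 degrees, less where a joint would pass 70% of its speed; a pose out of reach is approached as far as the arm can. A call with a gripper value outside its range is refused whole. The fingers move at their own pace and stop on an object; "squeeze" is the grip in N (left out, the last holds). Time passes only in rows, so rows that repeat a pose let the fingers close. It gives the time, the measured TCP pose, the force and the opening at its end, in the units of the state.
- status.read_state(): the state, without advancing time (a new reading comes with each control period).
- optics.get_image(name): name is "side" or "top" or "wrist"; returns (picture, depth): 420x560x3 uint8, blue, green, red; 420x560 float32, mm along the optical axis (not along the pixel's ray), 0 where there is no reading.
- optics.camera_params(name): a dict with "K" (3x3 intrinsics, pixels), "k1" (the pictures are not rectified: a ray, as slopes to the right and down, at radius r is drawn at 1 + k1 r^2 times it, then the intrinsics apply), "R" (3x3) and "t" (3): a world point X has camera coordinates R X + t; the wrist camera has in their place "tool_from_camera" (4x4, takes a point from camera to tool coordinates, whose origin is the TCP and whose axes are the tool frame's). Camera axes: x right, y down, z forward; pixel columns grow to the right and rows downward; lengths in mm; the calibration is good to about 2 mm. A picture is of the moment at which its call begins: read the wrist's pose just before it. camera_params takes no time and is no camera call.
- arm.sign_off(): hands the job in, once; it reports no verdict.
Trained networks look in the newest picture that a camera, given by its name, has taken for a name from the list of things; names that differ only in an ending like _2 or _b are one class to them, and where a whole thing is asked for, a point or a joint stands for the part that bears it (a point fixed in the world has none). Each returns a list of dicts, best first, with "score" (0 to 1); they miss things now and then, are a little off and sometimes report something else, mostly with a low value. They report only what shows in the picture. A call takes as long as a camera call.
- nets.look_for(camera, target): "position" ([x, y, z] in mm, in world coordinates, good to about 4 mm: the middle of the surface that is visible of it).
- nets.regions_of(camera, target): "mask" (420x560 bool, what is visible of it).
- nets.tip_of(camera, target): "position" ([x, y, z] in mm, in world coordinates, good to about 4 mm: a listed point, or the origin of a listed thing).
The state is a dict: "time": time; "q": joint angles; "dq": joint speeds; "tau": joint torques, N m; "eef_pos": TCP position; "eef_rot": TCP orientation; "contact_force": force on the tool from outside, world axes, zero at the start; "ft_torque": the same for the moment, N m; "grip_width": finger opening in mm.
Only numpy, scipy, OpenCV 4.12 (cv2) and the standard library are available. Lean on these libraries where they do the work, as an engineer would, in place of code of your own. Each camera call takes 0.05 s, during which the arm holds its last target.

TASK

Get the shaker ready to run: put one of the tubes lying on the bench into every empty pocket of its rack, upright and right down, leaving the tubes already there alone. The tubes are heavy with loose mixing beads, so tip each one up with its foot on the bench and carry it only upright; one may be left over and simply stays on the bench. When all four pockets are full, set the hold-down bar fully down on the two guide posts and swing the red catch across its end; do not push the other things on the bench about.

Things in the scene. Friction and masses are not known exactly. Their poses are not given: they have to be found in the camera images.
- shaker: white bench shaker, 150 mm deep (x), 334 mm wide (y), fixed; origin on the bench under its middle, x away from its front panel, z up. On it a grey rack block (66 x 226 mm, top 91 mm above the bench) with four round pockets in a row along y, and a steel guide post beyond each end of the row
- pocket_1 (a point): centre of the floor of rack pocket 1 (counted from the -y end; 54 mm apart): round, 44 mm wide, 36 mm deep, floor 55 mm above the bench, of slippery plastic. A tube fully in it has its centre 70 mm above this point. It is empty unless a tube stands in it. Axes as the shaker's
- pocket_2 (a point): centre of the floor of rack pocket 2 (counted from the -y end; 54 mm apart): round, 44 mm wide, 36 mm deep, floor 55 mm above the bench, of slippery plastic. A tube fully in it has its centre 70 mm above this point. It is empty unless a tube stands in it. Axes as the shaker's
- pocket_3 (a point): centre of the floor of rack pocket 3 (counted from the -y end; 54 mm apart): round, 44 mm wide, 36 mm deep, floor 55 mm above the bench, of slippery plastic. A tube fully in it has its centre 70 mm above this point. It is empty unless a tube stands in it. Axes as the shaker's
- pocket_4 (a point): centre of the floor of rack pocket 4 (counted from the -y end; 54 mm apart): round, 44 mm wide, 36 mm deep, floor 55 mm above the bench, of slippery plastic. A tube fully in it has its centre 70 mm above this point. It is empty unless a tube stands in it. Axes as the shaker's
- post_left (a point): shoulder of the left (+y) guide post, 198 mm above the bench, 128 mm from the shaker's middle: the post is 16 mm thick up to here; above stands a 10 mm peg, 20 mm tall, its upper 8 mm tapered. Tubes in the rack end 3 mm below this height. Axes as the shaker's
- post_right (a point): shoulder of the right (-y) guide post, 198 mm above the bench, 128 mm from the shaker's middle: the post is 16 mm thick up to here; above stands a 10 mm peg, 20 mm tall, its upper 8 mm tapered. Tubes in the rack end 3 mm below this height. Axes as the shaker's
- bar: loose aluminium hold-down bar, 322 mm long (y), 46 mm wide (x), 12 mm thick, 0.28 kg, with a 14 mm hole at 128 mm to either side of its middle for the pegs; fits either way round, handle up. Origin at the middle of its underside, z up: seated, it lies midway between the two shoulders
- bar_handle (a point): centre of the grip of the bar's black bridge handle, 46 mm above the bar's underside: 14 mm wide (x), 18 mm tall, 100 mm long (y), on two legs 14 mm thick at 43 mm to either side of the middle, free below between them. Axes as the bar's
- catch (a joint): red swivel catch on a vertical pin at x -46, y -146 mm in the shaker's frame; arm 8 mm thick, 12 mm wide, underside 213 mm above the bench. 0 = open, the arm along the shaker's -y; grows anticlockwise from above; 1.57 = along +x, across the seated bar's right end, 3 mm above it; stop at 1.62. Stays where left (0.08 N m friction)
- catch_knob (a point): middle of the round black knob standing on the catch's arm, 50 mm from the pin: 14 mm in diameter, 34 mm tall, its top 17 mm above this point
- tube_1_mid (a point): centre of a tube that, if present, stands in pocket 1 from the start and stays there; it is like the spares
- tube_2_mid (a point): centre of a tube that, if present, stands in pocket 2 from the start and stays there; it is like the spares
- tube_3_mid (a point): centre of a tube that, if present, stands in pocket 3 from the start and stays there; it is like the spares
- tube_4_mid (a point): centre of a tube that, if present, stands in pocket 4 from the start and stays there; it is like the spares
- spare_1_mid (a point): centre of a rigid mixing tube that starts lying on the bench, axis 20 mm up: 140 mm long, 0.16 kg, pale body 34 mm thick, blue six-sided cap (40 mm across flats, 46 across corners, top 28 mm of the tube), round grey foot (40 mm wide, lowest 44 mm, lower edge bevelled 3 mm). z axis from foot to cap; cap flats face its y axis and at 60 degrees to it
- spare_1_foot (a point): centre of the underside of the foot of spare_1, 70 mm from its centre; axes as there
- spare_2_mid (a point): centre of a rigid mixing tube that starts lying on the bench, axis 20 mm up: 140 mm long, 0.16 kg, pale body 34 mm thick, blue six-sided cap (40 mm across flats, 46 across corners, top 28 mm of the tube), round grey foot (40 mm wide, lowest 44 mm, lower edge bevelled 3 mm). z axis from foot to cap; cap flats face its y axis and at 60 degrees to it
- spare_2_foot (a point): centre of the underside of the foot of spare_2, 70 mm from its centre; axes as there
- spare_3_mid (a point): centre of a rigid mixing tube that starts lying on the bench, axis 20 mm up: 140 mm long, 0.16 kg, pale body 34 mm thick, blue six-sided cap (40 mm across flats, 46 across corners, top 28 mm of the tube), round grey foot (40 mm wide, lowest 44 mm, lower edge bevelled 3 mm). z axis from foot to cap; cap flats face its y axis and at 60 degrees to it
- spare_3_foot (a point): centre of the underside of the foot of spare_3, 70 mm from its centre; axes as there
- tape_roll: a roll of beige tape, 68 mm across, 19 mm tall, lying on the bench; origin at the centre of its underside; not part of the job
- spare_bottle: an uncapped white sample bottle, 48 mm across, 112 mm tall, standing on the bench; origin at the centre of its underside; not part of the job
- lab_timer: a white bench timer, 58 by 66 by 20 mm, lying on the bench; behind it, round x 0.66, y -0.56, a fixed blue box 70 mm tall; origin at the centre of its underside; not part of the job

How it is judged:
By the outcome, as a careful person would: the job done as asked, in the order asked, and still so for the second after the job is handed in, with the robot touching nothing.
Of tube_1, tube_2, tube_3, tube_4 only 1 to 2 are there at a start; the rules pass over those that are not, and their reading is None.
At some moment in a run one of spare_1, spare_2, spare_3, bar may be knocked a few centimetres aside while the robot is not near it.
Once in a run the grip may slacken for a moment while it holds something.
It also fails if it takes over 210 s, if anything falls off the work surface, if the arm or the gripper's body presses on something with over 40 N, if the wrist force passes 120 N, or if a joint passes its speed limit or range.

## Working session

There is one attempt and no reset: what is moved stays moved. The work goes in short steps, Python scripts to look and compute and a tool call to move; the robot and the scene stay as the last step left them, time stands still between calls to the robot, and variables do not carry over. Pictures are saved under pics/ and viewed, and the job is handed in when it is done.

Besides the shell and the picture viewer there is one more tool, called after ">>>" as a command line: name --argument value ..., lists and objects as JSON in quotes. drive_tool: Moves the arm, as the interface text tells. Its arguments: {"type":"object","properties":{"increments":{"type":"array","items":{"type":"array"}},"squeeze":{"type":"number"}},"required":["increments"]}

```bash
ls -la; mkdir -p pics; cat > h.py <<'E'
import numpy as np, cv2
from scipy.spatial.transform import Rotation as R
from station import status, optics, arm, nets
def st():
    s=status.read_state(); return s
E
python3 - <<'E'
from h import *
s=st(); print(s); print(arm.grasp_offset)
for n in ("side","top","wrist"):
    im,d=optics.get_image(n); cv2.imwrite(f"pics/{n}0.png",im); print(n,optics.camera_params(n))
print(st()['time'])
E
```

```text
total 12
drwxr-xr-x  3 agent agent 4096 Dec  6 04:11 .
drwxr-xr-x 23 root  root  4096 Dec  6 04:11 ..
drwxr-xr-x  2 agent agent 4096 Dec  6 04:11 pics
{'time': 0.0, 'q': array([-1.26998274e+00,  1.26390445e-01, -4.06248222e-02,  1.40539854e+00,
        9.34321704e-06,  1.57079446e+00]), 'dq': array([ 0.00135683, -0.00061998, -0.00089854, -0.00013453, -0.00129889,
       -0.00075428]), 'tau': array([ 3.90796242e-05, -4.35912681e+01,  3.52924776e+01,  1.73813920e-02,
        4.68775602e-05, -3.91627253e-06]), 'eef_pos': array([ 155.4360803 , -501.02903497,  230.51529564]), 'eef_rot': array([-2.52844612e+00,  1.86292398e+00,  2.03615124e-03]), 'contact_force': array([-0.2510139 ,  0.14336133,  0.31568078]), 'ft_torque': array([-0.00344625,  0.01740552, -0.04054083]), 'grip_width': 85.43319818040399}
18.700000000000003
side {'K': array([[534.65166743,   0.        , 287.88093442],
       [  0.        , 534.65166743, 210.45394871],
       [  0.        ,   0.        ,   1.        ]]), 'k1': -0.03985155217382539, 'R': array([[-0.34867629, -0.93716651,  0.01199057],
       [-0.54634362,  0.19
[... 394 characters left out ...]
8,  0.00647711, -0.19432922],
       [ 0.1943975 ,  0.01249278, -0.98084328]]), 't': array([-172.56386471,  533.68938896, 1650.75188928])}
wrist {'K': array([[338.49813558,   0.        , 277.13777221],
       [  0.        , 338.49813558, 206.25395201],
       [  0.        ,   0.        ,   1.        ]]), 'k1': -0.02592148409516263, 'tool_from_camera': array([[ 9.99999475e-01, -1.12406234e-04, -1.01821733e-03,
         7.78688039e-01],
       [ 3.91571320e-04,  9.60424799e-01,  2.78539141e-01,
        -7.09613504e+01],
       [ 9.46611636e-04, -2.78539393e-01,  9.60424339e-01,
        -1.42966124e+02],
       [ 0.00000000e+00,  0.00000000e+00,  0.00000000e+00,
         1.00000000e+00]])}
0.15
```

View pics/top0.png

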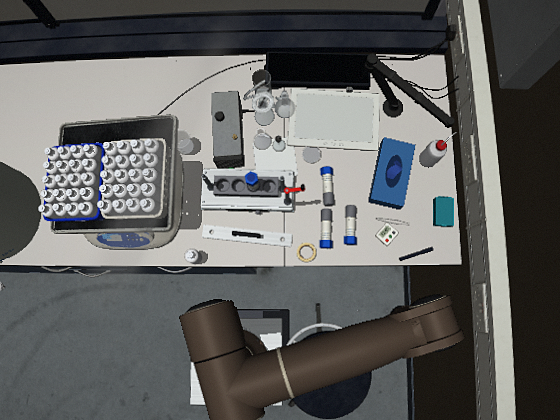

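View pics/side0.png

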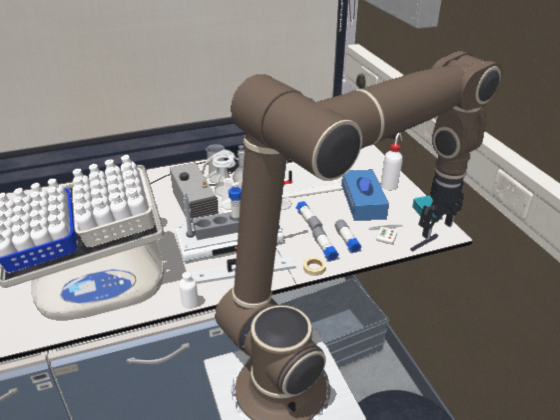

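View pics/wrist0.png

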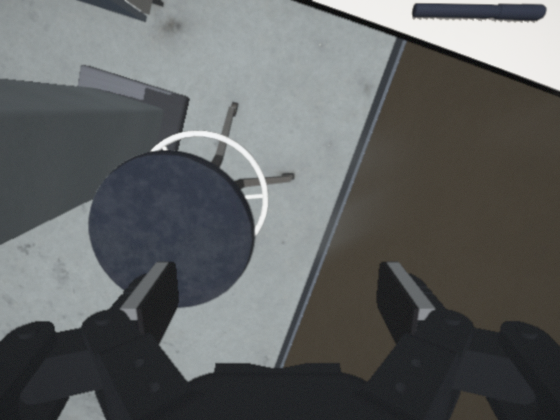

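The top view shows the shaker at about (250,188) with one blue cap at (251,177). Three tubes lie at (327,185), (326,228) and (350,225), and the bar is at (247,235). I'll zoom in and query the networks.

```bash
python3 - <<'E'
from h import *
im,d=optics.get_image("top")
cv2.imwrite("pics/topz.png",cv2.resize(im[150:275,180:420],(800,417),interpolation=cv2.INTER_CUBIC))
for t in ["shaker","pocket_1","tube_1_mid","spare_1_mid","spare_1_foot","bar","bar_handle","catch_knob","post_left","post_right","tape_roll","spare_bottle","lab_timer"]:
    r=nets.tip_of("top",t); print(t,[(np.round(x['position'],0).tolist(),round(x['score'],2)) for x in r])
im,d=optics.get_image("side")
for t in ["shaker","pocket_1","tube_1_mid","spare_1_mid","spare_1_foot","bar","bar_handle","catch_knob"]:
    r=nets.tip_of("side",t); print(t,[(np.round(x['position'],0).tolist(),round(x['score'],2)) for x in r])
print(st()['time'])
E
```

```text
shaker [([610.0, -38.0, 2.0], 0.56)]
pocket_1 [([606.0, 46.0, 54.0], 0.88), ([613.0, -10.0, 50.0], 0.74), ([609.0, -64.0, 56.0], 0.73), ([605.0, -118.0, 57.0], 0.65)]
tube_1_mid [([462.0, -316.0, 20.0], 0.25), ([380.0, -248.0, -1.0], 0.15)]
spare_1_mid [([475.0, -405.0, 17.0], 0.97), ([380.0, -246.0, -1.0], 0.67), ([462.0, -319.0, 20.0], 0.42)]
spare_1_foot [([545.0, -412.0, 18.0], 0.97), ([462.0, -319.0, 20.0], 0.72), ([611.0, -38.0, 1.0], 0.45)]
bar [([443.0, -34.0, -1.0], 0.77), ([543.0, -410.0, 22.0], 0.61)]
bar_handle [([442.0, -36.0, 44.0], 0.83), ([544.0, -409.0, 20.0], 0.68), ([363.0, 148.0, 3.0], 0.64)]
catch_knob [([602.0, -115.0, 56.0], 0.73), ([563.0, -230.0, 241.0], 0.43), ([609.0, 47.0, 53.0], 0.18)]
post_left [([612.0, 88.0, 202.0], 0.71), ([542.0, -409.0, 19.0], 0.23)]
post_right [([599.0, -161.0, 201.0], 0.93), ([548.0, -330.0, 23.0], 0.62)]
tape_roll [([441.0, -38.0, 44.0], 0.59), ([383.0, -245.0, -2.0], 0.58), ([598.0, -163.0, 196.0], 0.29)]
spare_bottle [([360.0, 149.0, 0.0], 0.57), ([443.0, -37.0, 43.0], 0.56)]
lab_timer [([442.0, -537.0, -1.0], 0.64)]
shaker [([611.0, -36.0, 4.0], 0.68)]
pocket_1 [([608.0, -6.0, 48.0], 0.7), ([606.0, -62.0, 51.0], 0.68), ([610.0, 42.0, 55.0], 0.62), ([619.0, -325.0, 22.0], 0.56), ([477.0, -403.0, 21.0], 0.3)]
tube_1_mid []
spare_1_mid [([478.0, -404.0, 21.0], 0.65), ([439.0, -34.0, 1.0], 0.58)]
spare_1_foot [([546.0, -411.0, 26.0], 0.56)]
bar [([442.0, -35.0, -1.0], 0.56), ([607.0, -6.0, 50.0], 0.29)]
bar_handle [([438.0, -35.0, 44.0], 0.83), ([380.0, -247.0, 2.0], 0.25)]
catch_knob [([563.0, -228.0, 240.0], 0.45)]
1.3
```

View pics/topz.png

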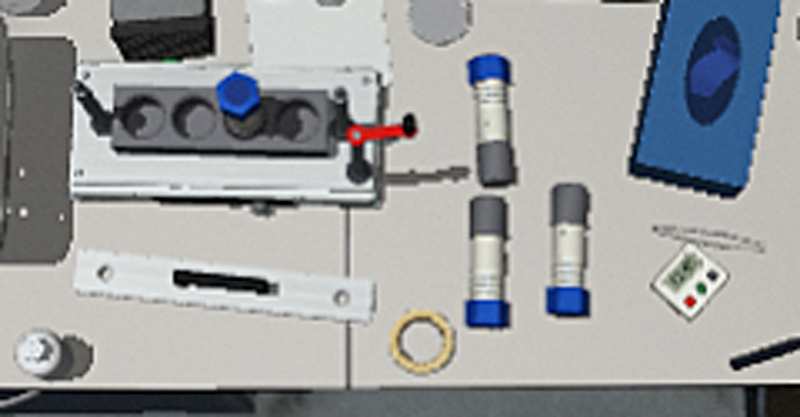

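```bash
cat > h.py <<'E'
import numpy as np, cv2, sys
from scipy.spatial.transform import Rotation as R
from station import status, optics, arm, nets
st=status.read_state
GO=arm.grasp_offset
def pose():
    s=st(); return np.array(s['eef_pos']),R.from_rotvec(s['eef_rot']).as_matrix()
def down(psi,tilt=0,axis=None):
    """tool down, jaw axis x at angle psi; then turned by tilt about tool x"""
    x=np.array([np.cos(psi),np.sin(psi),0]); z=np.array([0,0,-1.]); y=np.cross(z,x)
    return np.stack([x,y,z],1)@R.from_rotvec([tilt,0,0]).as_matrix()
def tcp_from_grasp(g,M): return np.array(g)+M[:,2]*GO
def inc(p,M):
    """increment (cm, rad) from current pose to TCP p, rot M"""
    p0,M0=pose()
    d=M0.T@(np.array(p)-p0)/10; w=R.from_matrix(M0.T@M).as_rotvec()
    n=int(np.ceil(max(np.linalg.norm(d)/4.17,np.linalg.norm(w)/.125)))
    print("inc",np.round(d,2).tolist(),np.round(w,3).tolist(),"rows~",n)
def cam(name):
    c=optics.camera_params(name)
    if name!="wrist": return c['K'],c['k1'],np.array(c['R']),np.array(c['t'])
    p0,M0=pose(); T=np.eye(4);T[:3,:3]=M0;T[:3,3]=p0
    C=np.linalg.inv(T@c['tool_from_camera']); return c['K'],c['k1'],C[:3,:3],C[:3,3]
def proj(X,c):
    K,k1,Rc,t=c; X=np.atleast_2d(X); P=X@Rc.T+t; s=P[:,:2]/P[:,2:]; r2=(s**2).sum(1,keepdims=True)
    s=s*(1+k1*r2); return s*[K[0,0],K[1,1]]+[K[0,2],K[1,2]]
def ray(uv,c):
    """camera centre, unit-depth ray dirs in world"""
    K,k1,Rc,t=c; uv=np.atleast_2d(np.array(uv,float)); d=(uv-[K[0,2],K[1,2]])/[K[0,0],K[1,1]]
    s=d.copy()
    for _ in range(20): s=d/(1+k1*(s**2).sum(1,keepdims=True))
    D=np.c_[s,np.ones(len(s))]; return -Rc.T@t, D@Rc
def onz(uv,z,c):
    o,D=ray(uv,c); k=(z-o[2])/D[:,2]; return o+D*k[:,None]
def cloud(mask,d,c):
    v,u=np.nonzero(mask&(d>0)); o,D=ray(np.c_[u,v],c); return o+D*d[v,u][:,None]
def brief():
    s=st(); p,M=pose(); print("t",round(s['time'],2),"p",np.round(p,1),"q",np.round(s['q'],2),"F",np.round(s['contact_force'],1),"w",round(s['grip_width'],1)); print(np.round(M,3).tolist())
E
python3 - <<'E'
from h import *
brief(); inc([500,-40,330],down(np.pi/2)); inc([500,-40,330],down(-np.pi/2))
E
```

```text
t 1.3 p [ 155.5 -501.4  231.3] q [-1.27  0.13 -0.04  1.41 -0.    1.57] F [0.1 0.4 0.3] w 85.3
[[0.296, -0.955, -0.0], [-0.955, -0.296, -0.0], [0.0, 0.0, -1.0]]
inc [-33.86, -46.57, -9.87] [0.0, 0.0, -2.841] rows~ 23
inc [-33.86, -46.57, -9.87] [0.0, -0.0, 0.301] rows~ 15
```

```bash
python3 - <<'E'
from h import *
inc([540,-350,300],down(-np.pi/2))
E
```

```text
inc [-3.07, -41.21, -6.87] [0.0, -0.0, 0.301] rows~ 11
```

>>> drive_tool --increments '[[[-3.07, -41.2, -6.9], [0, 0, 0.3], -1], [[-3.07, -41.2, -6.9], [0, 0, 0.3], -1], [[-3.07, -41.2, -6.9], [0, 0, 0.3], -1], [[-3.07, -41.2, -6.9], [0, 0, 0.3], -1], [[-3.07, -41.2, -6.9], [0, 0, 0.3], -1]]' --squeeze 40

```text
time: 1.72
eef_pos: [340.7, -428.4, 264.7]
eef_rot: [2.221, -2.221, 0.001]
contact_force: [0.8, -0.6, -0.7]
grip_width: 85.3
```

>>> drive_tool --increments '[[[-7.84, -19.9, -3.5], [0, 0, 0], -1], [[-7.84, -19.9, -3.5], [0, 0, 0], -1], [[-7.84, -19.9, -3.5], [0, 0, 0], -1], [[-7.84, -19.9, -3.5], [0, 0, 0], -1], [[-7.84, -19.9, -3.5], [0, 0, 0], -1]]'

```text
time: 2.13
eef_pos: [532.1, -352.5, 298.6]
eef_rot: [2.221, -2.221, 0.001]
contact_force: [-0.0, -1.3, -0.1]
grip_width: 85.3
```

>>> drive_tool --increments '[[[0, -1, 0], [0, 0, 0], -1], [[0, -1, 0], [0, 0, 0], -1]]'

```text
time: 2.3
eef_pos: [545.5, -351.0, 297.4]
eef_rot: [-2.226, 2.217, -0.0]
contact_force: [-1.3, 0.6, -0.9]
grip_width: 85.4
```

```bash
cat > tubes.py <<'E'
from h import *
def tubes(camn,save=None):
    c=cam(camn); im,d=optics.get_image(camn)
    if save: cv2.imwrite(save,im)
    P0,D0=ray([[0,0]],c)
    # blue caps
    v,u=np.mgrid[0:420,0:560]; o,D=ray(np.c_[u.ravel(),v.ravel()],c)
    X=(o+D*d.ravel()[:,None]).reshape(420,560,3)
    return c,im,d,X
E
python3 - <<'E'
from tubes import *
brief()
c,im,d,X=tubes("wrist","pics/w1.png")
np.savez("w1.npz",im=im,d=d,X=X)
for t in ["spare_1_mid","spare_1_foot"]:
    r=nets.tip_of("wrist",t); print(t,[(np.round(x['position'],0).tolist(),round(x['score'],2)) for x in r])
r=nets.regions_of("wrist","spare_1_mid")
for i,x in enumerate(r):
    m=x['mask'].astype(bool); P=X[m&(d>0)]; print(x['score'],m.sum(),P.mean(0).round(1),P.min(0).round(0),P.max(0).round(0))
    np.save(f"m{i}.npy",m)
E
```

```text
t 2.3 p [ 545.5 -351.   297.4] q [-0.57  0.39  0.45  1.63  0.    2.57] F [-1.3  0.6 -0.9] w 85.4
[[0.004, -1.0, 0.0], [-1.0, -0.004, -0.0], [0.0, -0.0, -1.0]]
spare_1_mid [([476.0, -404.0, 22.0], 0.9), ([440.0, -29.0, 1.0], 0.39)]
spare_1_foot [([544.0, -409.0, 21.0], 0.63)]
0.72 3134 [ 479.6 -404.3   34.8] [ 406. -427.    8.] [ 546. -380.   42.]
```

View pics/w1.png

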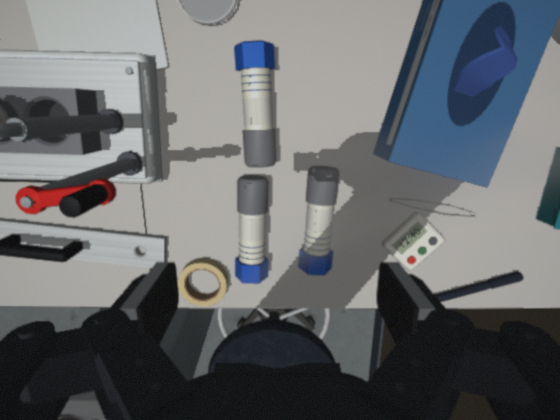

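The wrist view shows tube A (cap away) at (257,105), B at (252,230) and C at (320,220), both with caps toward the robot. I'll fit their axes from the depth.

```bash
cat > fit.py <<'E'
from h import *
def fitall(X,im,xr=(380,720),yr=(-470,-270)):
    ok=(X[...,2]>8)&(X[...,2]<60)&(X[...,0]>xr[0])&(X[...,0]<xr[1])&(X[...,1]>yr[0])&(X[...,1]<yr[1])
    n,l,s,ce=cv2.connectedComponentsWithStats(ok.astype(np.uint8))
    hsv=cv2.cvtColor(im,cv2.COLOR_BGR2HSV)
    for i in range(1,n):
        if s[i,4]<800: continue
        m=l==i; P=X[m]; P=P[P[:,2]>15]
        b=(l==i)&(hsv[...,0]>100)&(hsv[...,0]<130)&(hsv[...,1]>150)
        top=P[P[:,2]>np.percentile(P[:,2],60)]
        mu=P[:,:2].mean(0); U,S,V=np.linalg.svd(P[:,:2]-mu,full_matrices=False); a=V[0]
        cap=X[b][:,:2].mean(0) if b.sum()>30 else mu
        if (cap-mu)@a<0: a=-a
        t=(P[:,:2]-mu)@a; n2=np.array([-a[1],a[0]]); w=(P[:,:2]-mu)@n2
        lo,hi=np.percentile(t,[.5,99.5]); wl,wh=np.percentile(w,[2,98])
        c=mu+a*(lo+hi)/2+n2*(wl+wh)/2
        print(i,"px",ce[i].round(0),"n",s[i,4],"len",round(hi-lo,1),"wid",round(wh-wl,1),"mid",c.round(1),"capdir deg",round(np.degrees(np.arctan2(a[1],a[0])),1),"foot",(c-a*70).round(1),"ztop",np.percentile(P[:,2],98).round(1),"blue",b.sum())
E
python3 - <<'E'
from fit import *
z=np.load("w1.npz"); fitall(z['X'],z['im'])
c=cam("top"); im,d=optics.get_image("top"); v,u=np.mgrid[0:420,0:560]; o,D=ray(np.c_[u.ravel(),v.ravel()],c)
X=(o+D*d.ravel()[:,None]).reshape(420,560,3)
np.savez("top1.npz",im=im,d=d,X=X); 
import fit
ok=1
# smaller min size for top
src=open("fit.py").read().replace("<800","<150"); exec(src); fitall(X,im)
E
```

```text
2 px [257. 102.] n 4062 len 138.2 wid 39.0 mid [ 618.2 -327.6] capdir deg 2.8 foot [ 548.3 -331. ] ztop 41.5 blue 922
3 px [319. 220.] n 3185 len 138.0 wid 37.8 mid [ 476.8 -405.5] capdir deg 177.3 foot [ 546.7 -408.9] ztop 41.2 blue 208
4 px [252. 229.] n 3107 len 138.1 wid 37.9 mid [ 464.1 -319.3] capdir deg 178.0 foot [ 534.  -321.8] ztop 41.4 blue 377
16 px [350. 227.] n 366 len 139.3 wid 37.0 mid [ 475.5 -404. ] capdir deg 174.5 foot [ 545.1 -410.7] ztop 45.4 blue 91
```

```bash
cat >> h.py <<'E'
import json,os
def log():
    s=st(); open("log.jsonl","a").write(json.dumps([list(map(float,s['q'])),list(map(float,s['eef_pos'])),list(map(float,s['eef_rot']))])+"\n")
log()
E
python3 - <<'E'
from h import *
a=np.radians(177.3); A=np.array([np.cos(a),np.sin(a),0]); foot=np.array([546.7,-408.9,20])
M=down(a-np.pi*1.5,np.radians(40)); print(M.round(2).tolist())
g=foot+88*A-6*M[:,2]; 
inc(tcp_from_grasp(g-100*M[:,2],M),M); print(tcp_from_grasp(g-100*M[:,2],M),tcp_from_grasp(g,M))
E
```

```text
[[-0.05, -0.77, 0.64], [-1.0, 0.04, -0.03], [0.0, -0.64, -0.77]]
inc [4.91, 13.82, 21.19] [0.698, 0.015, 0.044] rows~ 7
[ 402.74462774 -402.11123698   86.87567988] [ 466.95203125 -405.13918126   10.27123557]
```

>>> drive_tool --increments '[[[4.9, 13.8, 21.2], [0.7, 0.015, 0.044], -0.4], [[4.9, 13.8, 21.2], [0.7, 0.015, 0.044], -0.4], [[4.9, 13.8, 21.2], [0.7, 0.015, 0.044], -0.4], [[4.9, 13.8, 21.2], [0.7, 0.015, 0.044], -0.4], [[4.9, 13.8, 21.2], [0.7, 0.015, 0.044], -0.4]]'

```text
time: 2.97
eef_pos: [452.6, -386.7, 163.8]
eef_rot: [-1.908, 1.974, -0.52]
contact_force: [1.9, -2.5, -1.6]
grip_width: 59.7
```

```bash
python3 - <<'E'
from h import *
brief()
a=np.radians(177.3); M=down(a-np.pi*1.5,np.radians(40)); inc([402.7,-402.1,86.9],M)
E
```

```text
t 2.97 p [ 452.6 -386.7  163.8] q [-0.89 -0.01 -0.44  0.79  0.37  2.35] F [ 1.9 -2.5 -1.6] w 59.7
[[-0.035, -0.873, 0.487], [-0.999, 0.028, -0.022], [0.006, -0.488, -0.873]]
inc [1.67, 8.06, 4.32] [0.189, 0.002, 0.013] rows~ 3
```

>>> drive_tool --increments '[[[1.67, 8.06, 4.32], [0.19, 0.002, 0.013], -0.4], [[1.67, 8.06, 4.32], [0.19, 0.002, 0.013], -0.4], [[1.67, 8.06, 4.32], [0.19, 0.002, 0.013], -0.4], [[1.67, 8.06, 4.32], [0.19, 0.002, 0.013], -0.4]]'

```text
time: 3.3
eef_pos: [396.7, -399.0, 81.0]
eef_rot: [-1.771, 1.874, -0.669]
contact_force: [0.5, 0.5, 0.6]
grip_width: 59.8
```

```bash
python3 - <<'E'
from h import *
brief()
a=np.radians(177.3); M=down(a-np.pi*1.5,np.radians(40)); inc([466.95,-405.1,10.3],M)
from scipy.optimize import least_squares
L=[json.loads(l) for l in open("log.jsonl")]
L=[ [np.array(x) for x in l] for l in L]
L.append([np.array([-1.27,.126,-.04,1.405,0,1.571]),np.array([155.543,-501.413,231.295]),np.array([-2.52844612e+00,1.86292398e+00,0])])
def fk(q,p):
    h,L1,L2,T,o,e=p
    Rz=lambda a:R.from_rotvec([0,0,a]); Ry=lambda a:R.from_rotvec([0,a,0])
    B=Rz(q[0]); 
    P=np.array([o,0,h])+Ry(q[1]).apply([0,0,L1])
    P=P+Ry(q[1]-q[2]).apply([L2,0,e])
    W=Ry(q[1]-q[2]+q[3])
    W=W*R.from_rotvec([0,0,q[4]])   # yaw
    d=W.apply([T,0,0]); 
    return B.apply(P+d),(B*W)
def res(p): return np.concatenate([fk(q,p)[0]-x for q,x,_ in L])
r=least_squares(res,[120,467,472,270,0,0]); print(r.x,np.abs(r.fun).round(1))
for q,x,w in L: print((fk(q,r.x)[1].inv()*R.from_rotvec(w)).as_matrix().round(2).tolist(), q[5])
E
```

```text
t 3.3 p [ 396.7 -399.    81. ] q [-1.08 -0.02 -0.72  0.47  0.58  2.24] F [0.5 0.5 0.6] w 59.8
[[-0.054, -0.768, 0.639], [-0.999, 0.047, -0.028], [-0.008, -0.639, -0.769]]
inc [0.29, -0.9, 9.94] [0.005, 0.002, -0.01] rows~ 3
[-48.38596803 513.39109061 410.91520179 302.84063728  45.60955297
 146.96710172] [ 4.7  3.   3.   5.7 11.3  0.6  5.1  1.   1.5  4.3 14.   3.8]
[[-0.0, -0.0, 1.0], [-0.84, -0.55, -0.0], [0.55, -0.84, -0.0]] 2.5649724275038817
[[0.0, 0.0, 1.0], [-0.71, -0.71, 0.0], [0.71, -0.71, 0.0]] 2.354178634313962
[[-0.0, -0.0, 1.0], [-0.62, -0.79, -0.0], [0.79, -0.62, -0.0]] 2.2380304021955943
[[0.0, 0.0, 1.0], [0.0, -1.0, 0.0], [1.0, 0.0, -0.0]] 1.571
```

>>> drive_tool --increments '[[[0.29, -0.9, 3.5], [0.005, 0.002, -0.01], -0.4], [[0.29, -0.9, 6.5], [0.005, 0.002, -0.01], -0.4], [[0.29, -0.9, 9.0], [0.005, 0.002, -0.01], -0.4], [[0.29, -0.9, 9.9], [0.005, 0.002, -0.01], -0.4], [[0.29, -0.9, 9.9], [0.005, 0.002, -0.01], -0.4]]'

```text
time: 3.72
eef_pos: [468.5, -405.4, 11.1]
eef_rot: [-1.78, 1.862, -0.679]
contact_force: [-1.4, 0.3, -1.7]
grip_width: 59.9
```

```bash
python3 - <<'E'
from h import *
brief()
im,d=optics.get_image("wrist"); cv2.imwrite("pics/w2.png",im)
E
```

```text
t 3.72 p [ 468.5 -405.4   11.1] q [-0.96  0.13 -0.76  0.21  0.53  2.36] F [-1.4  0.3 -1.7] w 59.9
[[-0.045, -0.765, 0.643], [-0.999, 0.035, -0.029], [0.0, -0.643, -0.766]]
```

View pics/w2.png

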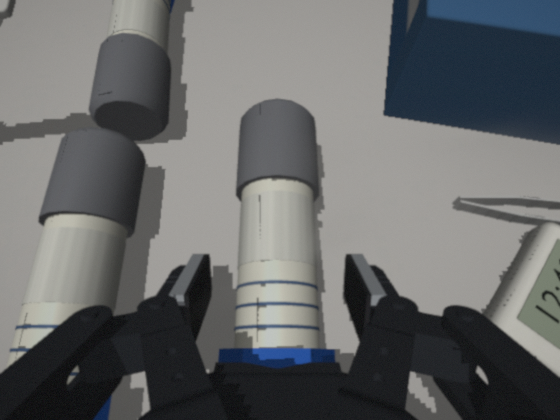

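The tube sits centred between the pads, about columns 240–320. I'll close.

>>> drive_tool --increments '[[[0, 0, 0], [0, 0, 0], 0.6], [[0, 0, 0], [0, 0, 0], 0.8], [[0, 0, 0], [0, 0, 0], 0.8], [[0, 0, 0], [0, 0, 0], 0.8], [[0, 0, 0], [0, 0, 0], 0.8]]' --squeeze 50

```text
time: 4.18
eef_pos: [468.7, -406.9, 14.6]
eef_rot: [-1.779, 1.861, -0.685]
contact_force: [-2.5, 1.0, 6.8]
grip_width: 32.9
```

```bash
python3 - <<'E'
from h import *
from scipy.optimize import least_squares
brief()
L=[[np.array(x) for x in json.loads(l)] for l in open("log.jsonl")]
L.append([np.array([-1.27,.126,-.04,1.405,0,1.571]),np.array([155.543,-501.413,231.295]),np.array([-2.52844612e+00,1.86292398e+00,0])])
Ry=lambda a:R.from_rotvec([0,a,0])
def fk(q,p):
    h,L1,L2,T,e,T1,o=p
    B=R.from_rotvec([0,0,q[0]])
    P=np.array([o,0,h])+Ry(q[1]).apply([0,0,L1])+Ry(q[1]-q[2]).apply([L2,0,e])
    W=Ry(q[1]-q[2]+q[3]); P=P+W.apply([T1,0,0]); W=W*R.from_rotvec([0,0,q[4]])
    return B.apply(P+W.apply([T,0,0])),(B*W)
p0=np.array([120,467,472,200,0,80,0])
def res(p): return np.concatenate([fk(q,p)[0]-x for q,x,_ in L]+[(p-p0)*[.002,.002,.002,.002,.01,.002,.01]])
r=least_squares(res,p0); print(r.x.round(1),np.abs(r.fun).round(1))
E
```

```text
t 4.18 p [ 468.7 -406.9   14.6] q [-0.96  0.13 -0.75  0.21  0.54  2.36] F [-2.5  1.   6.8] w 32.9
[[-0.046, -0.762, 0.645], [-0.999, 0.033, -0.032], [0.003, -0.646, -0.763]]
[ 1.433e+02  5.311e+02  4.515e+02  2.955e+02  7.980e+01  1.477e+02
 -1.000e-01] [0.  0.  0.1 0.  0.  0.1 0.  0.  0.  0.  0.  0.  0.  0.  0.  0.  0.  0.2
 0.  0.1 0.  0.2 0.8 0.1 0. ]
```

```bash
cat >> h.py <<'E'
from scipy.optimize import least_squares
FP=np.array([143.3,531.1,451.5,295.5,79.8,147.7,-.1])
Ry=lambda a:R.from_rotvec([0,a,0])
LO=np.array([-2.72,-.95,-1.27,-1.78,-1.46,-3.14]);HI=np.array([2.72,1.95,1.35,2.02,1.47,3.14])
def fkp(q,p=FP):
    h,L1,L2,T,e,T1,o=p
    B=R.from_rotvec([0,0,q[0]])
    P=np.array([o,0,h])+Ry(q[1]).apply([0,0,L1])+Ry(q[1]-q[2]).apply([L2,0,e])
    W=Ry(q[1]-q[2]+q[3]); P=P+W.apply([T1,0,0]); W=W*R.from_rotvec([0,0,q[4]])
    # tool frame: z=W x; at q6: x_t = (0,-sin? ) from fit: cols
    s,c=np.sin(q[5]),np.cos(q[5])
    Mt=np.array([[0,0,1],[c,-s,0],[s,c,0]])
    return B.apply(P+W.apply([T,0,0])),(B*W).as_matrix()@Mt
def ik(p,M,q0):
    f=lambda q:np.concatenate([(fkp(q)[0]-p)/100,(R.from_matrix(fkp(q)[1].T@M)).as_rotvec()*3])
    r=least_squares(f,np.clip(q0,LO+1e-3,HI-1e-3),bounds=(LO,HI)); return r.x,np.abs(r.fun).max()
E
python3 - <<'E'
from h import *
q=np.array(st()['q']); p,M=pose(); pp,MM=fkp(q); print(pp-p,np.abs(MM-M).max())
a0=np.radians(177.3)
def tubeR(az,th): # columns: z=axis foot->cap ; y = 'up' flat normal
    h=np.array([np.cos(az),np.sin(az),0]); z=h*np.cos(th)+np.array([0,0,np.sin(th)]); y=-h*np.sin(th)+np.array([0,0,np.cos(th)])
    return np.stack([np.cross(y,z),y,z],1)
T0=tubeR(a0,0); foot0=np.array([546.7,-408.9,20])
Mrel=T0.T@M; prel=T0.T@(p-foot0)
for yaw,ex,ey in [(0,546,-409),(0,510,-409),(0,480,-409),(-20,500,-405),(-37,500,-405),(-37,480,-390),(-37,450,-380)]:
    qq=q.copy(); out=[]
    for k in range(0,10):
        th=np.radians(10*k); az=a0+np.radians(yaw)*k/9
        h=np.array([np.cos(az),np.sin(az),0])
        edge=np.array([546.7,-408.9,0])*(1-k/9)+np.array([ex,ey,0])*k/9
        Tk=tubeR(az,th); fc=edge+20*Tk[:,1]   # foot centre: edge + 20*y
        pk=fc+Tk@prel; Mk=Tk@Mrel
        qq,e=ik(pk,Mk,qq); out.append(round(e,3))
    print(yaw,ex,ey,out,qq.round(2),pk.round(0))
E
```

```text
[ 0.00438765 -0.00627323 -0.02611575] 1.1102230246251565e-16
0 546 -409 [np.float64(0.0), np.float64(0.0), np.float64(0.0), np.float64(0.0), np.float64(0.0), np.float64(0.0), np.float64(0.0), np.float64(0.0), np.float64(0.103), np.float64(0.416)] [-0.49  1.04  0.84  2.02 -0.36  2.79] [ 560. -411.   78.]
0 510 -409 [np.float64(0.0), np.float64(0.0), np.float64(0.0), np.float64(0.0), np.float64(0.0), np.float64(0.0), np.float64(0.0), np.float64(0.0), np.float64(0.001), np.float64(0.297)] [-0.51  1.02  0.77  2.02 -0.37  2.79] [ 524. -411.   78.]
0 480 -409 [np.float64(0.0), np.float64(0.0), np.float64(0.0), np.float64(0.0), np.float64(0.0), np.float64(0.0), np.float64(0.0), np.float64(0.0), np.float64(0.0), np.float64(0.2)] [-0.53  1.    0.72  2.02 -0.38  2.78] [ 494. -411.   78.]
-20 500 -405 [np.float64(0.0), np.float64(0.0), np.float64(0.0), np.float64(0.0), np.float64(0.0), np.float64(0.0), np.float64(0.0), np.float64(0.0), np.float64(0.11), np.float64(0.478)] [-0.6   1.01  0.76  2.02 -0.17  2.98] [ 513. -412.   78.]
-37 500 -405 [np.float64(0.0), np.float64(0.0), np.float64(0.0), np.float64(0.0), np.float64(0.0), np.float64(0.0), np.float64(0.0), np.float64(0.0), np.float64(0.166), np.float64(0.542)] [-0.69  1.    0.77  2.02  0.    3.14] [ 510. -416.   78.]
-37 480 -390 [np.float64(0.0), np.float64(0.0), np.float64(0.0), np.float64(0.0), np.float64(0.0), np.float64(0.0), np.float64(0.0), np.float64(0.0), np.float64(0.078), np.float64(0.44)] [-0.69  0.98  0.71  2.02  0.    3.14] [ 490. -401.   78.]
-37 450 -380 [np.float64(0.0), np.float64(0.0), np.float64(0.0), np.float64(0.0), np.float64(0.0), np.float64(0.0), np.float64(0.0), np.float64(0.0), np.float64(0.0), np.float64(0.322)] [-0.7   0.96  0.65  2.02 -0.01  3.13] [ 460. -391.   78.]
```

```bash
cat > tip.py <<'E'
from h import *
def tubeR(az,th):
    h=np.array([np.cos(az),np.sin(az),0]); z=h*np.cos(th)+np.array([0,0,np.sin(th)]); y=-h*np.sin(th)+np.array([0,0,np.cos(th)])
    return np.stack([np.cross(y,z),y,z],1)
def plan(q,a0,foot0,prel,Mrel,yaw,ex,ey,n=9,th1=90,th0=0):
    qq=q.copy(); out=[]
    for k in range(0,n+1):
        f=k/n; th=np.radians(th0+(th1-th0)*f); az=a0+np.radians(yaw)*f
        edge=np.array([foot0[0],foot0[1],0])*(1-f)+np.array([ex,ey,0])*f
        Tk=tubeR(az,th); fc=edge+20*Tk[:,1]
        pk=fc+Tk@prel; Mk=Tk@Mrel
        qq,e=ik(pk,Mk,qq); out.append((pk,Mk,qq,e))
    return out
E
python3 - <<'E'
from tip import *
q=np.array(st()['q']); p,M=pose(); a0=np.radians(177.3); foot0=np.array([546.7,-408.9,20]); T0=tubeR(a0,0)
Mrel=T0.T@M; prel=T0.T@(p-foot0)
for yaw in (0,20,40,60,80):
  for ex,ey in [(540,-409),(500,-409),(450,-400),(420,-400)]:
    o=plan(q,a0,foot0,prel,Mrel,yaw,ex,ey,n=6); print(yaw,ex,ey,[round(float(x[3]),2) for x in o],o[-1][2].round(2))
E
```

```text
0 540 -409 [0.0, 0.0, 0.0, 0.0, 0.0, 0.0, 0.4] [-0.49  1.04  0.83  2.02 -0.36  2.79]
0 500 -409 [0.0, 0.0, 0.0, 0.0, 0.0, 0.0, 0.26] [-0.51  1.01  0.75  2.02 -0.37  2.79]
0 450 -400 [0.0, 0.0, 0.0, 0.0, 0.0, 0.0, 0.09] [-0.54  0.97  0.65  2.02 -0.38  2.79]
0 420 -400 [0.0, 0.0, 0.0, 0.0, 0.0, 0.0, 0.0] [-0.56  0.95  0.6   2.02 -0.38  2.79]
20 540 -409 [0.0, 0.0, 0.0, 0.0, 0.0, 0.0, 0.09] [-0.41  1.04  0.81  2.02 -0.54  2.6 ]
20 500 -409 [0.0, 0.0, 0.0, 0.0, 0.0, 0.0, 0.0] [-0.43  1.    0.71  2.   -0.54  2.61]
20 450 -400 [0.0, 0.0, 0.0, 0.0, 0.0, 0.0, 0.0] [-0.45  0.87  0.46  1.87 -0.55  2.59]
20 420 -400 [0.0, 0.0, 0.0, 0.0, 0.0, 0.0, 0.0] [-0.47  0.81  0.35  1.81 -0.56  2.58]
40 540 -409 [0.0, 0.0, 0.0, 0.0, 0.0, 0.0, 0.0] [-0.35  0.88  0.5   1.77 -0.7   2.35]
40 500 -409 [0.0, 0.0, 0.0, 0.0, 0.0, 0.0, 0.0] [-0.37  0.79  0.34  1.68 -0.71  2.33]
40 450 -400 [0.0, 0.0, 0.0, 0.0, 0.0, 0.0, 0.0] [-0.38  0.69  0.16  1.59 -0.71  2.32]
40 420 -400 [0.0, 0.0, 0.0, 0.0, 0.0, 0.0, 0.0] [-0.4   0.63  0.07  1.54 -0.72  2.3 ]
60 540 -409 [0.0, 0.0, 0.0, 0.0, 0.0, 0.0, 0.0] [-0.3   0.64  0.11  1.34 -0.83  1.97]
60 500 -409 [0.0, 0.0, 0.0, 0.0, 0.0, 0.0, 0.0] [-0.32  0.56 -0.02  1.27 -0.83  1.95]
60 450 -400 [0.0, 0.0, 0.0, 0.0, 0.0, 0.0, 0.0] [-0.33  0.48 -0.16  1.21 -0.84  1.93]
60 420 -400 [0.0, 0.0, 0.0, 0.0, 0.0, 0.0, 0.0] [-0.35  0.42 -0.24  1.16 -0.84  1.91]
80 540 -409 [0.0, 0.0, 0.0, 0.0, 0.0, 0.0, 0.0] [-0.29  0.39 -0.28  0.82 -0.87  1.47]
80 500 -409 [0.0, 0.0, 0.0, 0.0, 0.0, 0.0, 0.0] [-0.31  0.33 -0.38  0.77 -0.86  1.44]
80 450 -400 [0.0, 0.0, 0.0, 0.0, 0.0, 0.0, 0.0] [-0.32  0.24 -0.5   0.72 -0.86  1.42]
80 420 -400 [0.0, 0.0, 0.0, 0.0, 0.0, 0.0, 0.0] [-0.34  0.18 -0.57  0.68 -0.86  1.39]
```

```bash
cat >> tip.py <<'E'
def rows(o,i0,i1):
    """rows relative to measured pose, waypoints i0..i1"""
    p,M=pose()
    for k in range(i0,i1+1):
        d=M.T@(o[k][0]-p)/10; w=R.from_matrix(M.T@o[k][1]).as_rotvec()
        print("   [%s,%s,G],"%(np.round(d,2).tolist(),np.round(w,3).tolist()))
def plan2(q,a0,foot0,prel,Mrel,yaw,ex,ey,n=18,dz=0):
    qq=q.copy(); out=[]
    for k in range(0,n+1):
        f=k/n; th=np.radians(90*f); az=a0+np.radians(yaw)*f
        edge=np.array([foot0[0],foot0[1],0])*(1-f)+np.array([ex,ey,0])*f
        edge[2]-=min(3*np.sin(th),3*np.cos(th))+dz*min(1,4*f)
        Tk=tubeR(az,th); fc=edge+20*Tk[:,1]
        pk=fc+Tk@prel; Mk=Tk@Mrel
        qq,e=ik(pk,Mk,qq); out.append((pk,Mk,qq,e))
    return out
def save(name,**k): np.savez(name,**k)
E
python3 - <<'E'
from tip import *
q=np.array(st()['q']); p,M=pose(); a0=np.radians(177.3); foot0=np.array([546.7,-408.9,20]); T0=tubeR(a0,0)
Mrel=T0.T@M; prel=T0.T@(p-foot0)
np.savez("planC.npz",q=q,a0=a0,foot0=foot0,prel=prel,Mrel=Mrel)
o=plan2(q,a0,foot0,prel,Mrel,40,535,-415); print(max(x[3] for x in o), max(np.abs(np.diff([x[2] for x in o],axis=0)).max(0)))
rows(o,1,5)
E
```

```text
8.560823995073167e-10 0.1569970884727782
   [[0.34, -0.5, -0.43],[-0.087, -0.024, -0.031],G],
   [[0.65, -1.04, -0.8],[-0.174, -0.045, -0.064],G],
   [[0.95, -1.62, -1.11],[-0.261, -0.064, -0.099],G],
   [[1.21, -2.23, -1.36],[-0.348, -0.08, -0.135],G],
   [[1.44, -2.86, -1.55],[-0.434, -0.092, -0.174],G],
```

```bash
cat > pr.py <<'E'
from tip import *
import sys
# usage pr.py planfile yaw ex ey n i0 i1
f,yaw,ex,ey,n,i0,i1=sys.argv[1],*map(float,sys.argv[2:5]),*map(int,sys.argv[5:8])
z=np.load(f); o=plan2(z['q'],float(z['a0']),z['foot0'],z['prel'],z['Mrel'],yaw,ex,ey,n=n)
s=st(); p,M=pose(); k=max(i0-1,0)
print("maxerr",max(x[3] for x in o),"dev from wp",k,(p-o[k][0]).round(1),np.round(R.from_matrix(M.T@o[k][1]).as_rotvec(),3),"F",s['contact_force'].round(1),"w",round(s['grip_width'],1))
rows(o,i0,i1)
E
python3 pr.py planC.npz 40 535 -415 25 1 5
```

```text
maxerr 1.0394117960715156e-09 dev from wp 0 [0. 0. 0.] [0. 0. 0.] F [-2.5  1.   6.8] w 32.9
   [[0.24, -0.35, -0.31],[-0.063, -0.018, -0.022],G],
   [[0.48, -0.73, -0.6],[-0.125, -0.034, -0.045],G],
   [[0.7, -1.13, -0.85],[-0.188, -0.049, -0.069],G],
   [[0.91, -1.55, -1.07],[-0.251, -0.062, -0.094],G],
   [[1.11, -1.98, -1.26],[-0.313, -0.074, -0.12],G],
```

>>> drive_tool --increments '[[[0.24, -0.35, -0.31], [-0.063, -0.018, -0.022], 0.8], [[0.48, -0.73, -0.6], [-0.125, -0.034, -0.045], 0.8], [[0.7, -1.13, -0.85], [-0.188, -0.049, -0.069], 0.8], [[0.91, -1.55, -1.07], [-0.251, -0.062, -0.094], 0.8], [[1.11, -1.98, -1.26], [-0.313, -0.074, -0.12], 0.8]]'

```text
time: 4.6
eef_pos: [474.5, -419.0, 38.5]
eef_rot: [-2.097, 1.906, -0.376]
contact_force: [0.5, -0.5, -2.6]
grip_width: 32.0
```

```bash
python3 pr.py planC.npz 40 535 -415 25 6 10
```

```text
maxerr 1.0394117960715156e-09 dev from wp 5 [-0.6 -0.7  1.5] [ 0.003 -0.001  0.   ] F [ 0.5 -0.5 -2.6] w 32.0
   [[0.14, -0.36, -0.14],[-0.06, -0.011, -0.026],G],
   [[0.33, -0.73, -0.42],[-0.123, -0.019, -0.053],G],
   [[0.51, -1.12, -0.67],[-0.186, -0.025, -0.08],G],
   [[0.67, -1.53, -0.89],[-0.248, -0.03, -0.108],G],
   [[0.8, -1.96, -1.08],[-0.311, -0.034, -0.137],G],
```

>>> drive_tool --increments '[[[0.14, -0.36, -0.14], [-0.06, -0.011, -0.026], 0.8], [[0.33, -0.73, -0.42], [-0.123, -0.019, -0.053], 0.8], [[0.51, -1.12, -0.67], [-0.186, -0.025, -0.08], 0.8], [[0.67, -1.53, -0.89], [-0.248, -0.03, -0.108], 0.8], [[0.8, -1.96, -1.08], [-0.311, -0.034, -0.137], 0.8]]'

```text
time: 5.02
eef_pos: [489.0, -426.3, 57.3]
eef_rot: [-2.424, 1.911, -0.072]
contact_force: [0.2, 0.3, -2.1]
grip_width: 32.6
```

```bash
python3 pr.py planC.npz 40 535 -415 25 11 15; python3 -c "
from h import *
im,d=optics.get_image('side'); cv2.imwrite('pics/s2.png',cv2.resize(im[130:300,230:480],(800,544)))
im,d=optics.get_image('wrist'); cv2.imwrite('pics/w3.png',im)
"
```

```text
maxerr 1.0394117960715156e-09 dev from wp 10 [-0.3 -0.7  1.4] [ 0.003 -0.001  0.001] F [ 0.2  0.3 -2.1] w 32.6
   [[0.09, -0.39, -0.15],[-0.06, -0.002, -0.027],G],
   [[0.23, -0.76, -0.42],[-0.123, -0.002, -0.055],G],
   [[0.34, -1.15, -0.67],[-0.185, 0.001, -0.084],G],
   [[0.43, -1.56, -0.91],[-0.248, 0.005, -0.112],G],
   [[0.48, -1.98, -1.13],[-0.311, 0.01, -0.14],G],
```

View pics/s2.png

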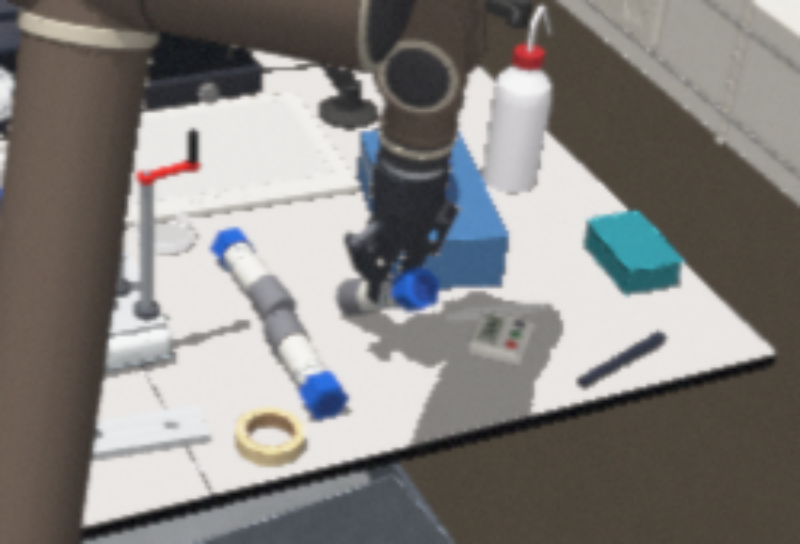

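View pics/w3.png

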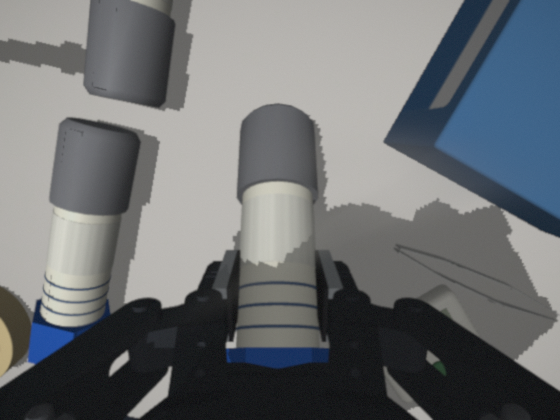

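The tube is tipping with the foot on the bench, and the grip is steady. Continuing.

>>> drive_tool --increments '[[[0.09, -0.39, -0.15], [-0.06, -0.002, -0.027], 0.8], [[0.23, -0.76, -0.42], [-0.123, -0.002, -0.055], 0.8], [[0.34, -1.15, -0.67], [-0.185, 0.001, -0.084], 0.8], [[0.43, -1.56, -0.91], [-0.248, 0.005, -0.112], 0.8], [[0.48, -1.98, -1.13], [-0.311, 0.01, -0.14], 0.8]]'

```text
time: 5.53
eef_pos: [510.2, -426.7, 70.5]
eef_rot: [2.428, -1.652, -0.195]
contact_force: [-0.6, -0.2, -0.9]
grip_width: 32.4
```

```bash
python3 pr.py planC.npz 40 535 -415 25 16 20
```

```text
maxerr 1.0394117960715156e-09 dev from wp 15 [ 1.7 -0.2  0.6] [-0.001 -0.001  0.001] F [-0.6 -0.2 -0.9] w 32.4
   [[0.01, -0.21, -0.21],[-0.064, 0.006, -0.026],G],
   [[0.08, -0.58, -0.49],[-0.127, 0.015, -0.053],G],
   [[0.11, -0.97, -0.75],[-0.19, 0.025, -0.079],G],
   [[0.12, -1.36, -0.98],[-0.252, 0.038, -0.104],G],
   [[0.1, -1.77, -1.18],[-0.315, 0.052, -0.129],G],
```

>>> drive_tool --increments '[[[0.01, -0.21, -0.21], [-0.064, 0.006, -0.026], 0.8], [[0.08, -0.58, -0.49], [-0.127, 0.015, -0.053], 0.8], [[0.11, -0.97, -0.75], [-0.19, 0.025, -0.079], 0.8], [[0.12, -1.36, -0.98], [-0.252, 0.038, -0.104], 0.8], [[0.1, -1.77, -1.18], [-0.315, 0.052, -0.129], 0.8]]'

```text
time: 5.95
eef_pos: [528.8, -420.8, 78.1]
eef_rot: [2.277, -1.329, -0.377]
contact_force: [-0.9, -0.3, -2.6]
grip_width: 32.6
```

```bash
python3 pr.py planC.npz 40 535 -415 25 21 25
```

```text
maxerr 1.0394117960715156e-09 dev from wp 20 [-0.4 -0.5  0.3] [ 0.001 -0.    -0.001] F [-0.9 -0.3 -2.6] w 32.6
   [[-0.0, -0.42, -0.3],[-0.062, 0.015, -0.025],G],
   [[-0.02, -0.78, -0.57],[-0.125, 0.032, -0.047],G],
   [[-0.06, -1.16, -0.81],[-0.187, 0.05, -0.069],G],
   [[-0.13, -1.55, -1.02],[-0.25, 0.069, -0.089],G],
   [[-0.23, -1.95, -1.2],[-0.313, 0.09, -0.108],G],
```

>>> drive_tool --increments '[[[0, -0.42, -0.3], [-0.062, 0.015, -0.025], 0.8], [[-0.02, -0.78, -0.57], [-0.125, 0.032, -0.047], 0.8], [[-0.06, -1.16, -0.81], [-0.187, 0.05, -0.069], 0.8], [[-0.13, -1.55, -1.02], [-0.25, 0.069, -0.089], 0.8], [[-0.23, -1.95, -1.2], [-0.313, 0.09, -0.108], 0.8]]'

```text
time: 6.37
eef_pos: [547.2, -407.9, 78.2]
eef_rot: [2.079, -1.027, -0.477]
contact_force: [-0.0, -0.7, -1.6]
grip_width: 32.4
```

```bash
python3 pr.py planC.npz 40 535 -415 25 25 25;  python3 -c "
from h import *
im,d=optics.get_image('side'); cv2.imwrite('pics/s3.png',cv2.resize(im[130:300,230:480],(800,544)))
im,d=optics.get_image('top'); cv2.imwrite('pics/t3.png',cv2.resize(im[130:280,200:460],(800,462)))
"
```

```text
maxerr 1.0394117960715156e-09 dev from wp 24 [ 2.9  2.6 -0.5] [ 0.064 -0.02   0.017] F [-0.  -0.7 -1.6] w 32.4
   [[-0.0, -0.04, -0.04],[0.001, 0.001, -0.001],G],
```

View pics/s3.png

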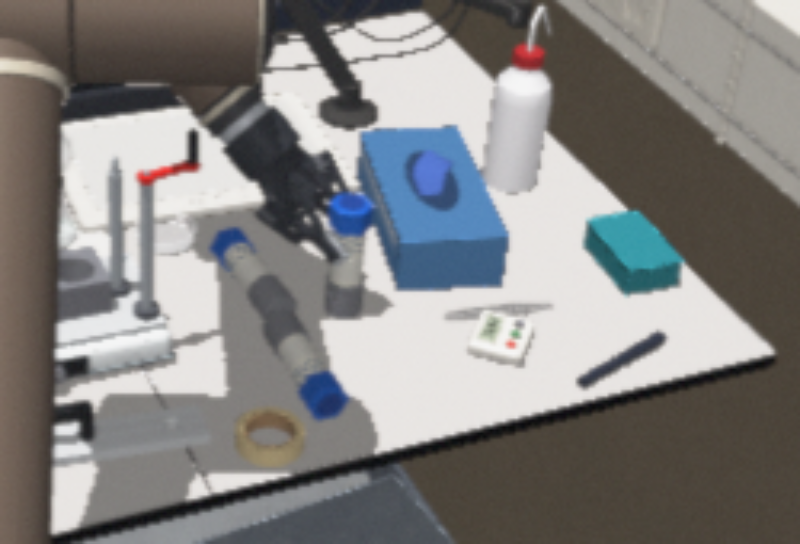

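C stands upright in the grip at about (347,255) in the crop. I'll lower it 1 mm, release, and back out along the tool.

```bash
python3 - <<'E'
from h import *
brief(); p,M=pose(); inc(p+[0,0,-1.5],M)
E
```

```text
t 6.47 p [ 547.8 -407.    77.3] q [-0.35  0.87  0.49  1.76 -0.71  2.34] F [-0.6 -0.8  0.8] w 32.4
[[0.611, -0.508, -0.607], [-0.792, -0.394, -0.467], [-0.002, 0.766, -0.643]]
inc [0.0, -0.11, 0.1] [0.0, 0.0, 0.0] rows~ 1
```

>>> drive_tool --increments '[[[0, -0.1, 0.1], [0, 0, 0], 0.8], [[0, -0.1, 0.1], [0, 0, 0], 0.1], [[0, -0.1, 0.1], [0, 0, 0], -0.2], [[0, -0.1, 0.1], [0, 0, 0], -0.4], [[0, -0.1, 0.1], [0, 0, 0], -0.4]]'

```text
time: 6.88
eef_pos: [547.1, -407.5, 76.0]
eef_rot: [2.078, -1.023, -0.479]
contact_force: [-0.5, 0.5, -0.1]
grip_width: 60.3
```

>>> drive_tool --increments '[[[0, 0, -2], [0, 0, 0], -0.4], [[0, 0, -5], [0, 0, 0], -0.4], [[0, 0, -9], [0, 0, 0], -0.4], [[0, 0, -12], [0, 0, 0], -0.4], [[0, 0, -12], [0, 0, 0], -0.4]]'

```text
time: 7.3
eef_pos: [610.4, -349.8, 146.1]
eef_rot: [2.094, -1.018, -0.446]
contact_force: [-0.0, 0.6, -0.0]
grip_width: 59.4
```

```bash
python3 - <<'E'
from h import *
brief()
for n in ("top","side"):
    c=cam(n); im,d=optics.get_image(n); cv2.imwrite(f"pics/{n}4.png",im)
    hsv=cv2.cvtColor(im,cv2.COLOR_BGR2HSV); b=(hsv[...,0]>100)&(hsv[...,0]<130)&(hsv[...,1]>150)
    P=cloud(b,d,c); k=(P[:,2]>100)&(P[:,2]<150)&(P[:,1]<-300); P=P[k]; T=P[P[:,2]>136]; print(n,len(P),P.mean(0).round(1),len(T),T.mean(0).round(1),T.min(0).round(0),T.max(0).round(0))
im,d=optics.get_image("wrist"); cv2.imwrite("pics/w4.png",im)
E
```

```text
t 7.3 p [ 610.4 -349.8  146.1] q [-0.26  0.96  0.82  2.02 -0.66  2.42] F [-0.   0.6 -0. ] w 59.4
[[0.622, -0.52, -0.585], [-0.783, -0.4, -0.477], [0.014, 0.754, -0.656]]
top 150 [ 599.3 -432.9  134. ] 99 [ 559.  -404.2  141.1] [ 531. -708.  136.] [1284. -384.  149.]
side 125 [ 542.3 -401.7  133.2] 65 [ 546.  -401.9  139.9] [ 527. -422.  136.] [ 565. -381.  145.]
```

View pics/w4.png

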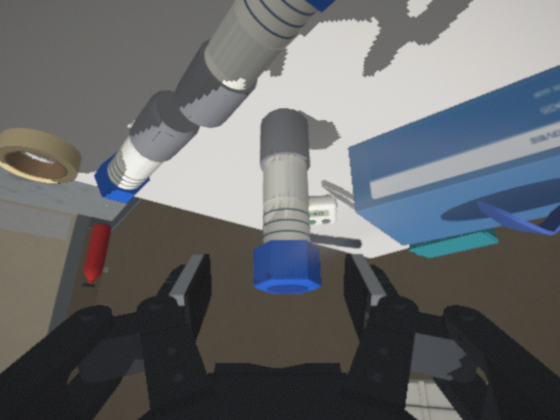

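```bash
python3 - <<'E'
from h import *
M=down(np.radians(-22.7))
inc([610,-350,235],M); print(ik(np.array([546,-402,230]),M,np.array(st()['q'])))
E
```

```text
inc [0.14, 6.6, -6.26] [0.844, 0.212, -0.478] rows~ 8
(array([-6.34651782e-01,  4.31434372e-01,  3.60208470e-01,  1.49957043e+00,
        3.24754258e-13,  1.33233428e+00]), np.float64(7.455596145986116e-11))
```

>>> drive_tool --increments '[[[0.14, 6.6, -6.26], [0.2, 0.05, -0.11], -0.4], [[0.14, 6.6, -6.26], [0.844, 0.212, -0.478], -0.4], [[0.14, 6.6, -6.26], [0.844, 0.212, -0.478], -0.4], [[0.14, 6.6, -6.26], [0.844, 0.212, -0.478], -0.4], [[0.14, 6.6, -6.26], [0.844, 0.212, -0.478], -0.4]]'

```text
time: 7.87
eef_pos: [608.5, -350.6, 236.5]
eef_rot: [2.734, -0.804, -0.191]
contact_force: [-0.1, -0.5, -1.0]
grip_width: 60.1
```

```bash
python3 - <<'E'
from h import *
brief(); M=down(np.radians(-22.7)); inc([546,-402,235],M)
E
```

```text
t 7.87 p [ 608.5 -350.6  236.5] q [-0.4   0.58  0.57  1.66 -0.3   1.76] F [-0.1 -0.5 -1. ] w 60.1
[[0.836, -0.509, -0.205], [-0.547, -0.804, -0.233], [-0.046, 0.307, -0.951]]
inc [-2.4, 7.27, 2.62] [0.307, 0.074, -0.175] rows~ 3
```

>>> drive_tool --increments '[[[-2.4, 7.27, 2.62], [0.307, 0.074, -0.175], -0.4], [[-2.4, 7.27, 2.62], [0.307, 0.074, -0.175], -0.4], [[-2.4, 7.27, 2.62], [0.307, 0.074, -0.175], -0.4], [[-2.4, 7.27, 2.62], [0.307, 0.074, -0.175], -0.4], [[-2.4, 7.27, 2.62], [0.307, 0.074, -0.175], -0.4]]'

```text
time: 8.28
eef_pos: [542.1, -403.7, 234.5]
eef_rot: [-3.078, 0.628, 0.005]
contact_force: [0.2, 0.6, 0.5]
grip_width: 60.0
```

```bash
cat > cap.py <<'E'
from h import *
def caps(save=None,zr=(132,150),n="wrist"):
    c=cam(n); im,d=optics.get_image(n)
    if save: cv2.imwrite(save,im)
    hsv=cv2.cvtColor(im,cv2.COLOR_BGR2HSV); b=((hsv[...,0]>100)&(hsv[...,0]<130)&(hsv[...,1]>130)).astype(np.uint8)
    nn,l,s,ce=cv2.connectedComponentsWithStats(b)
    for i in range(1,nn):
        if s[i,4]<100: continue
        P=cloud(l==i,d,c)
        if not len(P): continue
        T=P[(P[:,2]>zr[0])&(P[:,2]<zr[1])]
        if len(T)<50: continue
        (x,y),(w,h),an=cv2.minAreaRect(T[:,:2].astype(np.float32))
        hull=cv2.convexHull(T[:,:2].astype(np.float32)); m=cv2.moments(hull)
        print("cap px",ce[i].round(0),"ztop",np.median(T[:,2]).round(1),"bbox c",round(x,1),round(y,1),"sz",round(w,1),round(h,1),"ang",round(an,1),"hull c",round(m['m10']/m['m00'],1),round(m['m01']/m['m00'],1),"mean",T.mean(0).round(1)[:2])
    return c,im,d
E
python3 - <<'E'
from cap import *
brief(); caps("pics/w5.png")
E
```

```text
t 8.28 p [ 542.1 -403.7  234.5] q [-0.64  0.43  0.37  1.51 -0.    1.33] F [0.2 0.6 0.5] w 60.0
[[0.92, -0.392, -0.003], [-0.392, -0.92, 0.001], [-0.003, 0.0, -1.0]]
cap px [289. 201.] ztop 140.4 bbox c 552.4 -403.8 sz 44.4 37.9 ang 66.4 hull c 552.2 -403.9 mean [ 552.6 -402.7]
```

View pics/w5.png

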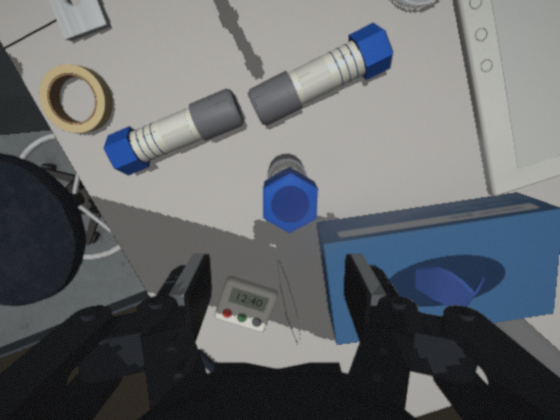

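Looking straight down, the cap is at (289,201), centred at (552,-404) with flats along the jaw axis. Descending to grip the cap.

```bash
python3 - <<'E'
from h import *
M=down(np.radians(-23)); inc([552.3,-403.9,108],M)
E
```

```text
inc [0.89, -0.21, 12.61] [0.0, 0.003, 0.002] rows~ 4
```

>>> drive_tool --increments '[[[0.9, -0.2, 4], [0, 0.003, 0], -0.4], [[0.9, -0.2, 8], [0, 0.003, 0], -0.4], [[0.9, -0.2, 11], [0, 0.003, 0], -0.4], [[0.9, -0.2, 12.6], [0, 0.003, 0], -0.4], [[0.9, -0.2, 12.6], [0, 0.003, 0], -0.4]]'

```text
time: 8.75
eef_pos: [550.8, -400.4, 101.4]
eef_rot: [-3.076, 0.62, 0.017]
contact_force: [-0.1, 0.6, -0.6]
grip_width: 59.5
```

>>> drive_tool --increments '[[[0, 0, 0], [0, 0, 0], 0.1], [[0, 0, 0], [0, 0, 0], 0.6], [[0, 0, 0], [0, 0, 0], 0.7], [[0, 0, 0], [0, 0, 0], 0.7], [[0, 0, 0], [0, 0, 0], 0.7]]' --squeeze 60

```text
time: 9.17
eef_pos: [551.4, -400.7, 102.6]
eef_rot: [-3.077, 0.62, 0.015]
contact_force: [0.4, -0.4, -1.3]
grip_width: 39.5
```

```bash
python3 - <<'E'
from h import *
brief()
im,d=optics.get_image("wrist"); cv2.imwrite("pics/w6.png",im)
E
```

```text
t 9.17 p [ 551.4 -400.7  102.6] q [-0.63  0.46  0.12  1.24 -0.    1.34] F [ 0.4 -0.4 -1.3] w 39.5
[[0.922, -0.387, -0.009], [-0.387, -0.922, 0.004], [-0.01, -0.001, -1.0]]
```

View pics/w6.png

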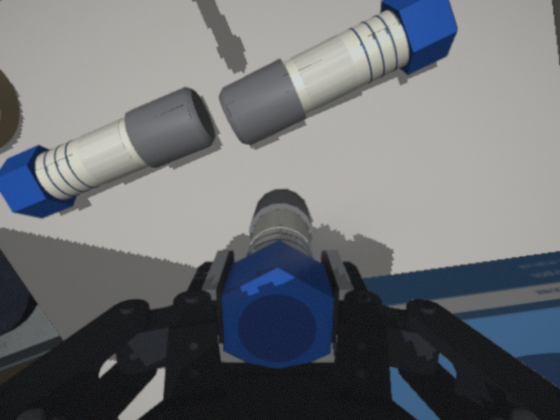

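Gripped at 39.5 mm across the flats. I'll lift straight up, then cross high to the shaker.

>>> drive_tool --increments '[[[0, 0, -3], [0, 0, 0], 0.7], [[0, 0, -7], [0, 0, 0], 0.7], [[0, 0, -11], [0, 0, 0], 0.7], [[0, 0, -15], [0, 0, 0], 0.7], [[0, 0, -19], [0, 0, 0], 0.7]]'

```text
time: 9.63
eef_pos: [552.3, -401.5, 295.3]
eef_rot: [-3.078, 0.621, 0.013]
contact_force: [1.4, -0.5, -1.0]
grip_width: 39.2
```

```bash
python3 - <<'E'
from h import *
brief()
M=down(np.radians(-3)); inc([520,-30,385],M); print(ik(np.array([608,40,385]),M,np.array(st()['q'])))
E
```

```text
t 9.63 p [ 552.3 -401.5  295.3] q [-0.63  0.48  0.58  1.68 -0.    1.34] F [ 1.4 -0.5 -1. ] w 39.2
[[0.922, -0.388, -0.008], [-0.388, -0.922, 0.004], [-0.008, -0.0, -1.0]]
inc [-17.45, -32.99, -8.81] [-0.002, 0.008, -0.346] rows~ 10
(array([ 6.56948016e-02,  3.69914976e-01,  6.21597410e-01,  1.82247876e+00,
       -3.45088152e-17,  1.68885101e+00]), np.float64(1.20508047984913e-13))
```

>>> drive_tool --increments '[[[0, 0, -4], [-0.002, 0.008, -0.05], 0.7], [[0, -1, -8], [-0.002, 0.008, -0.1], 0.7], [[-2, -5, -9], [-0.002, 0.008, -0.2], 0.7], [[-4, -8.5, -9], [-0.002, 0.008, -0.3], 0.7], [[-6, -12, -9], [-0.002, 0.008, -0.346], 0.7]]'

```text
time: 10.05
eef_pos: [545.9, -270.7, 386.9]
eef_rot: [3.139, -0.078, 0.005]
contact_force: [0.6, 0.6, -1.6]
grip_width: 39.5
```

```bash
python3 - <<'E'
from h import *
brief()
M=down(np.radians(-3)); inc([520,-30,385],M)
E
```

```text
t 10.05 p [ 545.9 -270.7  386.9] q [-0.46  0.37  0.62  1.82 -0.    1.16] F [ 0.6  0.6 -1.6] w 39.5
[[0.999, -0.049, 0.003], [-0.049, -0.999, -0.002], [0.004, 0.002, -1.0]]
inc [-3.78, -23.91, 0.14] [0.002, -0.004, 0.003] rows~ 6
```

>>> drive_tool --increments '[[[-3.8, -24, 0], [0.002, -0.004, 0], 0.7], [[-3.8, -24, 0], [0.002, -0.004, 0], 0.7], [[-3.8, -24, 0], [0.002, -0.004, 0], 0.7], [[-3.8, -24, 0], [0.002, -0.004, 0], 0.7], [[-3.8, -24, 0], [0.002, -0.004, 0], 0.7]]'

```text
time: 10.47
eef_pos: [522.4, -61.6, 387.2]
eef_rot: [-3.14, 0.079, -0.002]
contact_force: [0.9, 1.0, -1.1]
grip_width: 39.5
```

>>> drive_tool --increments '[[[0, 0, 0], [0, 0, 0], 0.7], [[0, 0, 0], [0, 0, 0], 0.7], [[0, 0, 0], [0, 0, 0], 0.7]]'

```text
time: 10.72
eef_pos: [522.4, -61.6, 387.9]
eef_rot: [3.14, -0.077, 0.004]
contact_force: [0.8, -0.8, -1.7]
grip_width: 39.6
```

```bash
python3 - <<'E'
from h import *
brief()
c=cam("wrist"); im,d=optics.get_image("wrist"); cv2.imwrite("pics/w7.png",im); np.savez("w7.npz",im=im,d=d,p=pose()[0],M=pose()[1])
for t in ["shaker","pocket_1","post_left","post_right","catch_knob"]:
    r=nets.tip_of("wrist",t); print(t,[(np.round(x['position'],1).tolist(),round(x['score'],2)) for x in r])
E
```

```text
t 10.72 p [522.4 -61.6 387.9] q [-0.12  0.18  0.38  1.76 -0.    1.5 ] F [ 0.8 -0.8 -1.7] w 39.6
[[0.999, -0.049, 0.003], [-0.049, -0.999, -0.0], [0.003, 0.0, -1.0]]
shaker [([604.8, -34.4, 3.8], 0.74), ([524.1, -68.0, 286.5], 0.51)]
pocket_1 [([611.7, 44.6, 54.9], 0.83), ([606.4, -67.1, 58.0], 0.71), ([602.2, -124.4, 56.8], 0.61), ([607.5, -14.7, 53.9], 0.56)]
post_left [([611.1, 95.8, 197.4], 0.75), ([437.1, -36.9, 46.9], 0.29)]
post_right [([606.6, -164.7, 198.5], 0.83), ([604.7, -64.2, 125.3], 0.38)]
catch_knob [([560.6, -231.3, 236.0], 0.67), ([364.7, 152.2, 7.5], 0.64)]
```

View pics/w7.png

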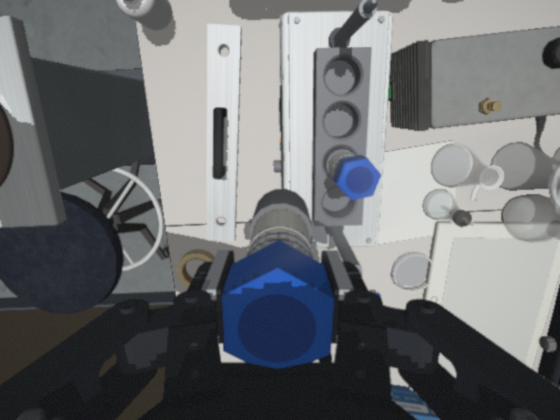

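```bash
python3 - <<'E'
from h import *
from scipy.optimize import minimize
def rackfit(X,nm):
    k=(abs(X[...,2]-91)<3)&(X[...,0]>550)&(X[...,0]<670)&(X[...,1]>-180)&(X[...,1]<110)
    P=X[k][:,:2]; print(nm,len(P),P.min(0).round(1),P.max(0).round(1))
    lo,hi=np.percentile(P,[.5,99.5],axis=0)
    (x,y),(w,h),a=cv2.minAreaRect(P.astype(np.float32)); print((x,y),(w,h),a)
    # model fit: fraction of pts within rect and not in pockets
    def f(v):
        c,s=np.cos(v[2]),np.sin(v[2]); q=(P-v[:2])@np.array([[c,-s],[s,c]])
        dx=np.maximum(np.abs(q[:,0])-33,0); dy=np.maximum(np.abs(q[:,1])-113,0)
        e=(np.minimum(dx,6)**2+np.minimum(dy,6)**2).sum()
        for k in range(4):
            r=np.hypot(q[:,0],q[:,1]-(-81+54*k)); e+=(np.minimum(np.maximum(22-r,0),8)**2).sum()
        return e/len(P)
    best=min((minimize(f,[608+dx,-36+dy,a],method="Nelder-Mead",options=dict(xatol=.02,fatol=1e-5,maxiter=3000)) for dx in(-4,0,4) for dy in(-4,0,4) for a in (-.06,0,.04)),key=lambda r:r.fun)
    print(best.x[:2].round(2),np.degrees(best.x[2]).round(2),best.fun)
z=np.load("w7.npz"); 
K=optics.camera_params("wrist"); T=np.eye(4);T[:3,:3]=z['M'];T[:3,3]=z['p']; C=np.linalg.inv(T@K['tool_from_camera'])
c=(K['K'],K['k1'],C[:3,:3],C[:3,3])
v,u=np.mgrid[0:420,0:560]; o,D=ray(np.c_[u.ravel(),v.ravel()],c); X=(o+D*z['d'].ravel()[:,None]).reshape(420,560,3)
rackfit(X,"wrist")
rackfit(np.load("top1.npz")['X'],"top")
E
```

```text
wrist 4835 [ 571.2 -164. ] [643.5  94. ]
(606.123046875, -35.235260009765625) (258.1477355957031, 66.91960144042969) 87.85147094726562
[607.07 -38.67] -1.43 0.3062943159455666
top 363 [ 550.3 -178.9] [641.9  97. ]
(606.0517578125, -44.1114501953125) (280.44366455078125, 80.38155364990234) 83.5361099243164
[607.63 -34.94] -1.43 0.6053478629266079
```

```bash
cat > ov.py <<'E'
from h import *
def overlay(im,c,S,yaw,crop,scale,fn):
    x0,y0,x1,y1=crop; big=cv2.resize(im[y0:y1,x0:x1],None,fx=scale,fy=scale,interpolation=cv2.INTER_CUBIC)
    Rz=R.from_rotvec([0,0,np.radians(yaw)]).as_matrix()
    def pl(P,col):
        W=np.array(P)@Rz.T+[S[0],S[1],0]; uv=(proj(W,c)+.5-[x0,y0])*scale-.5
        cv2.polylines(big,[np.round(uv).astype(int).reshape(-1,1,2)],False,col,1,cv2.LINE_AA)
    t=np.linspace(0,2*np.pi,40)
    for k in range(4):
        pl(np.c_[22*np.cos(t),-81+54*k+22*np.sin(t),91+0*t],(0,255,0))
    pl([[33,113,91],[33,-113,91],[-33,-113,91],[-33,113,91],[33,113,91]],(0,0,255))
    for s in (1,-1):
        pl(np.c_[8*np.cos(t),128*s+8*np.sin(t),198+0*t],(0,255,255)); pl(np.c_[5*np.cos(t),128*s+5*np.sin(t),210+0*t],(255,0,255))
    cv2.imwrite(fn,big)
E
python3 - <<'E'
from ov import *
z=np.load("w7.npz"); K=optics.camera_params("wrist"); T=np.eye(4);T[:3,:3]=z['M'];T[:3,3]=z['p']; C=np.linalg.inv(T@K['tool_from_camera'])
c=(K['K'],K['k1'],C[:3,:3],C[:3,3])
overlay(z['im'],c,(607.1,-38.7),-1.43,(270,0,420,250),2.4,"pics/o1.png")
z=np.load("top1.npz"); overlay(z['im'],cam("top"),(607.1,-37),-1.43,(190,150,310,220),6.6,"pics/o2.png")
E
```

```text
(no output)
```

View pics/o1.png

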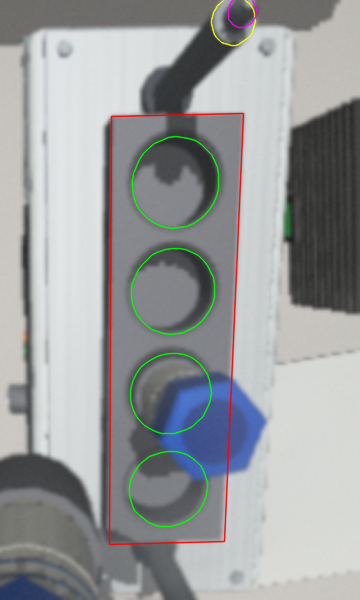

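View pics/o2.png

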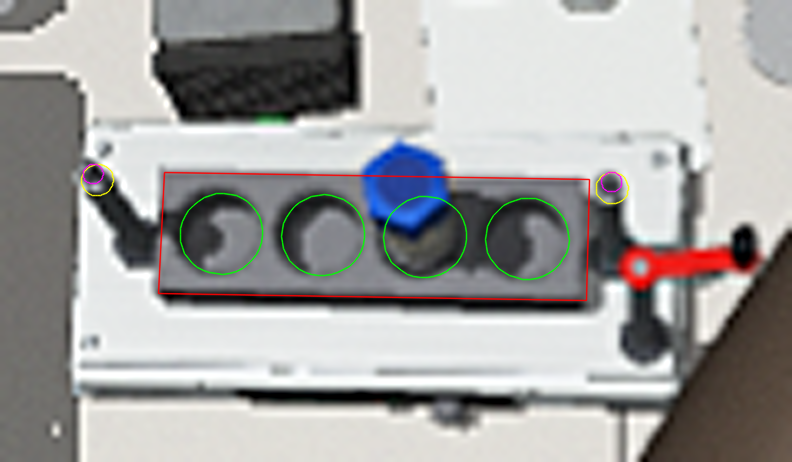

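```bash
cat > inhand.py <<'E'
from h import *
def inhand(d,im,save=None):
    K=optics.camera_params("wrist"); c=(K['K'],K['k1'],np.eye(3),np.zeros(3))
    hsv=cv2.cvtColor(im,cv2.COLOR_BGR2HSV); b=(hsv[...,0]>100)&(hsv[...,0]<130)&(hsv[...,1]>130)
    b[:200]=0
    P=cloud(b&(d<200),d,c); T=K['tool_from_camera']; P=P@T[:3,:3].T+T[:3,3]
    zt=np.percentile(P[:,2],2); k=abs(P[:,2]-np.median(P[P[:,2]<zt+12][:,2]))<3
    Q=P[k]; print("ztop",np.median(Q[:,2]).round(1),"n",len(Q),"x",Q[:,0].min().round(1),Q[:,0].max().round(1),"y",Q[:,1].min().round(1),Q[:,1].max().round(1), "mean",Q[:,:2].mean(0).round(1))
    print(np.histogram(P[:,2],bins=np.arange(-60,20,5)))
    return P
if __name__=="__main__":
    z=np.load("w7.npz"); inhand(z['d'],z['im'])
E
python3 inhand.py
```

```text
ztop -39.9 n 8808 x -19.6 20.2 y -18.1 22.3 mean [0.4 2. ]
(array([   0,    0,    1, 3802, 5275,  643,  576,  490,  395,  157,    1,
          0,    1,    0,    0]), array([-60, -55, -50, -45, -40, -35, -30, -25, -20, -15, -10,  -5,   0,
         5,  10,  15]))
```

```bash
python3 - <<'E'
from h import *
M=down(np.radians(-1.5)); inc([608.9,45.0,387],M)
E
```

```text
inc [8.06, -11.22, -0.0] [-0.0, -0.001, -0.026] rows~ 4
```

>>> drive_tool --increments '[[[8.1, -11.2, 0], [0, 0, -0.026], 0.7], [[8.1, -11.2, 0], [0, 0, -0.026], 0.7], [[8.1, -11.2, 0], [0, 0, -0.026], 0.7], [[8.1, -11.2, 0], [0, 0, -0.026], 0.7], [[8.1, -11.2, 0], [0, 0, -0.026], 0.7]]'

```text
time: 11.43
eef_pos: [611.5, 46.9, 384.3]
eef_rot: [-3.141, 0.037, 0.004]
contact_force: [0.1, 0.0, -3.0]
grip_width: 39.4
```

```bash
python3 - <<'E'
from ov import *
brief(); M=down(np.radians(-1.5)); inc([608.9,45.0,210],M)
c=cam("wrist"); im,d=optics.get_image("wrist"); overlay(im,c,(607.2,-38.3),-1.43,(0,0,560,420),1.4,"pics/o3.png")
E
```

```text
t 11.43 p [611.5  46.9 384.3] q [0.08 0.38 0.64 1.83 0.   1.67] F [ 0.1  0.  -3. ] w 39.4
[[1.0, -0.024, -0.003], [-0.024, -1.0, 0.001], [-0.003, -0.001, -1.0]]
inc [-0.22, 0.2, 17.43] [-0.001, 0.003, 0.002] rows~ 5
```

View pics/o3.png

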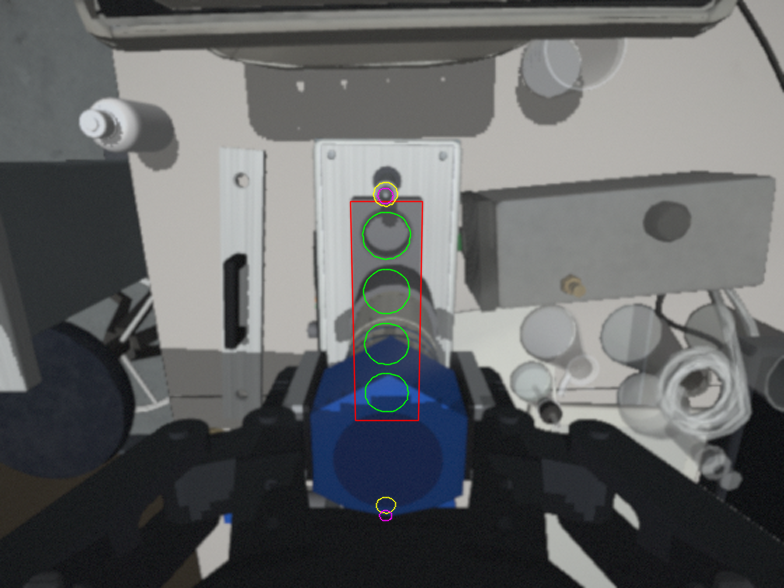

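The overlay lines up with the rack, pocket 4 and the left post. Descending over pocket 4.

>>> drive_tool --increments '[[[-0.22, 0.2, 3.5], [0, 0.003, 0], 0.7], [[-0.22, 0.2, 7.5], [0, 0.003, 0], 0.7], [[-0.22, 0.2, 11.5], [0, 0.003, 0], 0.7], [[-0.22, 0.2, 14.5], [0, 0.003, 0], 0.7], [[-0.22, 0.2, 16], [0, 0.003, 0], 0.7]]'

```text
time: 11.9
eef_pos: [605.3, 41.6, 221.0]
eef_rot: [3.14, -0.042, -0.007]
contact_force: [0.2, -0.2, -1.2]
grip_width: 39.5
```

```bash
python3 - <<'E'
from h import *
brief(); M=down(np.radians(-1.5)); inc([608.9,45.0,205],M)
E
```

```text
t 11.9 p [605.3  41.6 221. ] q [ 0.07  0.29  0.14  1.43 -0.    1.67] F [ 0.2 -0.2 -1.2] w 39.5
[[1.0, -0.027, -0.004], [-0.027, -1.0, -0.001], [-0.004, 0.001, -1.0]]
inc [0.36, -0.35, 1.6] [0.001, 0.004, -0.001] rows~ 1
```

>>> drive_tool --increments '[[[0.36, -0.35, 0.8], [0, 0.004, 0], 0.7], [[0.36, -0.35, 1.6], [0, 0.004, 0], 0.7], [[0.36, -0.35, 1.6], [0, 0.004, 0], 0.7], [[0.36, -0.35, 1.6], [0, 0.004, 0], 0.7]]'

```text
time: 12.23
eef_pos: [609.2, 44.5, 206.0]
eef_rot: [3.14, -0.043, 0.002]
contact_force: [-0.0, -0.7, -1.7]
grip_width: 39.4
```

```bash
python3 - <<'E'
from h import *
brief(); M=down(np.radians(-1.5)); inc([608.9,45.0,175],M); 
im,d=optics.get_image("wrist"); cv2.imwrite("pics/w8.png",im)
from inhand import inhand; inhand(d,im)
E
```

```text
t 12.23 p [609.2  44.5 206. ] q [ 0.07  0.29  0.11  1.39 -0.    1.67] F [-0.  -0.7 -1.7] w 39.4
[[1.0, -0.028, 0.001], [-0.028, -1.0, -0.001], [0.001, 0.001, -1.0]]
inc [-0.03, -0.05, 3.1] [0.001, -0.001, -0.001] rows~ 1
ztop -39.8 n 8815 x -19.6 20.2 y -18.6 22.5 mean [0.3 2. ]
(array([   0,    0,    0, 3616, 5453,  650,  582,  516,  401,  172,    2,
          0,    0,    0,    0]), array([-60, -55, -50, -45, -40, -35, -30, -25, -20, -15, -10,  -5,   0,
         5,  10,  15]))
```

View pics/w8.png

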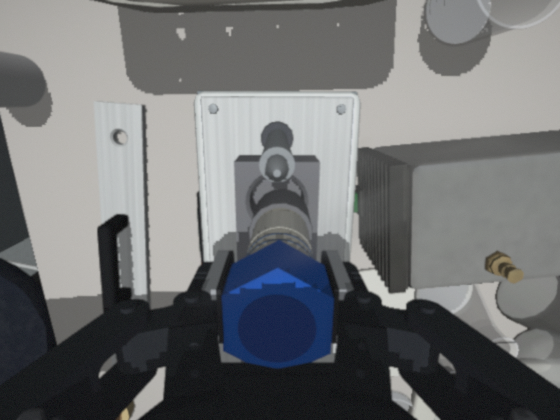

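The foot at (281,205) sits over the pocket 4 rim at about (277,195). Going down with a force check.

>>> drive_tool --increments '[[[-0.02, -0.03, 0.6], [0, 0, 0], 0.7], [[-0.02, -0.03, 1.2], [0, 0, 0], 0.7], [[-0.02, -0.03, 1.6], [0, 0, 0], 0.7], [[-0.02, -0.03, 2.0], [0, 0, 0], 0.7]]'

```text
time: 12.62
eef_pos: [609.5, 45.7, 188.1]
eef_rot: [-3.14, 0.043, -0.006]
contact_force: [-8.4, 5.0, 13.3]
grip_width: 39.2
```

>>> drive_tool --increments '[[[-0.15, -0.1, -0.3], [0, 0, 0], 0.7], [[-0.2, -0.12, -0.2], [0, 0, 0], 0.7], [[-0.2, -0.12, 0.2], [0, 0, 0], 0.7], [[-0.2, -0.12, 0.5], [0, 0, 0], 0.7]]'

```text
time: 12.95
eef_pos: [607.4, 47.1, 182.7]
eef_rot: [-3.14, 0.042, -0.006]
contact_force: [-1.2, 1.0, -1.1]
grip_width: 39.1
```

>>> drive_tool --increments '[[[0, 0, 0.6], [0, 0, 0], 0.7], [[0, 0, 1.2], [0, 0, 0], 0.7], [[0, 0, 1.7], [0, 0, 0], 0.7], [[0, 0, 2.1], [0, 0, 0], 0.7], [[0, 0, 2.2], [0, 0, 0], 0.7]]'

```text
time: 13.37
eef_pos: [607.1, 47.0, 159.3]
eef_rot: [-3.14, 0.042, -0.003]
contact_force: [-0.0, 0.1, -1.7]
grip_width: 39.2
```

```bash
python3 - <<'E'
from h import *
brief()
E
```

```text
t 13.37 p [607.1  47.  159.3] q [0.08 0.29 0.01 1.29 0.   1.67] F [-0.   0.1 -1.7] w 39.2
[[1.0, -0.027, 0.002], [-0.027, -1.0, 0.001], [0.002, -0.001, -1.0]]
```

>>> drive_tool --increments '[[[0, 0, 0.15], [0, 0, 0], 0.7], [[0, 0, 0.25], [0, 0, 0], 0.7], [[0, 0, 0.25], [0, 0, 0], 0.7]]'

```text
time: 13.62
eef_pos: [607.1, 46.9, 156.6]
eef_rot: [-3.141, 0.043, -0.003]
contact_force: [0.6, -0.8, -1.7]
grip_width: 39.6
```

>>> drive_tool --increments '[[[0, 0, 0.1], [0, 0, 0], 0.7], [[0, 0, 0.2], [0, 0, 0], 0.7], [[0, 0, 0.2], [0, 0, 0], 0.7]]'

```text
time: 13.87
eef_pos: [607.3, 47.0, 155.7]
eef_rot: [-3.14, 0.043, -0.005]
contact_force: [-1.8, 1.3, 3.9]
grip_width: 39.2
```

Floor contact at 155.7 mm. Releasing and rising.

>>> drive_tool --increments '[[[0, 0, 0], [0, 0, 0], 0.3], [[0, 0, 0], [0, 0, 0], -0.2], [[0, 0, 0], [0, 0, 0], -0.4], [[0, 0, 0], [0, 0, 0], -0.4], [[0, 0, -0.5], [0, 0, 0], -0.4]]'

```text
time: 14.28
eef_pos: [607.0, 46.9, 159.9]
eef_rot: [-3.141, 0.043, -0.003]
contact_force: [0.6, 0.1, -1.6]
grip_width: 59.9
```

>>> drive_tool --increments '[[[0, 0, -4], [0, 0, 0], -0.4], [[0, 0, -8], [0, 0, 0], -0.4], [[0, 0, -12], [0, 0, 0], -0.4], [[0, 0, -16], [0, 0, 0], -0.4], [[0, 0, -19], [0, 0, 0], -0.4]]'

```text
time: 14.7
eef_pos: [606.4, 46.7, 354.1]
eef_rot: [-3.14, 0.043, -0.009]
contact_force: [0.2, 0.7, -0.2]
grip_width: 59.9
```

```bash
python3 - <<'E'
from cap import *
brief(); c,im,d=caps("pics/w9.png",zr=(188,203))
im,d=optics.get_image("side"); cv2.imwrite("pics/s5.png",cv2.resize(im[130:300,150:450],(800,453)))
E
```

```text
t 14.7 p [606.4  46.7 354.1] q [0.08 0.33 0.5  1.73 0.   1.67] F [ 0.2  0.7 -0.2] w 59.9
[[1.0, -0.027, 0.006], [-0.027, -1.0, 0.001], [0.006, -0.001, -1.0]]
cap px [281. 190.] ztop 195.4 bbox c 611.1 43.8 sz 44.5 38.9 ang 88.1 hull c 611.1 43.6 mean [611.   44.7]
cap px [279. 294.] ztop 195.3 bbox c 606.1 -63.8 sz 44.4 39.1 ang 69.2 hull c 606.1 -64.2 mean [606.2 -62.4]
```

View pics/s5.png

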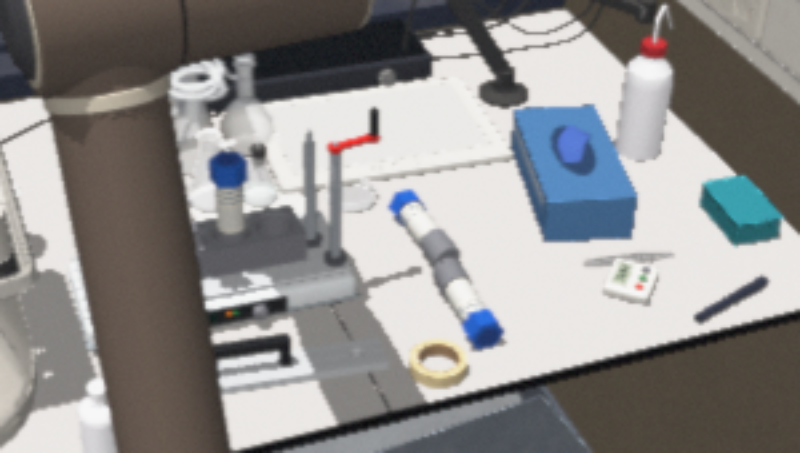

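Tube in pocket 4 is seated: its top reads 195.4 mm, same as the resident tube. Checking the remaining two tubes from the top camera.

```bash
sed -i 's/<800/<150/' fit.py; cat > topfit.py <<'E'
from fit import *
c=cam("top"); im,d=optics.get_image("top"); cv2.imwrite("pics/top_last.png",im); v,u=np.mgrid[0:420,0:560]; o,D=ray(np.c_[u.ravel(),v.ravel()],c)
X=(o+D*d.ravel()[:,None]).reshape(420,560,3); fitall(X,im)
E
python3 topfit.py; python3 -c "
from h import *
brief(); inc([545,-340,297],down(-np.pi/2)); inc([607,-150,354],down(-np.pi/4))"
```

```text
21 px [328. 186.] n 419 len 139.0 wid 39.1 mid [ 618.4 -325. ] capdir deg 2.5 foot [ 548.4 -328.1] ztop 46.6 blue 77
119 px [326. 229.] n 421 len 138.4 wid 36.3 mid [ 462.9 -316. ] capdir deg 179.0 foot [ 532.9 -317.3] ztop 46.1 blue 93
t 14.85 p [607.6  46.8 353.3] q [0.08 0.33 0.49 1.72 0.   1.67] F [ 0.4 -0.2 -0.9] w 59.6
[[1.0, -0.027, 0.008], [-0.027, -1.0, 0.001], [0.008, -0.001, -1.0]]
inc [-5.26, 38.84, 5.54] [-0.007, -0.005, 1.544] rows~ 13
inc [0.47, 19.67, -0.09] [-0.004, -0.007, 0.758] rows~ 7
```

```bash
cat > pre.py <<'E'
from tip import *
import sys
deg,fx,fy,tilt,s,back=map(float,sys.argv[1:7])
a=np.radians(deg); A=np.array([np.cos(a),np.sin(a),0]); psi=a-np.pi*1.5 if abs(deg)>90 else a-np.pi/2
M=down(psi,np.radians(tilt)); off=float(sys.argv[7]) if len(sys.argv)>7 else 6
g=np.array([fx,fy,20])+s*A-off*M[:,2]; P=tcp_from_grasp(g-back*M[:,2],M)
brief(); print("target",P.round(1)); inc(P,M); print(ik(P,M,np.array(st()['q'])))
E
python3 pre.py 178.5 533.4 -319.3 40 88 200
```

```text
t 14.85 p [607.6  46.8 353.3] q [0.08 0.33 0.49 1.72 0.   1.67] F [ 0.4 -0.2 -0.9] w 59.6
[[1.0, -0.027, 0.008], [-0.027, -1.0, 0.001], [0.008, -0.001, -1.0]]
target [ 325.1 -313.8  163.5]
inc [-27.42, 36.84, 18.71] [0.539, 0.541, 1.501] rows~ 14
(array([-1.15820431, -0.29446319, -0.74001996,  0.78280976,  0.62106172,
        2.12043128]), np.float64(1.1368683772161603e-15))
```

>>> drive_tool --increments '[[[-20, 25, 0], [0, 0, 1], -0.4], [[-20, 25, 0], [0, 0, 1], -0.4], [[-20, 25, 0], [0, 0, 1], -0.4], [[-20, 25, 0], [0, 0, 1], -0.4], [[-20, 25, 0], [0, 0, 1], -0.4]]'

```text
time: 15.27
eef_pos: [470.6, -113.5, 349.4]
eef_rot: [-2.97, 1.013, -0.005]
contact_force: [0.9, -0.8, 0.1]
grip_width: 59.4
```

```bash
python3 pre.py 178.5 533.4 -319.3 40 88 200
```

```text
t 15.27 p [ 470.6 -113.5  349.4] q [-0.24  0.08  0.17  1.66  0.    1.99] F [ 0.9 -0.8  0.1] w 59.4
[[0.792, -0.611, 0.004], [-0.611, -0.792, 0.002], [0.002, -0.004, -1.0]]
target [ 325.1 -313.8  163.5]
inc [0.69, 24.82, 18.49] [0.641, 0.328, 0.9] rows~ 10
(array([-1.15820431, -0.29446319, -0.74001996,  0.78280976,  0.62106172,
        2.12043128]), np.float64(8.447313094588922e-14))
```

>>> drive_tool --increments '[[[0.7, 25, 10], [0.64, 0.33, 0.9], -0.4], [[0.7, 25, 10], [0.64, 0.33, 0.9], -0.4], [[0.7, 25, 10], [0.64, 0.33, 0.9], -0.4], [[0.7, 25, 10], [0.64, 0.33, 0.9], -0.4], [[0.7, 25, 10], [0.64, 0.33, 0.9], -0.4]]'

```text
time: 15.68
eef_pos: [356.7, -268.8, 270.8]
eef_rot: [-2.382, 1.547, -0.409]
contact_force: [0.8, -0.9, -0.8]
grip_width: 60.3
```

```bash
python3 pre.py 178.5 533.4 -319.3 40 88 150
```

```text
t 15.68 p [ 356.7 -268.8  270.8] q [-0.87 -0.2  -0.32  1.25  0.34  1.89] F [ 0.8 -0.9 -0.8] w 60.3
[[0.389, -0.84, 0.377], [-0.917, -0.392, 0.072], [0.088, -0.374, -0.923]]
target [ 357.2 -314.7  125.2]
inc [2.95, 7.21, 13.13] [0.289, 0.147, 0.412] rows~ 5
(array([-1.07545953, -0.24834334, -0.8038069 ,  0.61937551,  0.59117663,
        2.21433437]), np.float64(2.338572040312152e-14))
```

>>> drive_tool --increments '[[[2.95, 7.2, 13.1], [0.29, 0.147, 0.41], -0.4], [[2.95, 7.2, 13.1], [0.29, 0.147, 0.41], -0.4], [[2.95, 7.2, 13.1], [0.29, 0.147, 0.41], -0.4], [[2.95, 7.2, 13.1], [0.29, 0.147, 0.41], -0.4], [[2.95, 7.2, 13.1], [0.29, 0.147, 0.41], -0.4]]'

```text
time: 16.1
eef_pos: [351.5, -308.4, 113.0]
eef_rot: [-1.785, 1.854, -0.652]
contact_force: [-1.1, 1.9, -1.6]
grip_width: 59.6
```

```bash
python3 pre.py 178.5 533.4 -319.3 40 88 40; python3 -c "
from h import *
im,d=optics.get_image('wrist'); cv2.imwrite('pics/w10.png',im)"
```

```text
t 16.1 p [ 351.5 -308.4  113. ] q [-1.08 -0.25 -0.83  0.61  0.59  2.22] F [-1.1  1.9 -1.6] w 59.6
[[-0.032, -0.77, 0.638], [-0.999, 0.034, -0.009], [-0.015, -0.638, -0.77]]
target [ 427.9 -316.5   40.9]
inc [0.68, -1.31, 10.43] [0.007, 0.008, -0.014] rows~ 3
(array([-0.91844833, -0.08257214, -0.8997264 ,  0.26889545,  0.52407059,
        2.38174753]), np.float64(3.296340622682692e-10))
```

View pics/w10.png

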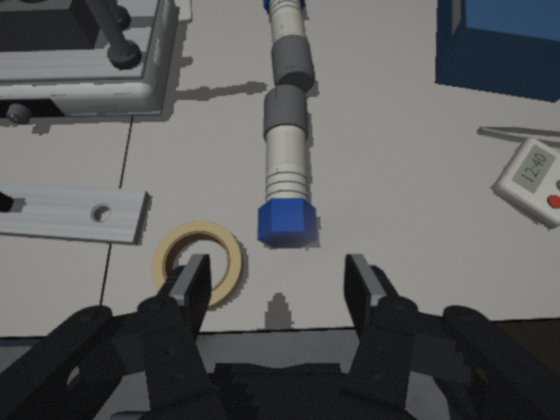

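B is centred between the fingers, and the tape roll at (200,262) will be cleared by height. Approaching.

>>> drive_tool --increments '[[[0.68, -1.3, 3.5], [0.007, 0.008, -0.014], -0.4], [[0.68, -1.3, 7], [0.007, 0.008, -0.014], -0.4], [[0.68, -1.3, 10], [0.007, 0.008, -0.014], -0.4], [[0.68, -1.3, 10.4], [0.007, 0.008, -0.014], -0.4], [[0.68, -1.3, 10.4], [0.007, 0.008, -0.014], -0.4]]'

```text
time: 16.57
eef_pos: [429.3, -316.5, 43.5]
eef_rot: [-1.801, 1.839, -0.671]
contact_force: [-0.5, 0.6, 0.5]
grip_width: 59.8
```

```bash
python3 pre.py 178.5 533.4 -319.3 40 88 0 8; python3 -c "
from h import *
im,d=optics.get_image('wrist'); cv2.imwrite('pics/w11.png',im)"
```

```text
t 16.57 p [ 429.3 -316.5   43.5] q [-0.92 -0.08 -0.89  0.28  0.52  2.38] F [-0.5  0.6  0.5] w 59.8
[[-0.021, -0.766, 0.642], [-1.0, 0.015, -0.015], [0.002, -0.643, -0.766]]
target [ 452.3 -317.2   11.8]
inc [0.01, 0.27, 3.91] [0.0, 0.002, 0.005] rows~ 1
(array([-0.8718073 , -0.00806981, -0.9171009 ,  0.15391263,  0.50185671,
        2.42881992]), np.float64(3.570477247194503e-15))
```

View pics/w11.png

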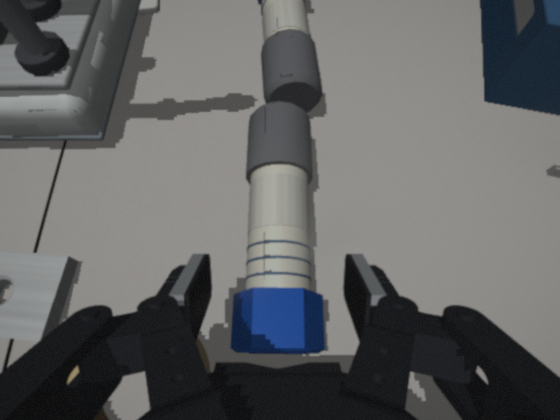

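>>> drive_tool --increments '[[[0, 0.2, 1.5], [0, 0, 0], -0.4], [[0, 0.25, 3], [0, 0, 0], -0.4], [[0, 0.27, 3.8], [0, 0, 0], -0.4], [[0, 0.27, 3.8], [0, 0, 0], -0.4]]'

```text
time: 16.95
eef_pos: [451.8, -318.1, 14.2]
eef_rot: [-1.801, 1.839, -0.673]
contact_force: [-0.1, 0.4, 0.1]
grip_width: 60.1
```

>>> drive_tool --increments '[[[0, 0, 0], [0, 0, 0], 0.3], [[0, 0, 0], [0, 0, 0], 0.8], [[0, 0, 0], [0, 0, 0], 0.8], [[0, 0, 0], [0, 0, 0], 0.8], [[0, 0, 0], [0, 0, 0], 0.8]]' --squeeze 50

```text
time: 17.37
eef_pos: [451.9, -318.7, 15.6]
eef_rot: [-1.8, 1.838, -0.676]
contact_force: [-5.9, 0.8, 6.8]
grip_width: 32.3
```

```bash
python3 - <<'E'
from tip import *
brief()
q=np.array(st()['q']); p,M=pose(); a0=np.radians(178.5); 
# shift foot laterally so the axis lies midway between pads
foot0=np.array([533.4,-319.3,20]); T0=tubeR(a0,0)
prel=T0.T@(p-foot0); print(prel); Mrel=T0.T@M
np.savez("planB.npz",q=q,a0=a0,foot0=foot0,prel=prel,Mrel=Mrel)
for yaw,ex,ey in [(40,480,-335),(40,490,-350),(45,490,-350)]:
    o=plan2(q,a0,foot0,prel,Mrel,yaw,ex,ey,n=25); print(yaw,ex,ey,max(x[3] for x in o),o[-1][2].round(2))
im,d=optics.get_image('wrist'); cv2.imwrite('pics/w12.png',im)
E
```

```text
t 17.37 p [ 451.9 -318.7   15.6] q [-0.88 -0.01 -0.91  0.16  0.5   2.42] F [-5.9  0.8  6.8] w 32.3
[[-0.022, -0.764, 0.644], [-1.0, 0.014, -0.018], [0.004, -0.645, -0.764]]
[ 1.56357013 -4.39634681 81.50817173]
40 480 -335 1.121333872087084e-09 [-0.27  0.71  0.2   1.67 -0.67  2.41]
40 490 -350 1.911424999428008e-09 [-0.29  0.74  0.24  1.68 -0.68  2.39]
45 490 -350 2.0290218185521936e-09 [-0.27  0.69  0.17  1.6  -0.72  2.31]
```

View pics/w12.png

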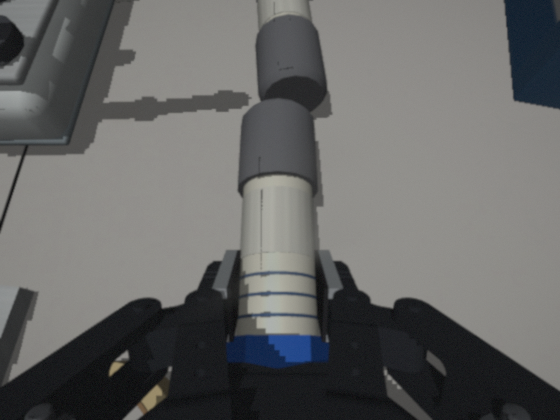

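Gripped. I'll drag the foot toward (490,-400) while tipping so the wrist stays clear of the catch.

```bash
python3 pr.py planB.npz 40 490 -400 25 1 5
```

```text
maxerr 3.697998709969403e-09 dev from wp 0 [-0.   0.1 -0. ] [ 0.  0. -0.] F [-5.2  1.4  6.6] w 32.2
   [[0.56, -0.28, -0.41],[-0.063, -0.018, -0.022],G],
   [[1.11, -0.59, -0.78],[-0.125, -0.034, -0.045],G],
   [[1.64, -0.91, -1.12],[-0.188, -0.049, -0.069],G],
   [[2.16, -1.26, -1.43],[-0.251, -0.062, -0.094],G],
   [[2.66, -1.62, -1.7],[-0.313, -0.074, -0.12],G],
```

>>> drive_tool --increments '[[[0.56, -0.28, -0.41], [-0.063, -0.018, -0.022], 0.8], [[1.11, -0.59, -0.78], [-0.125, -0.034, -0.045], 0.8], [[1.64, -0.91, -1.12], [-0.188, -0.049, -0.069], 0.8], [[2.16, -1.26, -1.43], [-0.251, -0.062, -0.094], 0.8], [[2.66, -1.62, -1.7], [-0.313, -0.074, -0.12], 0.8]]'

```text
time: 17.83
eef_pos: [452.1, -345.8, 40.0]
eef_rot: [-2.12, 1.881, -0.369]
contact_force: [-0.0, -0.8, -2.9]
grip_width: 31.9
```

```bash
python3 pr.py planB.npz 40 490 -400 25 6 10
```

```text
maxerr 3.697998709969403e-09 dev from wp 5 [-0.5 -0.5  0.9] [ 0.003 -0.     0.001] F [-0.  -0.8 -2.9] w 31.9
   [[0.45, -0.24, -0.27],[-0.06, -0.01, -0.026],G],
   [[0.93, -0.48, -0.61],[-0.122, -0.019, -0.053],G],
   [[1.4, -0.74, -0.93],[-0.185, -0.026, -0.08],G],
   [[1.84, -1.02, -1.22],[-0.248, -0.031, -0.108],G],
   [[2.26, -1.32, -1.48],[-0.31, -0.034, -0.136],G],
```

>>> drive_tool --increments '[[[0.45, -0.24, -0.25], [-0.06, -0.01, -0.026], 0.8], [[0.93, -0.48, -0.6], [-0.122, -0.019, -0.053], 0.8], [[1.4, -0.74, -0.9], [-0.185, -0.026, -0.08], 0.8], [[1.84, -1.02, -1.2], [-0.248, -0.031, -0.108], 0.8], [[2.26, -1.32, -1.45], [-0.31, -0.034, -0.136], 0.8]]'

```text
time: 18.25
eef_pos: [461.4, -367.9, 59.2]
eef_rot: [-2.447, 1.882, -0.067]
contact_force: [0.1, -0.3, -2.4]
grip_width: 32.3
```

```bash
python3 pr.py planB.npz 40 490 -400 25 11 15
```

```text
maxerr 3.697998709969403e-09 dev from wp 10 [-0.1 -0.6  0.4] [0.003 0.    0.001] F [ 0.1 -0.3 -2.4] w 32.3
   [[0.36, -0.19, -0.28],[-0.06, -0.001, -0.027],G],
   [[0.76, -0.38, -0.57],[-0.123, -0.001, -0.055],G],
   [[1.13, -0.6, -0.85],[-0.185, 0.001, -0.083],G],
   [[1.47, -0.83, -1.11],[-0.248, 0.005, -0.111],G],
   [[1.79, -1.07, -1.35],[-0.311, 0.01, -0.139],G],
```

>>> drive_tool --increments '[[[0.36, -0.17, -0.12], [-0.06, -0.001, -0.027], 0.8], [[0.76, -0.38, -0.42], [-0.123, -0.001, -0.055], 0.8], [[1.13, -0.6, -0.7], [-0.185, 0.001, -0.083], 0.8], [[1.47, -0.83, -0.96], [-0.248, 0.005, -0.111], 0.8], [[1.79, -1.07, -1.2], [-0.311, 0.01, -0.139], 0.8]]'

```text
time: 18.67
eef_pos: [475.9, -382.9, 72.7]
eef_rot: [2.443, -1.621, -0.199]
contact_force: [0.4, -0.1, -0.7]
grip_width: 32.9
```

```bash
python3 pr.py planB.npz 40 490 -400 25 16 20
```

```text
maxerr 3.697998709969403e-09 dev from wp 15 [ 0.5 -0.3 -0.7] [ 0.002 -0.     0.001] F [ 0.4 -0.1 -0.7] w 32.9
   [[0.27, -0.09, -0.32],[-0.061, 0.007, -0.026],G],
   [[0.56, -0.25, -0.56],[-0.124, 0.016, -0.053],G],
   [[0.83, -0.42, -0.77],[-0.186, 0.026, -0.079],G],
   [[1.06, -0.61, -0.95],[-0.249, 0.039, -0.104],G],
   [[1.26, -0.82, -1.1],[-0.312, 0.052, -0.129],G],
```

>>> drive_tool --increments '[[[0.27, -0.11, -0.22], [-0.061, 0.007, -0.026], 0.8], [[0.56, -0.28, -0.46], [-0.124, 0.016, -0.053], 0.8], [[0.83, -0.46, -0.67], [-0.186, 0.026, -0.079], 0.8], [[1.06, -0.66, -0.87], [-0.249, 0.039, -0.104], 0.8], [[1.26, -0.88, -1.02], [-0.312, 0.052, -0.129], 0.8]]'

```text
time: 19.08
eef_pos: [491.4, -390.5, 81.0]
eef_rot: [2.29, -1.298, -0.375]
contact_force: [0.2, 0.3, -0.1]
grip_width: 32.1
```

```bash
python3 pr.py planB.npz 40 490 -400 25 21 25
```

```text
maxerr 3.697998709969403e-09 dev from wp 20 [ 0.9  0.  -0.4] [ 0.002 -0.001  0.001] F [ 0.2  0.3 -0.1] w 32.1
   [[0.16, -0.06, -0.16],[-0.061, 0.015, -0.022],G],
   [[0.34, -0.22, -0.3],[-0.124, 0.031, -0.044],G],
   [[0.49, -0.4, -0.42],[-0.187, 0.049, -0.066],G],
   [[0.6, -0.58, -0.5],[-0.25, 0.069, -0.086],G],
   [[0.7, -0.78, -0.55],[-0.312, 0.089, -0.105],G],
```

>>> drive_tool --increments '[[[0.16, -0.1, -0.12], [-0.061, 0.015, -0.022], 0.8], [[0.34, -0.26, -0.26], [-0.124, 0.031, -0.044], 0.8], [[0.49, -0.44, -0.38], [-0.187, 0.049, -0.066], 0.8], [[0.6, -0.62, -0.46], [-0.25, 0.069, -0.086], 0.8], [[0.7, -0.82, -0.51], [-0.312, 0.089, -0.105], 0.8]]'

```text
time: 19.5
eef_pos: [503.8, -391.4, 81.7]
eef_rot: [2.089, -0.998, -0.469]
contact_force: [0.5, 1.7, -1.8]
grip_width: 31.9
```

```bash
python3 pr.py planB.npz 40 490 -400 25 25 25; python3 -c "
from h import *
brief(); p,M=pose(); inc(p+[0,0,-1.5],M)
im,d=optics.get_image('side'); cv2.imwrite('pics/s6.png',cv2.resize(im[130:300,230:480],(800,544)))
im,d=optics.get_image('wrist'); cv2.imwrite('pics/w13.png',im)"
```

```text
maxerr 3.697998709969403e-09 dev from wp 24 [ 2.8  0.4 -0.4] [ 0.064 -0.021  0.019] F [ 0.5  1.7 -1.8] w 31.9
   [[-0.03, 0.02, 0.06],[0.002, -0.001, 0.001],G],
t 19.5 p [ 503.8 -391.4   81.7] q [-0.35  0.75  0.29  1.65 -0.71  2.32] F [ 0.5  1.7 -1.8] w 31.9
[[0.627, -0.5, -0.598], [-0.779, -0.406, -0.478], [-0.004, 0.765, -0.644]]
inc [0.0, -0.11, 0.1] [0.0, 0.0, 0.0] rows~ 1
```

View pics/s6.png

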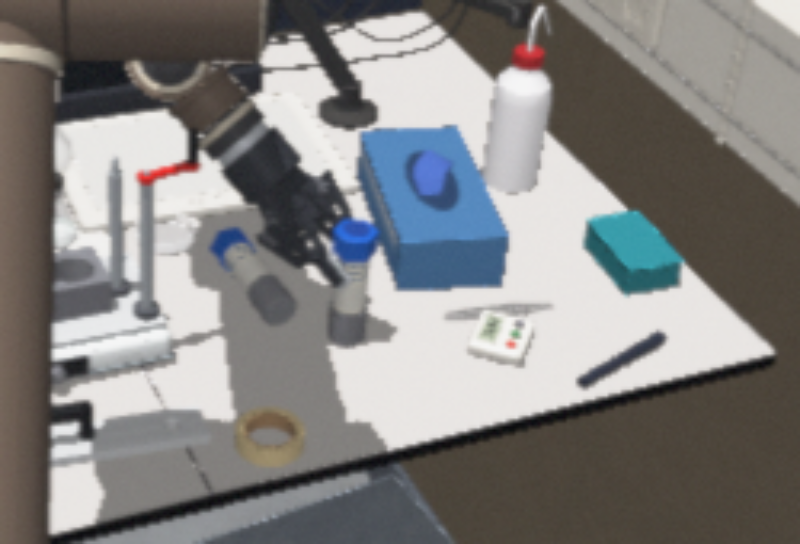

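B is upright at (348,290) in the crop. Lowering, releasing, backing out.

>>> drive_tool --increments '[[[0, -0.08, 0.08], [0, 0, 0], 0.8], [[0, -0.12, 0.12], [0, 0, 0], 0.8], [[0, -0.12, 0.12], [0, 0, 0], 0.8]]'

```text
time: 19.85
eef_pos: [504.1, -391.3, 81.5]
eef_rot: [2.087, -0.992, -0.469]
contact_force: [-0.3, 2.7, 6.6]
grip_width: 32.5
```

>>> drive_tool --increments '[[[0, 0, 0], [0, 0, 0], 0.3], [[0, 0, 0], [0, 0, 0], 0.0], [[0, 0, 0], [0, 0, 0], -0.4], [[0, 0, 0], [0, 0, 0], -0.4], [[0, 0, 0], [0, 0, 0], -0.4]]'

```text
time: 20.27
eef_pos: [503.9, -391.4, 81.4]
eef_rot: [2.087, -0.992, -0.47]
contact_force: [-0.4, -0.4, -0.5]
grip_width: 59.8
```

>>> drive_tool --increments '[[[0, 0, -2], [0, 0, 0], -0.4], [[0, 0, -5], [0, 0, 0], -0.4], [[0, 0, -8], [0, 0, 0], -0.4], [[0, 0, -11], [0, 0, 0], -0.4], [[0, 0, -12], [0, 0, 0], -0.4]]'

```text
time: 20.68
eef_pos: [577.8, -331.8, 160.6]
eef_rot: [2.088, -0.991, -0.466]
contact_force: [0.6, 0.1, 0.1]
grip_width: 59.9
```

```bash
python3 - <<'E'
from h import *
az=178.5+40; psi=np.radians(az-240)  # flats at az, az-60..., 
print(np.degrees(psi)); M=down(psi); brief(); p,_=pose(); inc([570,-350,240],M)
E
```

```text
-21.5
t 20.68 p [ 577.8 -331.8  160.6] q [-0.25  0.87  0.66  1.98 -0.66  2.43] F [0.6 0.1 0.1] w 59.9
[[0.632, -0.496, -0.595], [-0.775, -0.407, -0.483], [-0.002, 0.767, -0.642]]
inc [0.9, 7.22, -3.75] [0.854, 0.225, -0.478] rows~ 9
```

>>> drive_tool --increments '[[[0.9, 7.2, -3.75], [0.2, 0.05, -0.11], -0.4], [[0.9, 7.2, -3.75], [0.854, 0.225, -0.478], -0.4], [[0.9, 7.2, -3.75], [0.854, 0.225, -0.478], -0.4], [[0.9, 7.2, -3.75], [0.854, 0.225, -0.478], -0.4], [[0.9, 7.2, -3.75], [0.854, 0.225, -0.478], -0.4]]'

```text
time: 21.1
eef_pos: [571.1, -349.9, 241.7]
eef_rot: [2.729, -0.777, -0.198]
contact_force: [-0.6, -0.4, -0.6]
grip_width: 59.8
```

```bash
python3 - <<'E'
from h import *
M=down(np.radians(-21.5)); brief(); inc([508,-390,238],M)
E
```

```text
t 21.1 p [ 571.1 -349.9  241.7] q [-0.41  0.49  0.44  1.62 -0.31  1.73] F [-0.6 -0.4 -0.6] w 59.8
[[0.844, -0.492, -0.211], [-0.533, -0.81, -0.244], [-0.051, 0.318, -0.947]]
inc [-3.17, 6.24, 2.66] [0.319, 0.081, -0.178] rows~ 3
```

>>> drive_tool --increments '[[[-3.2, 6.2, 2.6], [0.32, 0.081, -0.178], -0.4], [[-3.2, 6.2, 2.6], [0.32, 0.081, -0.178], -0.4], [[-3.2, 6.2, 2.6], [0.32, 0.081, -0.178], -0.4], [[-3.2, 6.2, 2.6], [0.32, 0.081, -0.178], -0.4], [[-3.2, 6.2, 2.6], [0.32, 0.081, -0.178], -0.4]]'

```text
time: 21.52
eef_pos: [506.5, -390.9, 239.1]
eef_rot: [3.085, -0.593, 0.001]
contact_force: [0.4, -0.2, -0.4]
grip_width: 59.4
```

```bash
python3 - <<'E'
from cap import *
brief(); caps("pics/w14.png")
E
```

```text
t 21.52 p [ 506.5 -390.9  239.1] q [-0.66  0.35  0.27  1.48  0.    1.29] F [ 0.4 -0.2 -0.4] w 59.4
[[0.929, -0.371, 0.001], [-0.371, -0.929, -0.0], [0.001, -0.0, -1.0]]
cap px [277. 200.] ztop 140.4 bbox c 508.5 -388.2 sz 44.3 38.3 ang 67.1 hull c 508.2 -388.4 mean [ 508.7 -387.2]
```

View pics/w14.png

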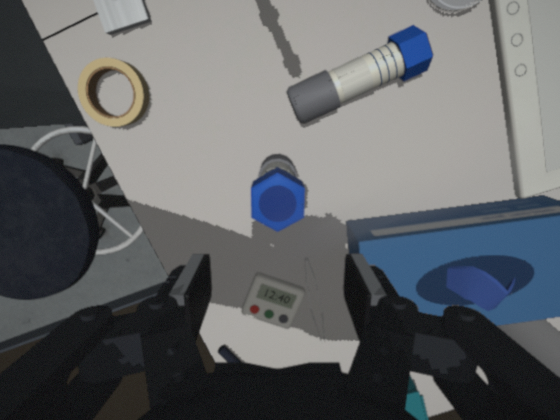

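```bash
python3 - <<'E'
from h import *
M=down(np.radians(-22.5)); inc([506.8,-388.0,104],M)
E
```

```text
inc [-0.14, -0.14, 13.45] [0.0, 0.0, 0.015] rows~ 4
```

>>> drive_tool --increments '[[[-0.1, -0.14, 4], [0, 0, 0.015], -0.4], [[-0.1, -0.14, 8], [0, 0, 0.015], -0.4], [[-0.1, -0.14, 11], [0, 0, 0.015], -0.4], [[-0.1, -0.14, 13], [0, 0, 0.015], -0.4], [[-0.1, -0.14, 13.3], [0, 0, 0.015], -0.4]]'

```text
time: 21.98
eef_pos: [506.6, -384.8, 99.6]
eef_rot: [-3.079, 0.608, 0.014]
contact_force: [-0.0, 0.4, -0.7]
grip_width: 59.8
```

```bash
python3 - <<'E'
from h import *
M=down(np.radians(-22.5)); brief(); inc([506.8,-388.0,104],M)
E
```

```text
t 21.98 p [ 506.6 -384.8   99.6] q [-0.65  0.37 -0.02  1.2  -0.    1.31] F [-0.   0.4 -0.7] w 59.8
[[0.925, -0.38, -0.008], [-0.38, -0.925, 0.005], [-0.009, -0.001, -1.0]]
inc [0.14, 0.28, -0.44] [-0.001, 0.009, 0.003] rows~ 1
```

>>> drive_tool --increments '[[[0.14, 0.28, -0.4], [0, 0.009, 0.003], -0.4], [[0.14, 0.28, -0.4], [0, 0.009, 0.003], -0.4], [[0.14, 0.28, -0.4], [0, 0.009, 0.003], 0.2], [[0.14, 0.28, -0.4], [0, 0.009, 0.003], 0.7], [[0.14, 0.28, -0.4], [0, 0.009, 0.003], 0.7]]' --squeeze 60

```text
time: 22.4
eef_pos: [507.9, -388.6, 105.7]
eef_rot: [3.081, -0.613, 0.005]
contact_force: [0.4, 0.1, 5.5]
grip_width: 39.6
```

>>> drive_tool --increments '[[[0, 0, 0], [0, 0, 0], 0.7], [[0, 0, 0], [0, 0, 0], 0.7], [[0, 0, 0], [0, 0, 0], 0.7]]'

```text
time: 22.65
eef_pos: [507.8, -388.7, 105.8]
eef_rot: [3.081, -0.614, 0.005]
contact_force: [0.0, -0.1, -2.5]
grip_width: 38.9
```

```bash
python3 - <<'E'
from h import *
from inhand import inhand
brief(); im,d=optics.get_image("wrist"); inhand(d,im); cv2.imwrite("pics/w15.png",im)
E
```

```text
t 22.65 p [ 507.8 -388.7  105.8] q [-0.65  0.36 -0.01  1.19  0.    1.31] F [ 0.  -0.1 -2.5] w 38.9
[[0.924, -0.383, 0.003], [-0.383, -0.924, -0.001], [0.003, -0.0, -1.0]]
ztop -34.6 n 8733 x -19.4 20.5 y -22.7 22.5 mean [ 0.5 -1.9]
(array([   6,    2,    0,    0, 2684, 6227,  486,  402,  324,  255,   99,
          0,    0,    0,    0]), array([-60, -55, -50, -45, -40, -35, -30, -25, -20, -15, -10,  -5,   0,
         5,  10,  15]))
```

>>> drive_tool --increments '[[[0, 0, -3], [0, 0, 0], 0.7], [[0, 0, -7], [0, 0, 0], 0.7], [[0, 0, -11], [0, 0, 0], 0.7], [[0, 0, -15], [0, 0, 0], 0.7], [[0, 0, -19], [0, 0, 0], 0.7]]'

```text
time: 23.12
eef_pos: [506.7, -388.2, 297.4]
eef_rot: [3.081, -0.614, 0.004]
contact_force: [1.0, -2.3, -1.2]
grip_width: 39.4
```

>>> drive_tool --increments '[[[0, 0, -4], [0, 0, -0.1], 0.7], [[0, 0, -8], [0, 0, -0.2], 0.7], [[0, -2, -9.5], [0, 0, -0.3], 0.7], [[0, -6, -9.5], [0, 0, -0.37], 0.7], [[0, -10, -9.5], [0, 0, -0.37], 0.7]]'

```text
time: 23.53
eef_pos: [545.3, -296.3, 393.4]
eef_rot: [3.139, -0.038, 0.007]
contact_force: [0.2, 1.3, -2.5]
grip_width: 39.1
```

```bash
python3 - <<'E'
from h import *
M=down(np.radians(-1.5)); brief(); inc([540,-120,388],M); inc([605.8,-10.5,388],M)
E
```

```text
t 23.53 p [ 545.3 -296.3  393.4] q [-0.5   0.4   0.69  1.85  0.    1.1 ] F [ 0.2  1.3 -2.5] w 39.1
[[1.0, -0.024, 0.004], [-0.024, -1.0, -0.002], [0.005, 0.002, -1.0]]
inc [-0.95, -17.62, 0.5] [0.002, -0.005, 0.002] rows~ 5
inc [5.36, -28.72, 0.51] [0.002, -0.005, 0.002] rows~ 8
```

>>> drive_tool --increments '[[[5.4, -28.7, 0.3], [0.002, -0.005, 0], 0.7], [[5.4, -28.7, 0.3], [0.002, -0.005, 0], 0.7], [[5.4, -28.7, 0.3], [0.002, -0.005, 0], 0.7], [[5.4, -28.7, 0.3], [0.002, -0.005, 0], 0.7], [[5.4, -28.7, 0.3], [0.002, -0.005, 0], 0.7]]'

```text
time: 23.95
eef_pos: [588.5, -90.3, 390.6]
eef_rot: [-3.141, 0.038, 0.001]
contact_force: [1.0, 0.3, -2.4]
grip_width: 39.7
```

```bash
python3 - <<'E'
from h import *
M=down(np.radians(-1.5)); brief();  inc([605.8,-10.5,388],M)
E
```

```text
t 23.95 p [588.5 -90.3 390.6] q [-0.15  0.34  0.6   1.83  0.    1.44] F [ 1.   0.3 -2.4] w 39.7
[[1.0, -0.024, -0.001], [-0.024, -1.0, 0.0], [-0.001, -0.0, -1.0]]
inc [1.53, -8.02, 0.26] [-0.0, 0.001, 0.002] rows~ 2
```

>>> drive_tool --increments '[[[1.5, -8, 0], [0, 0, 0.002], 0.7], [[1.5, -8, 0], [0, 0, 0.002], 0.7], [[1.5, -8, 0], [0, 0, 0.002], 0.7], [[1.5, -8, 0], [0, 0, 0.002], 0.7]]'

```text
time: 24.28
eef_pos: [605.7, -8.4, 389.9]
eef_rot: [3.141, -0.035, -0.003]
contact_force: [-0.0, -0.5, -1.0]
grip_width: 39.1
```

```bash
python3 - <<'E'
from h import *
M=down(np.radians(-1.5)); brief();  inc([605.8,-10.5,225],M)
E
```

```text
t 24.28 p [605.7  -8.4 389.9] q [-0.01  0.37  0.63  1.84 -0.    1.58] F [-0.  -0.5 -1. ] w 39.1
[[1.0, -0.022, -0.002], [-0.022, -1.0, -0.0], [-0.002, 0.0, -1.0]]
inc [0.05, 0.21, 16.49] [0.0, 0.002, 0.004] rows~ 4
```

>>> drive_tool --increments '[[[0.05, 0.2, 4], [0, 0.002, 0.004], 0.7], [[0.05, 0.2, 8], [0, 0.002, 0.004], 0.7], [[0.05, 0.2, 12], [0, 0.002, 0.004], 0.7], [[0.05, 0.2, 15.5], [0, 0.002, 0.004], 0.7], [[0.05, 0.2, 16.5], [0, 0.002, 0.004], 0.7]]'

```text
time: 24.7
eef_pos: [602.6, -11.9, 218.5]
eef_rot: [3.141, -0.044, -0.015]
contact_force: [0.1, 0.4, -2.4]
grip_width: 39.2
```

```bash
python3 - <<'E'
from h import *
M=down(np.radians(-1.5)); brief();  inc([605.8,-10.5,208],M)
E
```

```text
t 24.7 p [602.6 -11.9 218.5] q [-0.02  0.28  0.13  1.42 -0.    1.58] F [ 0.1  0.4 -2.4] w 39.2
[[1.0, -0.028, -0.01], [-0.028, -1.0, -0.0], [-0.01, 0.001, -1.0]]
inc [0.33, -0.15, 1.04] [0.001, 0.01, -0.002] rows~ 1
```

>>> drive_tool --increments '[[[0.33, -0.15, 0.5], [0, 0.01, -0.002], 0.7], [[0.33, -0.15, 1.0], [0, 0.01, -0.002], 0.7], [[0.33, -0.15, 1.0], [0, 0.01, -0.002], 0.7], [[0.33, -0.15, 1.0], [0, 0.01, -0.002], 0.7]]'

```text
time: 25.03
eef_pos: [606.4, -11.2, 209.9]
eef_rot: [3.141, -0.042, 0.003]
contact_force: [-0.6, 0.0, -1.2]
grip_width: 39.2
```

```bash
python3 - <<'E'
from h import *
from inhand import inhand
M=down(np.radians(-1.5)); brief();  inc([605.8,-10.5,208],M)
im,d=optics.get_image("wrist"); inhand(d,im); cv2.imwrite("pics/w16.png",im)
E
```

```text
t 25.03 p [606.4 -11.2 209.9] q [-0.02  0.28  0.11  1.39 -0.    1.58] F [-0.6  0.  -1.2] w 39.2
[[1.0, -0.027, 0.002], [-0.027, -1.0, -0.001], [0.002, 0.001, -1.0]]
inc [-0.06, -0.07, 0.19] [0.001, -0.002, -0.001] rows~ 1
ztop -34.6 n 8797 x -19.8 20.7 y -22.7 23.2 mean [ 0.3 -1.5]
(array([   0,    0,    0,    0, 2723, 6260,  534,  399,  338,  283,  118,
          0,    0,    0,  617]), array([-60, -55, -50, -45, -40, -35, -30, -25, -20, -15, -10,  -5,   0,
         5,  10,  15]))
```

View pics/w16.png

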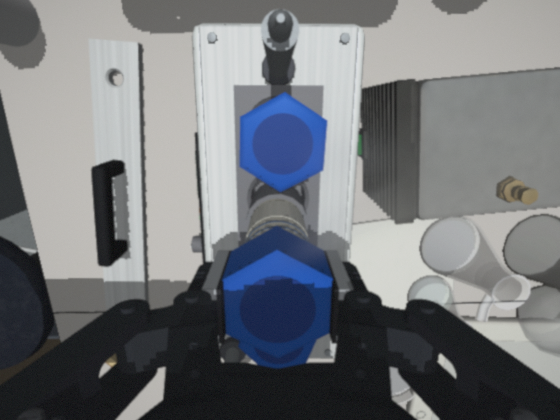

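The foot lines up with the pocket 3 rim (columns about 250–308). Descending.

>>> drive_tool --increments '[[[-0.06, -0.07, 0.8], [0, -0.002, 0], 0.7], [[-0.06, -0.07, 1.4], [0, -0.002, 0], 0.7], [[-0.06, -0.07, 1.8], [0, -0.002, 0], 0.7], [[-0.06, -0.07, 2.2], [0, -0.002, 0], 0.7]]'

```text
time: 25.42
eef_pos: [606.0, -10.2, 187.6]
eef_rot: [3.141, -0.042, 0.001]
contact_force: [0.5, -0.6, -1.6]
grip_width: 39.2
```

>>> drive_tool --increments '[[[0, 0, 0.7], [0, 0, 0], 0.7], [[0, 0, 1.4], [0, 0, 0], 0.7], [[0, 0, 2.0], [0, 0, 0], 0.7], [[0, 0, 2.5], [0, 0, 0], 0.7], [[0, 0, 2.7], [0, 0, 0], 0.7]]'

```text
time: 25.83
eef_pos: [605.7, -10.2, 160.7]
eef_rot: [3.141, -0.042, 0.001]
contact_force: [-5.1, 0.1, 12.4]
grip_width: 39.3
```

>>> drive_tool --increments '[[[0, 0, 0.1], [0, 0, 0], 0.7], [[0, 0, 0.2], [0, 0, 0], 0.7], [[0, 0, 0.2], [0, 0, 0], 0.7]]'

```text
time: 26.08
eef_pos: [605.6, -10.2, 160.7]
eef_rot: [3.141, -0.042, 0.003]
contact_force: [-4.1, 0.7, 10.1]
grip_width: 39.4
```

Floor reached at 160.7 mm, as predicted. Releasing.

>>> drive_tool --increments '[[[0, 0, -0.05], [0, 0, 0], 0.3], [[0, 0, -0.05], [0, 0, 0], -0.2], [[0, 0, -0.05], [0, 0, 0], -0.4], [[0, 0, -0.05], [0, 0, 0], -0.4], [[0, 0, -0.5], [0, 0, 0], -0.4]]'

```text
time: 26.5
eef_pos: [605.2, -10.2, 164.7]
eef_rot: [3.141, -0.042, 0.001]
contact_force: [-0.2, -0.9, 0.1]
grip_width: 59.9
```

>>> drive_tool --increments '[[[0, 0, -4], [0, 0, 0], -0.4], [[0, 0, -8], [0, 0, 0], -0.4], [[0, 0, -12], [0, 0, 0], -0.4], [[0, 0, -16], [0, 0, 0], -0.4], [[0, 0, -19], [0, 0, 0], -0.4]]'

```text
time: 26.92
eef_pos: [604.8, -10.1, 358.5]
eef_rot: [3.141, -0.042, 0.006]
contact_force: [0.8, 0.4, 0.1]
grip_width: 59.6
```

```bash
python3 - <<'E'
from cap import *
brief(); c,im,d=caps("pics/w17.png",zr=(188,203))
E
python3 topfit.py
```

```text
t 26.92 p [604.8 -10.1 358.5] q [-0.02  0.33  0.5   1.74 -0.    1.58] F [0.8 0.4 0.1] w 59.6
[[1.0, -0.027, 0.004], [-0.027, -1.0, -0.001], [0.004, 0.001, -1.0]]
cap px [281. 127.] ztop 195.4 bbox c 610.5 43.5 sz 39.7 43.5 ang 54.3 hull c 610.6 43.4 mean [610.5  43.7]
cap px [277. 185.] ztop 195.4 bbox c 605.1 -10.0 sz 44.4 38.5 ang 89.2 hull c 605.3 -10.3 mean [605.3  -9.3]
cap px [273. 231.] ztop 194.9 bbox c 601.3 -60.1 sz 42.5 30.3 ang 55.5 hull c 602.6 -61.7 mean [600.4 -57.4]
15 px [327. 186.] n 420 len 138.5 wid 38.8 mid [ 618.  -325.1] capdir deg 2.7 foot [ 548.1 -328.4] ztop 46.2 blue 77
```

View pics/w17.png

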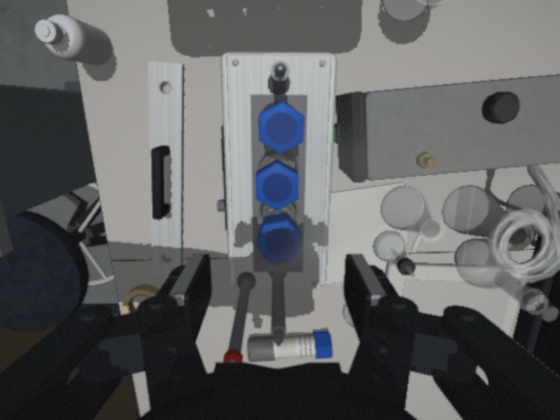

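Pockets 2–4 are full, tops at 195 mm. Tube A is unmoved. Planning its grasp (cap pointing away).

```bash
python3 pre.py 2.7 548.2 -329.0 -15 90 120 3; python3 - <<'E'
from tip import *
q=np.array(st()['q']); a0=np.radians(2.7); foot0=np.array([548.2,-329,20]); T0=tubeR(a0,0)
for tilt in (0,-15,-25):
    M=down(a0-np.pi/2,np.radians(tilt)); A=np.array([np.cos(a0),np.sin(a0),0]); p=tcp_from_grasp(foot0+90*A-3*M[:,2],M)
    q0,e=ik(p,M,np.array([-.5,.6,.3,1.5,0,2.5])); Mrel=T0.T@M; prel=T0.T@(p-foot0)
    for yaw,ex,ey in [(0,548,-329),(-15,540,-335),(-30,540,-335),(-30,530,-350)]:
        o=plan2(q0,a0,foot0,prel,Mrel,yaw,ex,ey,n=12); print(tilt,yaw,ex,ey,round(e,3),max(x[3] for x in o),q0.round(2),o[-1][2].round(2))
E
```

```text
t 27.02 p [606.2 -10.1 360.9] q [-0.02  0.33  0.51  1.74 -0.    1.58] F [-1.  -0.3  0.3] w 59.8
[[1.0, -0.026, 0.01], [-0.026, -1.0, -0.001], [0.01, 0.0, -1.0]]
target [ 665.1 -323.5  120.7]
inc [6.48, 31.16, 24.1] [-0.218, -0.204, 1.487] rows~ 13
(array([-0.40730143,  0.81241369,  0.72748029,  1.72212255, -0.11385341,
        2.70069414]), np.float64(1.5631940186722204e-15))
0 0 548 -329 0.0 0.09106465289800536 [-0.47  0.56  0.06  1.07  0.    2.62] [-0.95  0.65 -1.19 -1.78  1.    3.09]
0 -15 540 -335 0.0 0.19654109704972583 [-0.47  0.56  0.06  1.07  0.    2.62] [-0.86  0.59 -1.27 -1.78  0.68  3.09]
0 -30 540 -335 0.0 0.39663022429810213 [-0.47  0.56  0.06  1.07  0.    2.62] [-0.66  0.59 -1.27 -1.78  0.22  3.13]
0 -30 530 -350 0.0 0.3585479831671023 [-0.47  0.56  0.06  1.07  0.    2.62] [-0.72  0.59 -1.27 -1.78  0.29  3.12]
-15 0 548 -329 0.0 5.357587440357747e-10 [-0.42  0.76  0.38  1.42 -0.12  2.68] [-0.93  0.26 -1.13 -0.95  0.92  2.78]
-15 -15 540 -335 0.0 0.0020965252072556225 [-0.42  0.76  0.38  1.42 -0.12  2.68] [-0.82  0.26 -1.27 -1.22  0.58  2.96]
-15 -30 540 -335 0.0 0.15990543144021763 [-0.42  0.76  0.38  1.42 -0.12  2.68] [-0.63  0.17 -1.27 -1.12  0.15  3.09]
-15 -30 530 -350 0.0 0.15135887840052858 [-0.42  0.76  0.38  1.42 -0.12  2.68] [-0.68  0.17 -1.27 -1.12  0.21  3.08]
-25 0 548 -329 0.0 2.5465509087482686e-10 [-0.4   0.92  0.63  1.67 -0.18  2.73] [-0.89  0.1  -1.02 -0.45  0.82  2.62]
-25 -15 540 -335 0.0 2.920587036340116e-10 [-0.4   0.92  0.63  1.67 -0.18  2.73] [-0.79  0.05 -1.16 -0.7   0.52  2.87]
-25 -30 540 -335 0.0 5.137167136126663e-10 [-0.4   0.92  0.63  1.67 -0.18  2.73] [-0.61  0.02 -1.23 -0.81  0.13  3.08]
-25 -30 530 -350 0.0 4.3003025256730546e-10 [-0.4   0.92  0.63  1.67 -0.18  2.73] [-0.66  0.02 -1.23 -0.8   0.17  3.06]
```

```bash
python3 - <<'E'
from h import *
inc([650,-300,330],down(np.radians(-87.3),np.radians(-10)))
E
```

```text
inc [5.12, 28.86, 3.16] [-0.148, -0.139, 1.493] rows~ 13
```

>>> drive_tool --increments '[[[5.1, 28.9, 2.5], [-0.148, -0.139, 1.493], -0.4], [[5.1, 28.9, 2.5], [-0.148, -0.139, 1.493], -0.4], [[5.1, 28.9, 2.5], [-0.148, -0.139, 1.493], -0.4], [[5.1, 28.9, 2.5], [-0.148, -0.139, 1.493], -0.4], [[5.1, 28.9, 2.5], [-0.148, -0.139, 1.493], -0.4]]'

```text
time: 27.43
eef_pos: [636.6, -217.2, 341.4]
eef_rot: [2.92, -0.988, -0.084]
contact_force: [0.6, 0.5, -0.7]
grip_width: 60.0
```

```bash
python3 pre.py 2.7 548.2 -329.0 -25 90 150 3
```

```text
t 27.43 p [ 636.6 -217.2  341.4] q [-0.3   0.55  0.8   1.88 -0.06  1.92] F [ 0.6  0.5 -0.7] w 60.0
[[0.794, -0.604, -0.07], [-0.608, -0.793, -0.037], [-0.033, 0.072, -0.997]]
target [ 694.8 -322.1  141.7]
inc [11.65, 3.37, 19.89] [-0.326, -0.19, 0.854] rows~ 8
(array([-0.36724645,  1.02980206,  1.14553899,  2.02      , -0.17616062,
        2.7501818 ]), np.float64(0.18574187916812102))
```

```bash
python3 - <<'E'
from h import *
a=np.radians(2.7);A=np.array([np.cos(a),np.sin(a),0]);q=np.array(st()['q'])
for t in (-20,-25):
  M=down(a-np.pi/2,np.radians(t)); P=tcp_from_grasp(np.array([548.2,-329,20])+90*A-3*M[:,2],M)
  for dx,dz in ((0,0),(0,40),(0,80),(0,120),(-30,120)):
    x=P+[dx,0,dz]; r=ik(x,M,q); print(t,x.round(1),round(r[1],3),r[0].round(2))
    if dz==120: inc(x,M)
E
```

```text
-20 [ 632.7 -325.     5.2] 0.0 [-0.41  0.84  0.5   1.55 -0.15  2.71]
-20 [ 632.7 -325.    45.2] 0.0 [-0.41  0.82  0.56  1.62 -0.15  2.71]
-20 [ 632.7 -325.    85.2] 0.0 [-0.41  0.82  0.64  1.71 -0.15  2.71]
-20 [ 632.7 -325.   125.2] 0.0 [-0.41  0.82  0.73  1.8  -0.15  2.71]
inc [6.96, 7.23, 21.98] [-0.245, -0.152, 0.86] rows~ 8
-20 [ 602.7 -325.   125.2] 0.0 [-0.43  0.75  0.59  1.73 -0.16  2.69]
inc [4.58, 9.04, 22.19] [-0.245, -0.152, 0.86] rows~ 8
-25 [ 631.5 -325.1    5.8] 0.0 [-0.4   0.92  0.63  1.67 -0.18  2.73]
-25 [ 631.5 -325.1   45.8] 0.0 [-0.4   0.91  0.7   1.75 -0.18  2.73]
-25 [ 631.5 -325.1   85.8] 0.0 [-0.4   0.91  0.78  1.84 -0.18  2.73]
-25 [ 631.5 -325.1  125.8] 0.0 [-0.4   0.93  0.9   1.94 -0.18  2.73]
inc [6.86, 7.31, 21.94] [-0.326, -0.19, 0.854] rows~ 8
-25 [ 601.5 -325.1  125.8] 0.0 [-0.41  0.83  0.72  1.85 -0.19  2.72]
inc [4.48, 9.13, 22.15] [-0.326, -0.19, 0.854] rows~ 8
```

>>> drive_tool --increments '[[[6.9, 7.3, 4], [-0.08, -0.05, 0.2], -0.4], [[6.9, 7.3, 8], [-0.326, -0.19, 0.854], -0.4], [[6.9, 7.3, 12], [-0.326, -0.19, 0.854], -0.4], [[6.9, 7.3, 16], [-0.326, -0.19, 0.854], -0.4], [[6.9, 7.3, 18], [-0.326, -0.19, 0.854], -0.4]]'

```text
time: 27.85
eef_pos: [635.2, -322.7, 177.7]
eef_rot: [2.357, -1.67, -0.327]
contact_force: [0.7, 0.0, -0.0]
grip_width: 59.7
```

```bash
python3 - <<'E'
from h import *
a=np.radians(2.7);M=down(a-np.pi/2,np.radians(-25)); brief(); inc([631.5,-325.1,110],M)
E
```

```text
t 27.85 p [ 635.2 -322.7  177.7] q [-0.4   0.79  0.8   1.85 -0.18  2.43] F [ 0.7  0.  -0. ] w 59.7
[[0.324, -0.892, -0.314], [-0.945, -0.322, -0.061], [-0.047, 0.316, -0.948]]
inc [0.42, -1.73, 6.55] [-0.107, -0.062, 0.281] rows~ 3
```

>>> drive_tool --increments '[[[0.42, -1.7, 6.5], [-0.107, -0.062, 0.281], -0.4], [[0.42, -1.7, 6.5], [-0.107, -0.062, 0.281], -0.4], [[0.42, -1.7, 6.5], [-0.107, -0.062, 0.281], -0.4], [[0.42, -1.7, 6.5], [-0.107, -0.062, 0.281], -0.4], [[0.42, -1.7, 6.5], [-0.107, -0.062, 0.281], -0.4]]'

```text
time: 28.27
eef_pos: [631.5, -325.3, 108.9]
eef_rot: [2.023, -1.927, -0.43]
contact_force: [0.9, -0.8, 0.1]
grip_width: 59.7
```

```bash
python3 - <<'E'
from h import *
a=np.radians(2.7);M=down(a-np.pi/2,np.radians(-25)); brief(); inc([631.5,-325.1,6],M)
im,d=optics.get_image("wrist"); cv2.imwrite("pics/w18.png",im)
E
```

```text
t 28.27 p [ 631.5 -325.3  108.9] q [-0.4   0.92  0.85  1.9  -0.18  2.73] F [ 0.9 -0.8  0.1] w 59.7
[[0.049, -0.905, -0.423], [-0.999, -0.045, -0.019], [-0.001, 0.424, -0.906]]
inc [-0.01, -4.36, 9.32] [0.001, 0.001, 0.002] rows~ 3
```

View pics/w18.png

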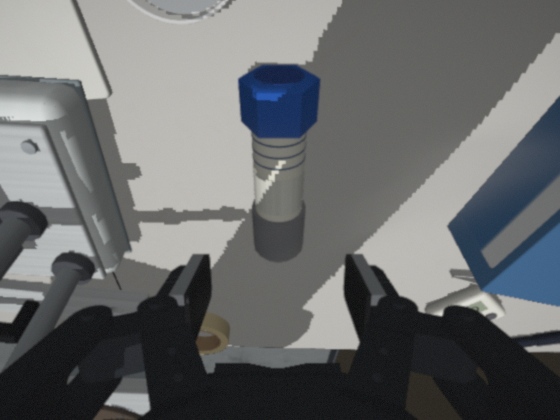

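>>> drive_tool --increments '[[[0, -1.5, 3.2], [0, 0, 0.002], -0.4], [[0, -3, 6.4], [0, 0, 0.002], -0.4], [[0, -4, 8.6], [0, 0, 0.002], -0.4], [[0, -4.3, 9.1], [0, 0, 0.002], -0.4], [[0, -4.3, 9.1], [0, 0, 0.002], -0.4]]'

```text
time: 28.73
eef_pos: [632.1, -325.0, 10.6]
eef_rot: [2.023, -1.929, -0.426]
contact_force: [0.0, 0.3, 0.2]
grip_width: 59.6
```

```bash
python3 - <<'E'
from h import *
a=np.radians(2.7);M=down(a-np.pi/2,np.radians(-25)); brief(); inc([631.5,-325.1,8],M)
im,d=optics.get_image("wrist"); cv2.imwrite("pics/w19.png",im)
E
```

```text
t 28.73 p [ 632.1 -325.    10.6] q [-0.4   0.92  0.64  1.68 -0.18  2.73] F [0.  0.3 0.2] w 59.6
[[0.048, -0.906, -0.421], [-0.999, -0.043, -0.021], [0.0, 0.421, -0.907]]
inc [0.01, -0.05, 0.26] [-0.001, -0.001, 0.001] rows~ 1
```

View pics/w19.png

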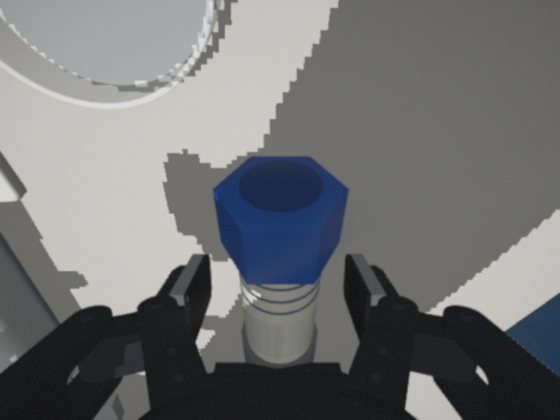

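>>> drive_tool --increments '[[[0, 0.45, 0.4], [0, 0, 0], -0.4], [[0, 0.45, 0.4], [0, 0, 0], -0.4], [[0, 0.45, 0.4], [0, 0, 0], 0.3], [[0, 0.45, 0.4], [0, 0, 0], 0.8], [[0, 0.45, 0.4], [0, 0, 0], 0.8]]' --squeeze 50

```text
time: 29.2
eef_pos: [628.1, -326.0, 12.7]
eef_rot: [2.025, -1.931, -0.419]
contact_force: [1.6, 0.4, 7.8]
grip_width: 32.7
```

>>> drive_tool --increments '[[[0, 0, 0], [0, 0, 0], 0.8], [[0, 0, 0], [0, 0, 0], 0.8], [[0, 0, 0], [0, 0, 0], 0.8]]'

```text
time: 29.45
eef_pos: [628.3, -326.0, 12.7]
eef_rot: [2.025, -1.931, -0.418]
contact_force: [2.5, -0.6, 4.0]
grip_width: 32.1
```

```bash
python3 - <<'E'
from tip import *
brief()
q=np.array(st()['q']); p,M=pose(); a0=np.radians(2.7); 
foot0=np.array([548.2,-328.5,20]); T0=tubeR(a0,0)
prel=T0.T@(p-foot0); print(prel); Mrel=T0.T@M
np.savez("planA.npz",q=q,a0=a0,foot0=foot0,prel=prel,Mrel=Mrel)
for yaw,ex,ey in [(0,548,-329),(-10,548,-345),(0,560,-345)]:
    o=plan2(q,a0,foot0,prel,Mrel,yaw,ex,ey,n=20); print(yaw,ex,ey,max(x[3] for x in o),o[-1][2].round(2),o[-1][0].round(0))
im,d=optics.get_image('wrist'); cv2.imwrite('pics/w20.png',im)
E
python3 pr.py planA.npz 0 548 -329 20 1 5
```

```text
t 29.45 p [ 628.3 -326.    12.7] q [-0.4   0.9   0.61  1.67 -0.18  2.73] F [ 2.5 -0.6  4. ] w 32.1
[[0.048, -0.908, -0.416], [-0.999, -0.043, -0.023], [0.003, 0.417, -0.909]]
[-1.23840576 -7.28327349 80.16946808]
0 548 -329 1.9749393231904833e-11 [-0.91  0.11 -1.03 -0.47  0.83  2.61] [ 535. -331.   80.]
-10 548 -345 3.348248522241172e-11 [-0.86  0.09 -1.11 -0.65  0.65  2.79] [ 535. -345.   80.]
0 560 -345 1.738527544148383e-11 [-0.91  0.14 -0.99 -0.46  0.83  2.61] [ 547. -347.   80.]
maxerr 1.9749393231904833e-11 dev from wp 0 [ 0.  -0.   0.1] [-0. -0. -0.] F [0.8 0.4 0.5] w 32.4
   [[-0.0, 0.36, -0.49],[0.078, -0.0, 0.0],G],
   [[0.0, 0.77, -0.95],[0.157, -0.0, 0.0],G],
   [[0.01, 1.21, -1.38],[0.236, -0.0, 0.001],G],
   [[0.01, 1.68, -1.78],[0.314, -0.0, 0.001],G],
   [[0.02, 2.19, -2.13],[0.393, -0.0, 0.001],G],
```

View pics/w20.png

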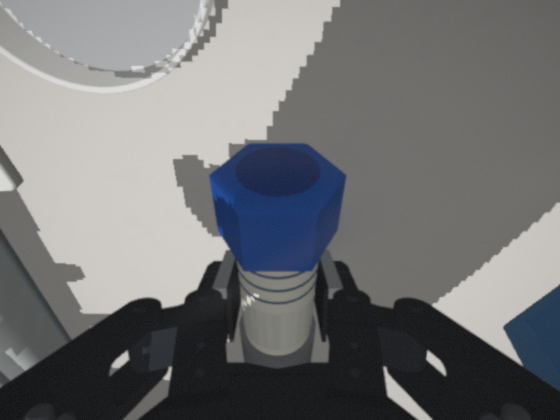

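>>> drive_tool --increments '[[[0, 0.36, -0.49], [0.078, 0, 0], 0.8], [[0, 0.75, -0.92], [0.157, 0, 0], 0.8], [[0.01, 1.19, -1.33], [0.236, 0, 0.001], 0.8], [[0.01, 1.65, -1.71], [0.314, 0, 0.001], 0.8], [[0.02, 2.14, -2.05], [0.393, 0, 0.001], 0.8]]'

```text
time: 29.92
eef_pos: [617.4, -326.5, 40.6]
eef_rot: [2.254, -2.15, -0.031]
contact_force: [0.8, -0.1, -2.1]
grip_width: 32.1
```

```bash
python3 pr.py planA.npz 0 548 -329 20 6 10
```

```text
maxerr 1.9749393231904833e-11 dev from wp 5 [ 0.1  0.1 -0.7] [-0.004 -0.     0.001] F [ 0.8 -0.1 -2.1] w 32.1
   [[0.02, 0.38, -0.56],[0.074, -0.0, 0.001],G],
   [[0.02, 0.79, -1.03],[0.153, -0.0, 0.001],G],
   [[0.02, 1.24, -1.46],[0.231, -0.0, 0.002],G],
   [[0.03, 1.72, -1.86],[0.31, -0.0, 0.002],G],
   [[0.03, 2.24, -2.22],[0.389, -0.0, 0.002],G],
```

>>> drive_tool --increments '[[[0.02, 0.4, -0.4], [0.074, 0, 0.001], 0.8], [[0.02, 0.8, -0.87], [0.153, 0, 0.001], 0.8], [[0.02, 1.24, -1.3], [0.231, 0, 0.002], 0.8], [[0.03, 1.7, -1.7], [0.31, 0, 0.002], 0.8], [[0.03, 2.2, -2.06], [0.389, 0, 0.002], 0.8]]'

```text
time: 30.33
eef_pos: [595.5, -327.6, 62.5]
eef_rot: [-2.07, 1.976, -0.363]
contact_force: [-0.6, -1.1, -1.2]
grip_width: 32.4
```

```bash
python3 pr.py planA.npz 0 548 -329 20 11 15; python3 -c "
from h import *
im,d=optics.get_image('side'); cv2.imwrite('pics/s7.png',cv2.resize(im[130:300,230:480],(800,544)))"
```

```text
maxerr 1.9749393231904833e-11 dev from wp 10 [-0.3  0.2 -1.1] [-0.004 -0.001  0.   ] F [-0.6 -1.1 -1.2] w 32.4
   [[0.02, 0.3, -0.63],[0.075, -0.001, 0.001],G],
   [[0.03, 0.71, -1.13],[0.153, -0.001, 0.001],G],
   [[0.03, 1.15, -1.6],[0.232, -0.001, 0.001],G],
   [[0.03, 1.63, -2.04],[0.31, -0.001, 0.002],G],
   [[0.04, 2.13, -2.44],[0.389, -0.001, 0.002],G],
```

View pics/s7.png

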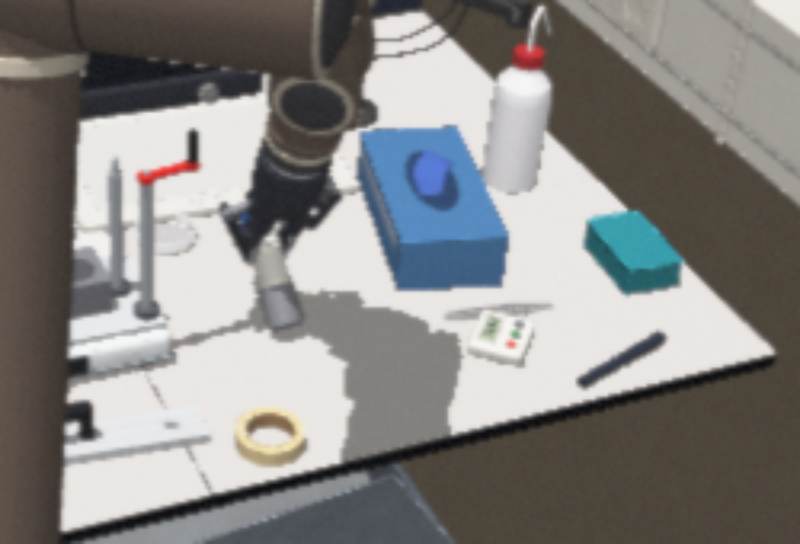

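Tube A is tipping properly, foot on the bench at (282,318). Continuing with a slight downward bias.

>>> drive_tool --increments '[[[0.02, 0.4, -0.53], [0.075, 0, 0.001], 0.8], [[0.03, 0.8, -1.03], [0.153, -0.001, 0.001], 0.8], [[0.03, 1.24, -1.5], [0.232, -0.001, 0.001], 0.8], [[0.03, 1.72, -1.94], [0.31, -0.001, 0.002], 0.8], [[0.04, 2.2, -2.36], [0.389, -0.001, 0.002], 0.8]]'

```text
time: 30.8
eef_pos: [563.6, -328.5, 76.9]
eef_rot: [-1.814, 1.736, -0.689]
contact_force: [1.2, 0.4, 0.5]
grip_width: 32.6
```

```bash
python3 pr.py planA.npz 0 548 -329 20 16 20; python3 -c "from h import *; brief()"
```

```text
maxerr 1.9749393231904833e-11 dev from wp 15 [-3.4  0.8 -0.9] [-0.006  0.    -0.001] F [1.2 0.4 0.5] w 32.6
   [[0.09, 0.05, -0.37],[0.072, 0.0, -0.001],G],
   [[0.1, 0.44, -0.87],[0.151, -0.0, -0.001],G],
   [[0.1, 0.88, -1.34],[0.23, -0.0, -0.001],G],
   [[0.11, 1.34, -1.78],[0.308, -0.0, -0.0],G],
   [[0.11, 1.84, -2.18],[0.387, -0.0, -0.0],G],
t 30.8 p [ 563.6 -328.5   76.9] q [-0.75  0.06 -0.71  0.22  0.51  2.5 ] F [1.2 0.4 0.5] w 32.6
[[0.044, -0.728, 0.684], [-0.999, -0.033, 0.029], [0.001, -0.685, -0.729]]
```

>>> drive_tool --increments '[[[0.05, 0.2, -0.45], [0.072, 0, 0], 0.8], [[0.08, 0.5, -0.85], [0.151, 0, 0], 0.8], [[0.1, 0.93, -1.3], [0.23, 0, 0], 0.8], [[0.11, 1.39, -1.74], [0.308, 0, 0], 0.8], [[0.11, 1.89, -2.13], [0.387, 0, 0], 0.8]]'

```text
time: 31.22
eef_pos: [535.2, -330.9, 81.0]
eef_rot: [-1.543, 1.475, -0.953]
contact_force: [1.1, -1.4, -2.3]
grip_width: 32.3
```

```bash
python3 pr.py planA.npz 0 548 -329 20 20 20; python3 -c "
from h import *
brief(); p,M=pose(); inc(p+[0,0,-1.5],M)
im,d=optics.get_image('side'); cv2.imwrite('pics/s8.png',cv2.resize(im[130:300,230:480],(800,544)))"
```

```text
maxerr 1.9749393231904833e-11 dev from wp 19 [-6.5 -0.4  0.3] [-0.083 -0.     0.001] F [ 1.1 -1.4 -2.3] w 32.3
   [[-0.01, 0.07, 0.05],[-0.005, -0.0, 0.001],G],
t 31.22 p [ 535.2 -330.9   81. ] q [-0.91  0.11 -1.03 -0.48  0.84  2.61] F [ 1.1 -1.4 -2.3] w 32.3
[[0.044, -0.412, 0.91], [-0.999, -0.02, 0.039], [0.002, -0.911, -0.413]]
inc [-0.0, 0.14, 0.06] [0.0, 0.0, 0.0] rows~ 1
```

View pics/s8.png

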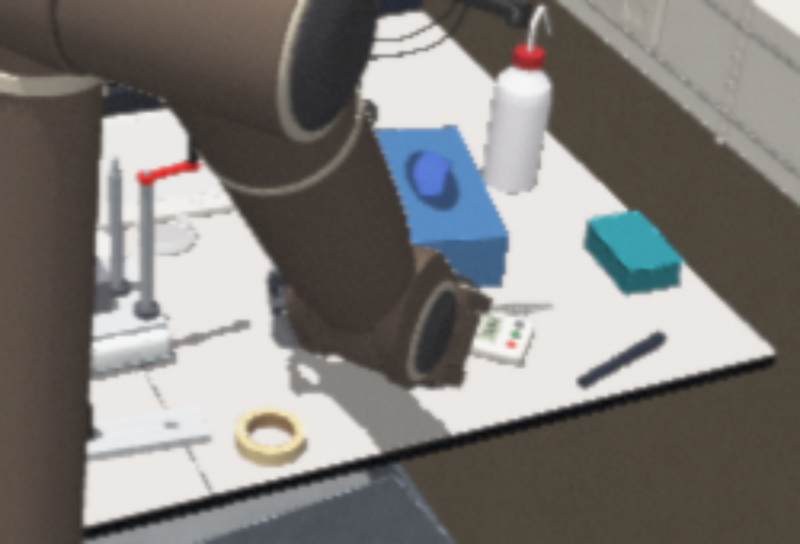

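>>> drive_tool --increments '[[[0, 0.1, 0.04], [0, 0, 0], 0.8], [[0, 0.2, 0.09], [0, 0, 0], 0.8], [[0, 0.2, 0.09], [0, 0, 0], 0.8]]'

```text
time: 31.52
eef_pos: [535.7, -330.7, 80.9]
eef_rot: [-1.541, 1.462, -0.961]
contact_force: [-4.3, 4.1, 11.7]
grip_width: 32.3
```

```bash
python3 -c "
from h import *
brief()
im,d=optics.get_image('wrist'); cv2.imwrite('pics/w21.png',im)"
```

```text
t 31.52 p [ 535.7 -330.7   80.9] q [-0.91  0.12 -1.04 -0.51  0.85  2.62] F [-4.3  4.1 11.7] w 32.3
[[0.048, -0.402, 0.915], [-0.999, -0.025, 0.042], [0.006, -0.916, -0.402]]
```

View pics/w21.png

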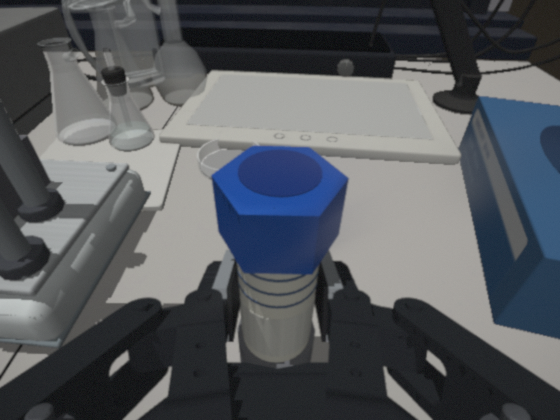

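Foot pressed flat on the bench (11.7 N). Releasing and backing out.

>>> drive_tool --increments '[[[0, 0, 0], [0, 0, 0], 0.3], [[0, 0, 0], [0, 0, 0], 0.0], [[0, 0, 0], [0, 0, 0], -0.4], [[0, 0, 0], [0, 0, 0], -0.4], [[0, 0, 0], [0, 0, 0], -0.4]]'

```text
time: 31.98
eef_pos: [535.8, -330.6, 80.5]
eef_rot: [-1.541, 1.464, -0.96]
contact_force: [0.2, -0.6, -0.3]
grip_width: 60.0
```

>>> drive_tool --increments '[[[0, 0, -2], [0, 0, 0], -0.4], [[0, 0, -5], [0, 0, 0], -0.4], [[0, 0, -8], [0, 0, 0], -0.4], [[0, -2, -10], [0, 0, 0], -0.4], [[0, -5, -10], [0, 0, 0], -0.4]]'

```text
time: 32.4
eef_pos: [461.4, -333.2, 165.0]
eef_rot: [-1.537, 1.472, -0.956]
contact_force: [0.9, -1.6, 0.2]
grip_width: 59.9
```

```bash
python3 - <<'E'
from h import *
M=down(np.radians(2.7)); brief(); 
for t in ((480,-330,240),(530,-330,240)):
  inc(t,M); print(ik(np.array(t,float),M,np.array(st()['q'])))
im,d=optics.get_image('wrist'); cv2.imwrite('pics/w22.png',im)
E
```

```text
t 32.4 p [ 461.4 -333.2  165. ] q [-1.06 -0.14 -0.97 -0.05  0.96  2.46] F [ 0.9 -1.6  0.2] w 59.9
[[0.044, -0.406, 0.913], [-0.999, -0.017, 0.04], [-0.0, -0.914, -0.406]]
inc [-0.24, -7.61, -1.34] [-0.895, -0.897, -1.382] rows~ 15
(array([-6.02287346e-01,  2.37022080e-01,  1.13686203e-01,  1.44746045e+00,
       -1.58782249e-15,  9.21385091e-01]), np.float64(3.572608875401784e-13))
inc [-0.02, -9.64, 3.22] [-0.895, -0.897, -1.382] rows~ 15
(array([-5.56901524e-01,  3.20554444e-01,  2.23895188e-01,  1.47413707e+00,
       -1.10289180e-14,  9.66770913e-01]), np.float64(2.1727828425355256e-11))
```

View pics/w22.png

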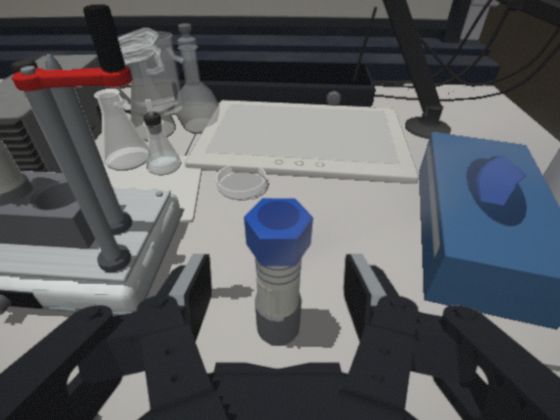

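Tube A stands upright at (278,270). Moving above it.

```bash
python3 - <<'E'
from h import *
M=down(np.radians(-57.3)); inc([470,-332,250],M)
E
```

```text
inc [-0.29, -7.16, -2.61] [-1.129, -0.314, -0.457] rows~ 11
```

>>> drive_tool --increments '[[[-0.3, -4, -2.6], [-0.1, -0.03, -0.04], -0.4], [[-0.3, -7.2, -2.6], [-0.4, -0.1, -0.15], -0.4], [[-0.3, -7.2, -2.6], [-1.13, -0.31, -0.46], -0.4], [[-0.3, -7.2, -2.6], [-1.13, -0.31, -0.46], -0.4], [[-0.3, -7.2, -2.6], [-1.13, -0.31, -0.46], -0.4]]'

```text
time: 32.87
eef_pos: [470.0, -332.3, 254.6]
eef_rot: [-1.999, 1.537, -0.697]
contact_force: [0.6, -1.7, -0.1]
grip_width: 59.9
```

```bash
python3 - <<'E'
from h import *
M=down(np.radians(-57.3)); brief(); inc([530,-332,250],M)
E
```

```text
t 32.87 p [ 470.  -332.3  254.6] q [-0.92 -0.12 -0.44  0.83  0.64  2.1 ] F [ 0.6 -1.7 -0.1] w 59.9
[[0.224, -0.704, 0.674], [-0.971, -0.221, 0.091], [0.085, -0.675, -0.733]]
inc [1.27, -3.92, 4.38] [-0.722, -0.208, -0.296] rows~ 7
```

>>> drive_tool --increments '[[[1.3, -3.9, 4.3], [-0.72, -0.21, -0.3], -0.4], [[1.3, -3.9, 4.3], [-0.72, -0.21, -0.3], -0.4], [[1.3, -3.9, 4.3], [-0.72, -0.21, -0.3], -0.4], [[1.3, -3.9, 4.3], [-0.72, -0.21, -0.3], -0.4], [[1.3, -3.9, 4.3], [-0.72, -0.21, -0.3], -0.4]]'

```text
time: 33.28
eef_pos: [530.1, -332.6, 251.1]
eef_rot: [-2.6, 1.528, -0.179]
contact_force: [1.3, -0.6, -1.1]
grip_width: 59.8
```

```bash
python3 - <<'E'
from h import *
M=down(np.radians(-57.3)); brief(); inc([530,-332,245],M)
E
```

```text
t 33.28 p [ 530.1 -332.6  251.1] q [-0.62  0.23  0.11  1.35  0.13  2.02] F [ 1.3 -0.6 -1.1] w 59.8
[[0.483, -0.86, 0.162], [-0.875, -0.483, 0.043], [0.041, -0.163, -0.986]]
inc [-0.08, 0.08, 0.6] [-0.162, -0.046, -0.062] rows~ 2
```

>>> drive_tool --increments '[[[0, 0, 0.6], [-0.162, -0.046, -0.062], -0.4], [[0, 0, 0.6], [-0.162, -0.046, -0.062], -0.4], [[0, 0, 0.6], [-0.162, -0.046, -0.062], -0.4], [[0, 0, 0.6], [-0.162, -0.046, -0.062], -0.4]]'

```text
time: 33.62
eef_pos: [532.2, -332.0, 243.7]
eef_rot: [-2.756, 1.505, 0.001]
contact_force: [-0.2, 0.3, 0.6]
grip_width: 59.8
```

```bash
python3 - <<'E'
from cap import *
brief(); caps("pics/w23.png")
E
```

```text
t 33.62 p [ 532.2 -332.   243.7] q [-0.56  0.33  0.24  1.49  0.    2.01] F [-0.2  0.3  0.6] w 59.8
[[0.541, -0.841, 0.0], [-0.841, -0.541, 0.001], [-0.001, -0.001, -1.0]]
cap px [271. 204.] ztop 140.3 bbox c 528.0 -329.9 sz 38.5 41.9 ang 2.8 hull c 528.2 -330.4 mean [ 530.2 -328.6]
```

View pics/w23.png

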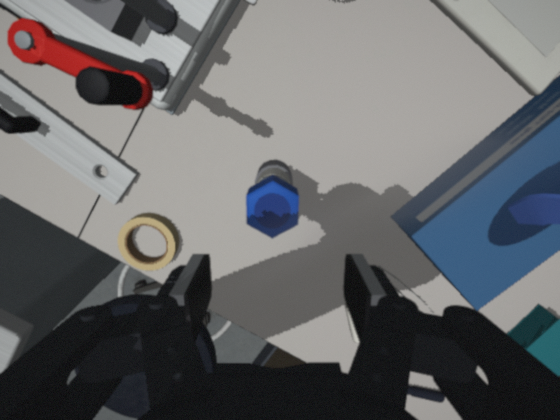

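```bash
python3 - <<'E'
from h import *
M=down(np.radians(-57.3)); inc([527.5,-329.8,115],M)
E
```

```text
inc [-0.42, 0.21, 12.94] [-0.001, -0.0, -0.001] rows~ 4
```

>>> drive_tool --increments '[[[-0.4, 0.2, 4], [0, 0, 0], -0.4], [[-0.4, 0.2, 8], [0, 0, 0], -0.4], [[-0.4, 0.2, 10.5], [0, 0, 0], -0.4], [[-0.4, 0.2, 12], [0, 0, 0], -0.4], [[-0.4, 0.2, 12.5], [0, 0, 0], -0.4]]'

```text
time: 34.08
eef_pos: [525.0, -329.5, 116.8]
eef_rot: [-2.753, 1.509, 0.004]
contact_force: [-0.7, 0.5, 0.6]
grip_width: 59.8
```

```bash
python3 - <<'E'
from h import *
M=down(np.radians(-57.3)); brief(); inc([527.5,-329.8,104],M)
E
```

```text
t 34.08 p [ 525.  -329.5  116.8] q [-0.56  0.33 -0.04  1.21  0.    2.01] F [-0.7  0.5  0.6] w 59.8
[[0.538, -0.843, -0.001], [-0.843, -0.538, 0.003], [-0.003, -0.001, -1.0]]
inc [0.16, -0.19, 1.28] [-0.001, 0.003, -0.003] rows~ 1
```

>>> drive_tool --increments '[[[0.16, -0.19, 1.0], [0, 0.003, -0.003], -0.4], [[0.16, -0.19, 1.2], [0, 0.003, -0.003], -0.4], [[0.16, -0.19, 1.2], [0, 0.003, -0.003], 0.2], [[0.16, -0.19, 1.2], [0, 0.003, -0.003], 0.7], [[0.16, -0.19, 1.2], [0, 0.003, -0.003], 0.7]]' --squeeze 60

```text
time: 34.5
eef_pos: [527.9, -330.4, 106.5]
eef_rot: [-2.756, 1.506, -0.005]
contact_force: [0.1, -0.1, -2.5]
grip_width: 39.3
```

>>> drive_tool --increments '[[[0, 0, 0], [0, 0, 0], 0.7], [[0, 0, 0], [0, 0, 0], 0.7], [[0, 0, 0], [0, 0, 0], 0.7]]'

```text
time: 34.75
eef_pos: [528.1, -330.5, 106.8]
eef_rot: [-2.756, 1.506, -0.006]
contact_force: [0.2, -0.5, -1.8]
grip_width: 39.3
```

```bash
python3 - <<'E'
from h import *
from inhand import inhand
brief(); im,d=optics.get_image("wrist"); inhand(d,im); cv2.imwrite("pics/w24.png",im)
E
```

```text
t 34.75 p [ 528.1 -330.5  106.8] q [-0.56  0.33 -0.05  1.18  0.    2.01] F [ 0.2 -0.5 -1.8] w 39.3
[[0.54, -0.842, 0.003], [-0.842, -0.54, -0.001], [0.003, -0.002, -1.0]]
ztop -33.9 n 8574 x -19.1 20.7 y -22.3 23.1 mean [ 0.7 -1.4]
(array([   0,    0,    0,    0,  362, 8297,  458,  394,  287,  224,  108,
          0,    0,    0,    0]), array([-60, -55, -50, -45, -40, -35, -30, -25, -20, -15, -10,  -5,   0,
         5,  10,  15]))
```

>>> drive_tool --increments '[[[0, 0, -3], [0, 0, 0], 0.7], [[0, 0, -7], [0, 0, 0], 0.7], [[0, 0, -11], [0, 0, 0], 0.7], [[0, 0, -15], [0, 0, 0], 0.7], [[0, 0, -19], [0, 0, 0], 0.7]]'

```text
time: 35.22
eef_pos: [527.0, -329.9, 298.4]
eef_rot: [-2.756, 1.506, -0.005]
contact_force: [1.1, -1.9, -0.8]
grip_width: 39.1
```

>>> drive_tool --increments '[[[0, 0, -4], [0, 0, -0.12], 0.7], [[0, 0, -8], [0, 0, -0.25], 0.7], [[0, 0, -9.5], [0, 0, -0.37], 0.7], [[0, 0, -9.5], [0, 0, -0.5], 0.7], [[0, 0, -9.5], [0, 0, -0.62], 0.7]]'

```text
time: 35.63
eef_pos: [527.4, -330.1, 395.0]
eef_rot: [3.085, -0.583, 0.009]
contact_force: [0.8, 0.3, -0.8]
grip_width: 39.4
```

```bash
python3 - <<'E'
from h import *
M=down(np.radians(-1.5)); brief(); inc([602.9,-118.2,390],M)
E
```

```text
t 35.63 p [ 527.4 -330.1  395. ] q [-0.56  0.41  0.7   1.86  0.    1.38] F [ 0.8  0.3 -0.8] w 39.4
[[0.931, -0.365, 0.006], [-0.365, -0.931, -0.003], [0.006, 0.0, -1.0]]
inc [-0.71, -22.49, 0.49] [0.001, -0.006, -0.348] rows~ 6
```

>>> drive_tool --increments '[[[-0.7, -22.5, 0.3], [0, -0.006, -0.348], 0.7], [[-0.7, -22.5, 0.3], [0, -0.006, -0.348], 0.7], [[-0.7, -22.5, 0.3], [0, -0.006, -0.348], 0.7], [[-0.7, -22.5, 0.3], [0, -0.006, -0.348], 0.7], [[-0.7, -22.5, 0.3], [0, -0.006, -0.348], 0.7]]'

```text
time: 36.05
eef_pos: [597.6, -132.1, 392.0]
eef_rot: [3.14, -0.041, -0.0]
contact_force: [1.2, -0.9, -0.7]
grip_width: 39.2
```

```bash
python3 - <<'E'
from h import *
M=down(np.radians(-1.5)); brief(); inc([602.9,-118.2,390],M)
E
```

```text
t 36.05 p [ 597.6 -132.1  392. ] q [-0.22  0.38  0.66  1.85 -0.    1.38] F [ 1.2 -0.9 -0.7] w 39.2
[[1.0, -0.026, -0.0], [-0.026, -1.0, -0.001], [-0.0, 0.001, -1.0]]
inc [0.49, -1.4, 0.2] [0.001, 0.0, 0.0] rows~ 1
```

>>> drive_tool --increments '[[[0.5, -1.4, 0], [0, 0, 0], 0.7], [[0.5, -1.4, 0], [0, 0, 0], 0.7], [[0.5, -1.4, 0], [0, 0, 0], 0.7]]'

```text
time: 36.3
eef_pos: [603.4, -117.1, 391.7]
eef_rot: [3.14, -0.037, -0.001]
contact_force: [0.0, -0.6, -1.2]
grip_width: 39.3
```

```bash
python3 - <<'E'
from h import *
M=down(np.radians(-1.5)); brief(); inc([602.9,-118.2,230],M)
im,d=optics.get_image("wrist"); cv2.imwrite("pics/w25.png",im)
E
```

```text
t 36.3 p [ 603.4 -117.1  391.7] q [-0.19  0.39  0.67  1.85 -0.    1.4 ] F [ 0.  -0.6 -1.2] w 39.3
[[1.0, -0.023, -0.001], [-0.023, -1.0, -0.002], [-0.001, 0.002, -1.0]]
inc [-0.03, 0.08, 16.17] [0.002, 0.001, 0.003] rows~ 4
```

View pics/w25.png

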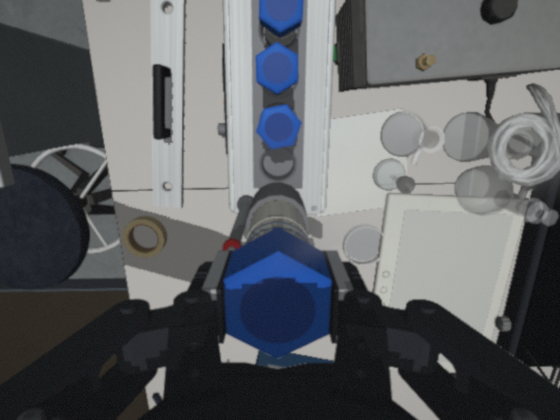

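>>> drive_tool --increments '[[[0.1, 0, 4], [0, 0.002, 0.003], 0.7], [[0.2, 0, 8], [0, 0.004, 0.003], 0.7], [[0.25, -0.05, 12], [0, 0.005, 0.003], 0.7], [[0.25, -0.05, 15], [0, 0.005, 0.003], 0.7], [[0.2, -0.05, 16.2], [0, 0.004, 0.003], 0.7]]'

```text
time: 36.77
eef_pos: [602.3, -119.5, 224.5]
eef_rot: [3.14, -0.048, -0.005]
contact_force: [0.2, -0.6, -2.1]
grip_width: 39.3
```

```bash
python3 - <<'E'
from h import *
M=down(np.radians(-1.5)); brief(); inc([602.9,-118.2,209],M)
E
```

```text
t 36.77 p [ 602.3 -119.5  224.5] q [-0.2   0.3   0.16  1.44 -0.    1.41] F [ 0.2 -0.6 -2.1] w 39.3
[[1.0, -0.031, -0.004], [-0.031, -1.0, -0.001], [-0.003, 0.001, -1.0]]
inc [0.07, -0.13, 1.55] [0.001, 0.003, -0.005] rows~ 1
```

>>> drive_tool --increments '[[[0.07, -0.13, 0.8], [0, 0.003, -0.005], 0.7], [[0.07, -0.13, 1.5], [0, 0.003, -0.005], 0.7], [[0.07, -0.13, 1.5], [0, 0.003, -0.005], 0.7], [[0.07, -0.13, 1.5], [0, 0.003, -0.005], 0.7]]'

```text
time: 37.1
eef_pos: [602.8, -119.2, 209.9]
eef_rot: [3.14, -0.043, -0.0]
contact_force: [0.0, 0.9, -0.9]
grip_width: 39.1
```

```bash
python3 - <<'E'
from h import *
M=down(np.radians(-1.5)); brief(); inc([602.9,-118.2,190],M)
im,d=optics.get_image("wrist"); cv2.imwrite("pics/w26.png",im)
E
```

```text
t 37.1 p [ 602.8 -119.2  209.9] q [-0.19  0.3   0.13  1.4  -0.    1.4 ] F [ 0.   0.9 -0.9] w 39.1
[[1.0, -0.027, -0.0], [-0.027, -1.0, -0.001], [-0.0, 0.001, -1.0]]
inc [0.01, -0.1, 1.99] [0.001, 0.0, -0.001] rows~ 1
```

View pics/w26.png

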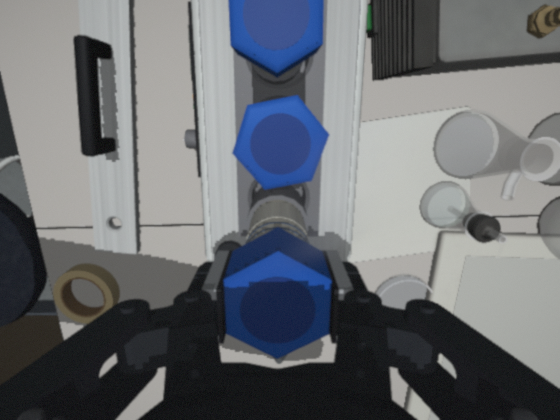

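The foot at (278,210) is over pocket 1. Going down.

>>> drive_tool --increments '[[[0.01, -0.1, 0.7], [0, 0, 0], 0.7], [[0.01, -0.1, 1.3], [0, 0, 0], 0.7], [[0.01, -0.1, 1.8], [0, 0, 0], 0.7], [[0.01, -0.1, 2.2], [0, 0, 0], 0.7]]'

```text
time: 37.48
eef_pos: [603.2, -117.9, 187.8]
eef_rot: [3.14, -0.042, 0.001]
contact_force: [-0.1, 0.2, -2.0]
grip_width: 39.3
```

>>> drive_tool --increments '[[[0, 0, 0.7], [0, 0, 0], 0.7], [[0, 0, 1.4], [0, 0, 0], 0.7], [[0, 0, 2.0], [0, 0, 0], 0.7], [[0, 0, 2.4], [0, 0, 0], 0.7], [[0, 0, 2.5], [0, 0, 0], 0.7]]'

```text
time: 37.9
eef_pos: [602.8, -117.8, 161.6]
eef_rot: [3.14, -0.042, -0.002]
contact_force: [-0.5, 1.1, -1.0]
grip_width: 39.3
```

>>> drive_tool --increments '[[[0, 0, 0.1], [0, 0, 0], 0.7], [[0, 0, 0.2], [0, 0, 0], 0.7], [[0, 0, 0.2], [0, 0, 0], 0.7]]'

```text
time: 38.15
eef_pos: [602.9, -118.0, 161.4]
eef_rot: [3.14, -0.042, 0.001]
contact_force: [-2.5, 1.5, 6.8]
grip_width: 39.4
```

Seated on the floor at 161.4 mm. Releasing and rising.

>>> drive_tool --increments '[[[0, 0, 0], [0, 0, 0], 0.3], [[0, 0, 0], [0, 0, 0], -0.2], [[0, 0, 0], [0, 0, 0], -0.4], [[0, 0, 0], [0, 0, 0], -0.4], [[0, 0, -0.5], [0, 0, 0], -0.4]]'

```text
time: 38.57
eef_pos: [602.5, -117.9, 165.5]
eef_rot: [3.14, -0.042, -0.001]
contact_force: [0.4, -0.6, 0.1]
grip_width: 59.7
```

>>> drive_tool --increments '[[[0, 0, -4], [0, 0, 0], -0.4], [[0, 0, -8], [0, 0, 0], -0.4], [[0, 0, -12], [0, 0, 0], -0.4], [[0, 0, -16], [0, 0, 0], -0.4], [[0, 0, -19], [0, 0, 0], -0.4]]'

```text
time: 38.98
eef_pos: [602.3, -117.6, 359.5]
eef_rot: [3.14, -0.042, 0.004]
contact_force: [1.5, 0.3, 0.4]
grip_width: 60.0
```

```bash
python3 - <<'E'
from cap import *
brief(); c,im,d=caps("pics/w27.png",zr=(188,203))
im,d=optics.get_image("top"); cv2.imwrite("pics/t5.png",cv2.resize(im[150:275,180:420],(800,417),interpolation=cv2.INTER_CUBIC))
for t in ["bar","bar_handle"]:
    r=nets.tip_of("top",t); print(t,[(np.round(x['position'],0).tolist(),round(x['score'],2)) for x in r])
E
```

```text
t 38.98 p [ 602.3 -117.6  359.5] q [-0.19  0.35  0.54  1.75 -0.    1.41] F [1.5 0.3 0.4] w 60.0
[[1.0, -0.027, 0.002], [-0.027, -1.0, -0.002], [0.003, 0.002, -1.0]]
cap px [281.  11.] ztop 195.3 bbox c 609.8 28.9 sz 17.3 38.5 ang 88.3 hull c 610.2 31.1 mean [610.1  30.6]
cap px [277.  63.] ztop 195.4 bbox c 605.8 -10.4 sz 39.9 44.1 ang 58.9 hull c 605.6 -10.5 mean [605.6 -10.5]
cap px [279. 128.] ztop 195.4 bbox c 606.1 -64.8 sz 43.8 40.0 ang 8.8 hull c 606.0 -64.7 mean [606.  -64.3]
cap px [277. 187.] ztop 195.4 bbox c 603.5 -119.5 sz 44.6 38.5 ang 87.5 hull c 603.3 -119.5 mean [ 603.4 -118.4]
bar [([441.0, -33.0, -0.0], 0.85), ([361.0, 148.0, 1.0], 0.3)]
bar_handle [([443.0, -36.0, 46.0], 0.94), ([443.0, -534.0, 1.0], 0.67), ([604.0, -120.0, 56.0], 0.54), ([613.0, 46.0, 52.0], 0.48), ([611.0, 89.0, 202.0], 0.26)]
```

View pics/t5.png

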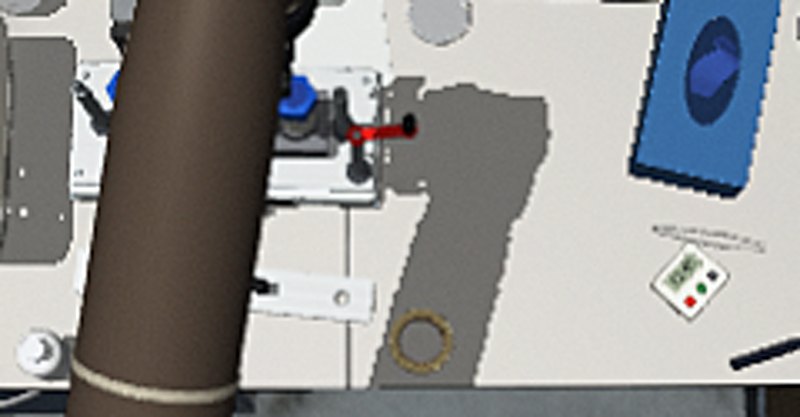

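All four pockets are full, every cap top at 195.4 mm. Next is the bar: moving over it for a close look.

```bash
python3 - <<'E'
from h import *
M=down(np.radians(-5)); inc([441,-65,270],M)
E
```

```text
inc [-16.37, -4.86, 8.62] [0.002, -0.002, 0.061] rows~ 5
```

>>> drive_tool --increments '[[[-16.4, -4.9, 2], [0, 0, 0.061], -0.4], [[-16.4, -4.9, 4], [0, 0, 0.061], -0.4], [[-16.4, -4.9, 8.6], [0, 0, 0.061], -0.4], [[-16.4, -4.9, 8.6], [0, 0, 0.061], -0.4], [[-16.4, -4.9, 8.6], [0, 0, 0.061], -0.4]]'

```text
time: 39.6
eef_pos: [436.8, -63.7, 266.4]
eef_rot: [3.138, -0.137, -0.005]
contact_force: [0.4, 0.1, -0.1]
grip_width: 59.7
```

>>> drive_tool --increments '[[[0, 0, 0], [0, 0, 0], -0.4], [[0, 0, 0], [0, 0, 0], -0.4], [[0, 0, 0], [0, 0, 0], -0.4]]'

```text
time: 39.85
eef_pos: [436.9, -63.7, 266.1]
eef_rot: [3.138, -0.137, -0.005]
contact_force: [0.4, 0.2, 0.2]
grip_width: 59.8
```

```bash
cat > bar.py <<'E'
from h import *
def barfit(save):
    brief(); c=cam("wrist"); im,d=optics.get_image("wrist"); cv2.imwrite(save,im)
    v,u=np.mgrid[0:420,0:560]; o,D=ray(np.c_[u.ravel(),v.ravel()],c); X=(o+D*d.ravel()[:,None]).reshape(420,560,3)
    return c,im,d,X
if __name__=="__main__":
    c,im,d,X=barfit("pics/w28.png")
    k=(abs(X[...,2]-12)<4)&(X[...,0]>380)&(X[...,0]<500)&(X[...,1]>-230)&(X[...,1]<160)
    n,l,s,ce=cv2.connectedComponentsWithStats(k.astype(np.uint8)); i=1+np.argmax(s[1:,4]); P=X[l==i]
    print(len(P),np.median(P[:,2]).round(1),cv2.minAreaRect(P[:,:2].astype(np.float32)))
    k=(X[...,2]>44)&(X[...,2]<65)&(X[...,0]>380)&(X[...,0]<500)&(X[...,1]>-130)&(X[...,1]<60); P=X[k]
    print("handle",len(P),np.median(P[:,2]).round(1),cv2.minAreaRect(P[:,:2].astype(np.float32)), P.mean(0))
    for t in ["bar","bar_handle"]:
        r=nets.tip_of("wrist",t); print(t,[(np.round(x['position'],1).tolist(),round(x['score'],2)) for x in r][:2])
E
python3 bar.py
```

```text
t 39.85 p [436.9 -63.7 266.1] q [-0.14 -0.03 -0.12  1.48 -0.    1.51] F [0.4 0.2 0.2] w 59.8
[[0.996, -0.087, -0.003], [-0.087, -0.996, -0.001], [-0.003, 0.001, -1.0]]
9300 12.4 ((440.872314453125, -40.361724853515625), (313.2264404296875, 46.247127532958984), 83.75589752197266)
handle 1264 54.9 ((441.29302978515625, -35.33163833618164), (99.33828735351562, 14.020276069641113), 83.73493194580078) [441.50727519 -33.18699673  54.6715358 ]
bar [([438.4, -31.0, 2.0], 0.67)]
bar_handle [([437.8, -34.0, 46.6], 0.69)]
```

View pics/w28.png

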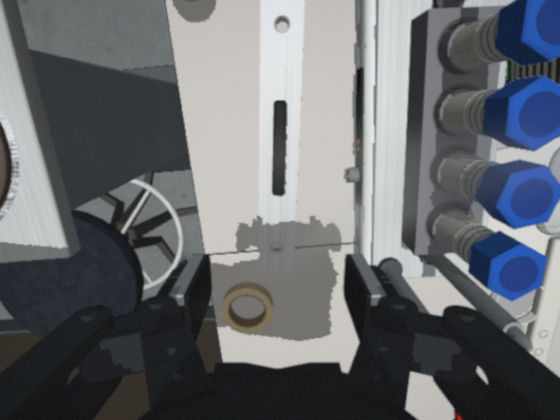

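```bash
python3 - <<'E'
from h import *
M=down(np.radians(-6.25)); inc([440.5,-35.2,60],M)
E
```

```text
inc [0.0, -2.92, 20.69] [0.001, 0.002, 0.021] rows~ 6
```

>>> drive_tool --increments '[[[0, -2.9, 4], [0, 0.002, 0.021], -0.4], [[0, -2.9, 8], [0, 0.002, 0.021], -0.4], [[0.1, -2.9, 12], [0, 0.002, 0.021], -0.4], [[0.1, -2.9, 16], [0, 0.002, 0.021], -0.4], [[0.1, -2.9, 18], [0, 0.002, 0.021], -0.4]]'

```text
time: 40.42
eef_pos: [440.5, -35.3, 82.8]
eef_rot: [3.136, -0.17, -0.007]
contact_force: [-0.3, 0.8, -0.5]
grip_width: 59.7
```

```bash
python3 - <<'E'
from h import *
M=down(np.radians(-6.25)); brief(); inc([440.5,-35.2,28.5],M)
im,d=optics.get_image("wrist"); cv2.imwrite("pics/w29.png",im)
E
```

```text
t 40.42 p [440.5 -35.3  82.8] q [-0.08  0.02 -0.49  1.07 -0.    1.6 ] F [-0.3  0.8 -0.5] w 59.7
[[0.994, -0.108, -0.004], [-0.108, -0.994, -0.001], [-0.004, 0.001, -1.0]]
inc [0.02, -0.01, 5.43] [0.001, 0.004, 0.001] rows~ 2
```

View pics/w29.png

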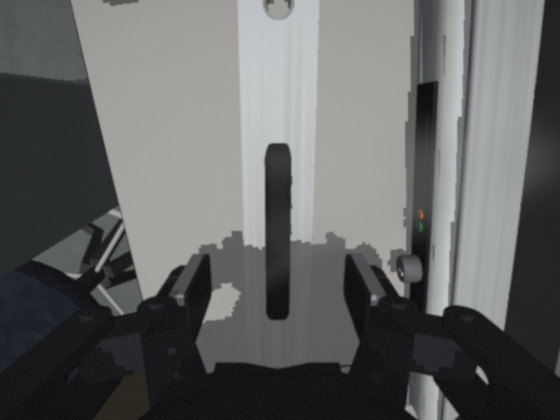

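The handle is at (278,230), centred between the fingers. Descending and gripping.

>>> drive_tool --increments '[[[0, 0, 2.5], [0, 0.004, 0], -0.4], [[0, 0, 4.5], [0, 0.004, 0], -0.4], [[0, 0, 5.4], [0, 0.004, 0], -0.4], [[0, 0, 5.4], [0, 0.004, 0], -0.4]]'

```text
time: 40.8
eef_pos: [438.4, -35.4, 25.6]
eef_rot: [3.136, -0.171, -0.011]
contact_force: [0.2, 0.4, -0.3]
grip_width: 59.8
```

>>> drive_tool --increments '[[[0, 0, 0], [0, 0, 0], 0.3], [[0, 0, 0], [0, 0, 0], 1], [[0, 0, 0], [0, 0, 0], 1], [[0, 0, 0], [0, 0, 0], 1], [[0, 0, 0], [0, 0, 0], 1]]' --squeeze 90

```text
time: 41.22
eef_pos: [439.7, -35.5, 26.9]
eef_rot: [3.136, -0.171, -0.006]
contact_force: [1.2, 0.2, 5.0]
grip_width: 12.5
```

>>> drive_tool --increments '[[[0, 0, 0], [0, 0, 0], 1], [[0, 0, 0], [0, 0, 0], 1], [[0, 0, -0.5], [0, 0, 0], 1], [[0, 0, -1], [0, 0, 0], 1], [[0, 0, -1], [0, 0, 0], 1]]'

```text
time: 41.63
eef_pos: [440.1, -35.5, 37.8]
eef_rot: [3.136, -0.171, -0.005]
contact_force: [1.1, 0.7, -2.8]
grip_width: 12.7
```

```bash
python3 - <<'E'
from h import *
brief()
im,d=optics.get_image("wrist"); cv2.imwrite("pics/w30.png",im)
E
```

```text
t 41.63 p [440.1 -35.5  37.8] q [-0.08  0.05 -0.56  0.97 -0.    1.6 ] F [ 1.1  0.7 -2.8] w 12.7
[[0.994, -0.109, -0.003], [-0.109, -0.994, -0.001], [-0.003, 0.001, -1.0]]
```

View pics/w30.png

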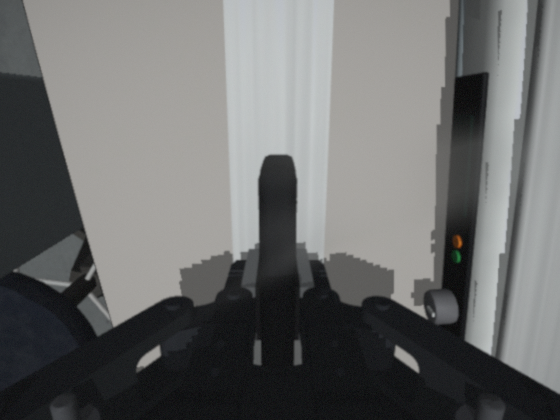

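```bash
cat > hand2.py <<'E'
from h import *
def toolcloud():
    K=optics.camera_params("wrist"); c=(K['K'],K['k1'],np.eye(3),np.zeros(3)); im,d=optics.get_image("wrist")
    v,u=np.mgrid[0:420,0:560]; o,D=ray(np.c_[u.ravel(),v.ravel()],c); P=D*d.ravel()[:,None]; T=K['tool_from_camera']
    return (P@T[:3,:3].T+T[:3,3]).reshape(420,560,3),im,d
if __name__=="__main__":
    X,im,d=toolcloud()
    k=(abs(X[...,2]+28)<4)&(abs(X[...,0])<12)&(X[...,1]<0)&(d>0); P=X[k]; print(len(P),np.median(P[:,2]),"y min",np.percentile(P[:,1],[0,1,3]).round(1))
    for y in range(-48,-20,6):
        q=P[abs(P[:,1]-y)<3]; print(y,q[:,0].min().round(1),q[:,0].max().round(1))
    k=(abs(X[...,2]-15)<4)&(abs(X[...,0])<40)&(X[...,1]<-40)&(d>0); P=X[k]
    for y in range(-130,-40,15):
        q=P[abs(P[:,1]-y)<4]; 
        if len(q): print("bar",y,q[:,0].min().round(1),q[:,0].max().round(1),np.median(q[:,2]).round(1))
E
python3 hand2.py
```

```text
5027 -28.039404760597023 y min [-50.1 -49.3 -48.5]
-48 -6.5 7.4
-42 -6.5 7.5
-36 -6.2 7.3
-30 -6.4 7.4
-24 -6.5 7.5
bar -115 -22.4 23.7 14.4
bar -100 -22.2 23.7 14.3
bar -85 -22.3 23.7 14.4
bar -70 -22.2 23.8 14.4
bar -55 -22.2 24.0 14.5
```

>>> drive_tool --increments '[[[0, 0, -4], [0, 0, 0], 1], [[0, 0, -8], [0, 0, 0], 1], [[0, 0, -12], [0, 0, 0], 1], [[0, 0, -16], [0, 0, 0], 1], [[0, 0, -20], [0, 0, 0], 1]]'

```text
time: 42.15
eef_pos: [440.0, -35.2, 239.0]
eef_rot: [3.136, -0.171, -0.005]
contact_force: [1.3, -0.5, -3.9]
grip_width: 12.3
```

>>> drive_tool --increments '[[[0, 0, -3], [0, 0, -0.04], 1], [[0, 0, -6], [0, 0, -0.08], 1], [[0, 0, -9], [0, 0, -0.083], 1], [[0, 0, -9.3], [0, 0, -0.083], 1]]'

```text
time: 42.48
eef_pos: [441.5, -35.2, 337.0]
eef_rot: [3.14, -0.04, 0.006]
contact_force: [1.3, 0.8, -2.9]
grip_width: 12.4
```

```bash
python3 hand2.py | head -2;  python3 - <<'E'
from h import *
M=down(np.radians(-1.45)); brief(); inc([605,-37.2,327],M)
E
```

```text
5033 -28.03240492197712 y min [-50.1 -49.4 -48.5]
-48 -6.5 7.4
t 42.53 p [441.5 -35.2 334.9] q [-0.08 -0.01  0.05  1.62 -0.    1.52] F [ 0.2  0.8 -2.8] w 12.8
[[1.0, -0.026, 0.002], [-0.026, -1.0, -0.002], [0.002, 0.002, -1.0]]
inc [16.35, -0.23, 0.82] [0.002, -0.002, -0.001] rows~ 4
```

>>> drive_tool --increments '[[[4, -0.2, 0], [0.002, -0.002, 0], 1], [[8, -0.2, 0], [0.002, -0.002, 0], 1], [[12, -0.2, 0], [0.002, -0.002, 0], 1], [[15, -0.2, 0], [0.002, -0.002, 0], 1], [[16.3, -0.2, 0], [0.002, -0.002, 0], 1]]'

```text
time: 42.95
eef_pos: [607.6, -37.4, 330.7]
eef_rot: [-3.141, 0.041, 0.007]
contact_force: [-2.0, -0.5, -3.9]
grip_width: 12.2
```

>>> drive_tool --increments '[[[0, 0, 0], [0, 0, 0], 1], [[0, 0, 0], [0, 0, 0], 1]]'

```text
time: 43.12
eef_pos: [607.9, -37.4, 326.8]
eef_rot: [-3.14, 0.041, 0.016]
contact_force: [-1.2, -0.4, -3.7]
grip_width: 12.3
```

```bash
python3 hand2.py | head -2;  python3 - <<'E'
from h import *
M=down(np.radians(-1.45)); brief(); inc([605,-37.2,275],M)
im,d=optics.get_image("wrist"); cv2.imwrite("pics/w31.png",im)
im,d=optics.get_image("side"); cv2.imwrite("pics/s9.png",cv2.resize(im[80:280,130:430],(800,533)))
im,d=optics.get_image("top"); cv2.imwrite("pics/t9.png",cv2.resize(im[110:270,180:380],(750,600)))
E
```

```text
5036 -28.00253939540316 y min [-50.  -49.3 -48.5]
-48 -6.2 7.4
t 43.17 p [607.  -37.4 328.2] q [-0.06  0.33  0.43  1.68  0.    1.54] F [ 0.2 -0.2 -3.1] w 12.5
[[1.0, -0.026, -0.009], [-0.026, -1.0, 0.001], [-0.009, -0.001, -1.0]]
inc [-0.15, -0.01, 5.32] [-0.001, 0.009, -0.001] rows~ 2
```

View pics/w31.png

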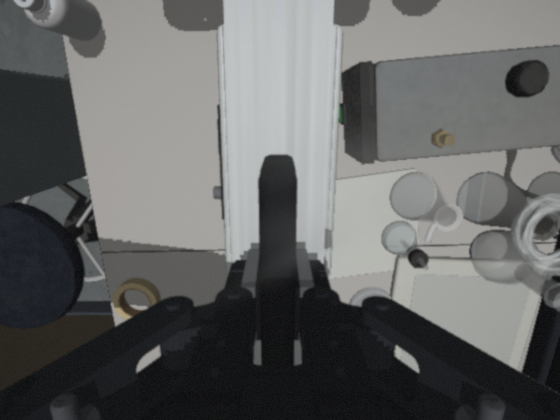

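View pics/s9.png

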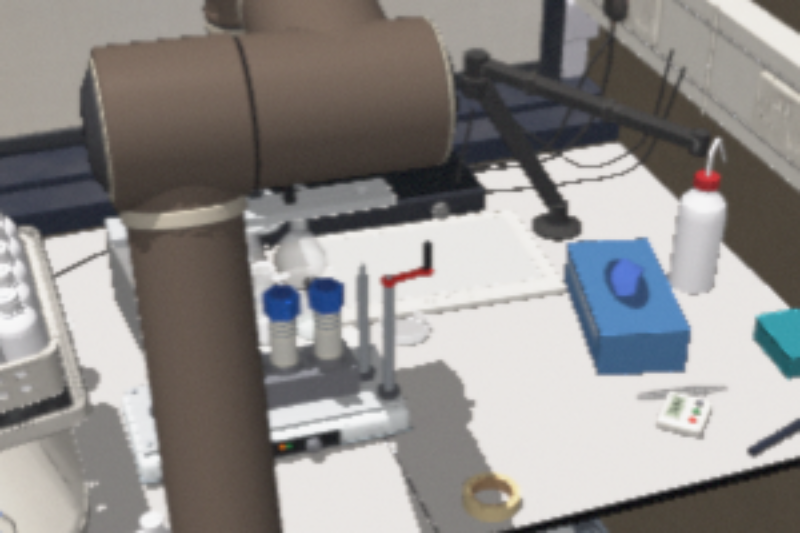

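View pics/t9.png

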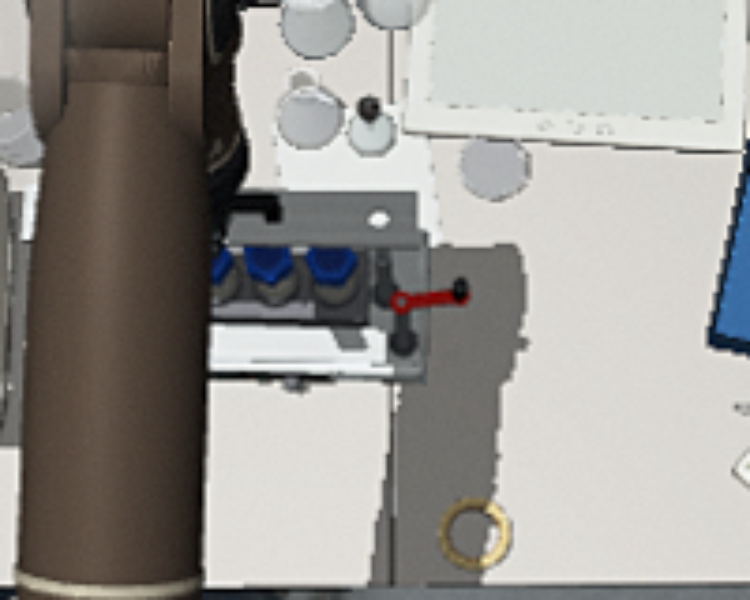

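>>> drive_tool --increments '[[[-0.1, 0, 2.5], [0, 0.009, 0], 1], [[-0.1, 0, 5], [0, 0.009, 0], 1], [[-0.1, 0, 6.8], [0, 0.009, 0], 1], [[-0.1, 0, 6.8], [0, 0.009, 0], 1]]'

```text
time: 43.65
eef_pos: [602.6, -37.3, 260.0]
eef_rot: [-3.14, 0.041, 0.001]
contact_force: [-0.6, 0.0, -3.5]
grip_width: 12.6
```

```bash
python3 - <<'E'
from h import *
M=down(np.radians(-1.45)); brief(); inc([605,-37.2,258],M)
E
```

```text
t 43.65 p [602.6 -37.3 260. ] q [-0.06  0.28  0.22  1.51  0.    1.53] F [-0.6  0.  -3.5] w 12.6
[[1.0, -0.026, -0.0], [-0.026, -1.0, 0.001], [-0.001, -0.001, -1.0]]
inc [0.24, -0.01, 0.2] [-0.001, 0.001, -0.001] rows~ 1
```

>>> drive_tool --increments '[[[0.24, 0, 0.2], [0, 0, 0], 1], [[0.24, 0, 0.2], [0, 0, 0], 1], [[0.24, 0, 0.2], [0, 0, 0], 1]]'

```text
time: 43.9
eef_pos: [605.3, -37.4, 259.6]
eef_rot: [-3.141, 0.041, -0.003]
contact_force: [0.4, -0.9, -2.6]
grip_width: 12.6
```

```bash
python3 - <<'E'
from h import *
M=down(np.radians(-1.45)); brief(); inc([605,-37.2,245],M)
c=cam("top"); im,d=optics.get_image("top"); 
x0,y0,s=255,150,12
big=cv2.resize(im[y0:y0+50,x0:x0+60],None,fx=s,fy=s,interpolation=cv2.INTER_CUBIC)
p,Mm=pose(); t=np.linspace(0,2*np.pi,40)
def ring(ctr,r,col):
    W=np.c_[ctr[0]+r*np.cos(t),ctr[1]+r*np.sin(t),0*t+ctr[2]]; uv=(proj(W,c)+.5-[x0,y0])*s
    cv2.polylines(big,[np.round(uv).astype(int).reshape(-1,1,2)],False,col,1,cv2.LINE_AA)
h=p+Mm@np.array([0,128,26.9-12]); ring(h,7,(0,0,255))   # hole top by FK
S=np.array([605,-37.2,0]); q=S+R.from_rotvec([0,0,np.radians(-1.45)]).apply([0,-128,0]); q[2]=218; ring(q,4,(0,255,0))
cv2.imwrite("pics/t10.png",big)
im,d=optics.get_image("side"); cv2.imwrite("pics/s10.png",cv2.resize(im[130:230,200:320],(720,600),interpolation=cv2.INTER_CUBIC))
E
```

```text
t 43.9 p [605.3 -37.4 259.6] q [-0.06  0.29  0.22  1.5   0.    1.53] F [ 0.4 -0.9 -2.6] w 12.6
[[1.0, -0.026, 0.002], [-0.026, -1.0, 0.001], [0.002, -0.001, -1.0]]
inc [-0.03, -0.01, 1.46] [-0.001, -0.002, -0.001] rows~ 1
```

View pics/t10.png

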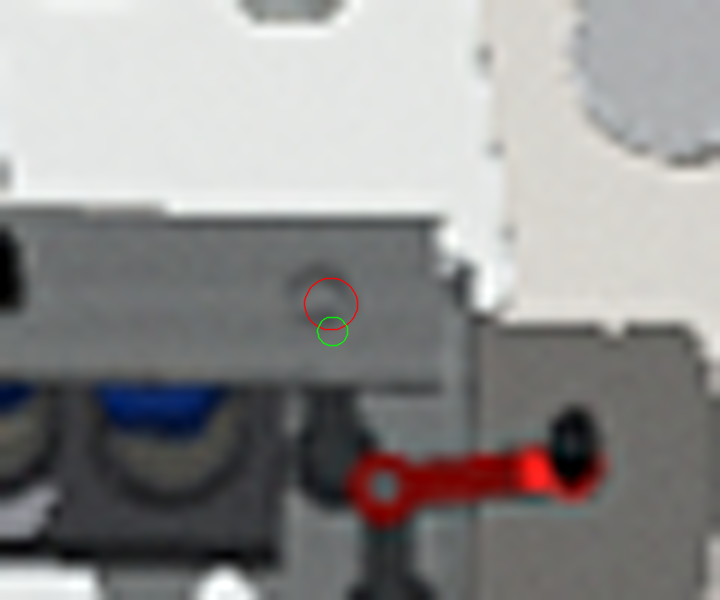

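View pics/s10.png

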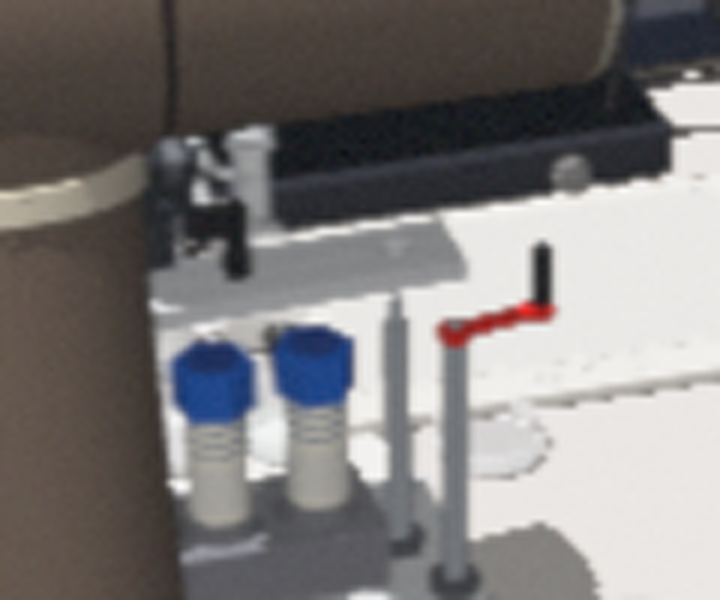

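```bash
python3 - <<'E'
from h import *
c=cam("top"); im=np.load("top1.npz")['im']; t=np.linspace(0,2*np.pi,40); s=12
out=[]
for (x0,y0),sg in (((260,160),-1),((190,160),1)):
    big=cv2.resize(im[y0:y0+40,x0:x0+30],None,fx=s,fy=s,interpolation=cv2.INTER_CUBIC)
    for (S,col) in ((np.array([605,-37.2,0]),(0,255,0)),(np.array([607.5,-36,0]),(0,0,255))):
        for z,r in ((198,8),(210,5),(218,3)):
            q=S+R.from_rotvec([0,0,np.radians(-1.45)]).apply([0,128*sg,0]); 
            W=np.c_[q[0]+r*np.cos(t),q[1]+r*np.sin(t),0*t+z]; uv=(proj(W,c)+.5-[x0,y0])*s
            cv2.polylines(big,[np.round(uv).astype(int).reshape(-1,1,2)],False,col,1,cv2.LINE_AA)
    out.append(big)
cv2.imwrite("pics/t11.png",np.hstack(out[::-1]))
E
```

```text
(no output)
```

View pics/t11.png

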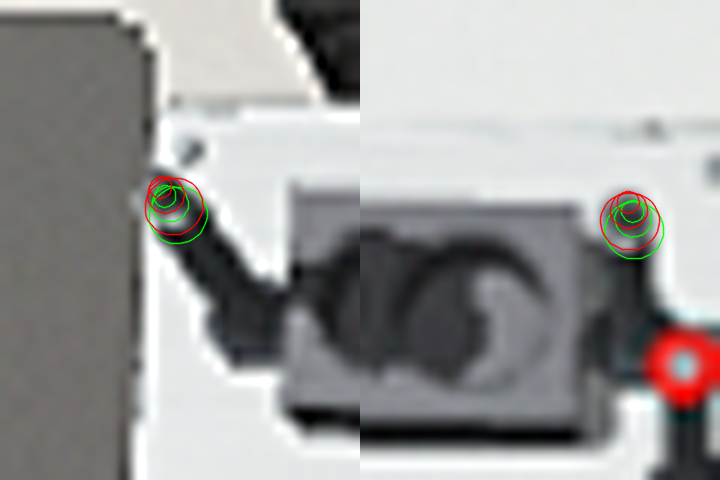

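In the top view the bar's hole and the peg agree to about 1 mm. Lowering gently.

>>> drive_tool --increments '[[[-0.03, 0, 0.5], [0, -0.002, 0], 1], [[-0.03, 0, 1.0], [0, -0.002, 0], 1], [[-0.03, 0, 1.4], [0, -0.002, 0], 1], [[-0.03, 0, 1.6], [0, -0.002, 0], 1]]'

```text
time: 44.33
eef_pos: [605.0, -37.3, 242.5]
eef_rot: [-3.14, 0.041, 0.002]
contact_force: [0.0, -0.5, -2.8]
grip_width: 11.8
```

```bash
python3 - <<'E'
from h import *
M=down(np.radians(-1.45)); brief(); inc([605,-37.2,235],M)
E
```

```text
t 44.33 p [605.  -37.3 242.5] q [-0.06  0.29  0.18  1.47  0.    1.54] F [ 0.  -0.5 -2.8] w 11.8
[[1.0, -0.026, -0.001], [-0.026, -1.0, 0.001], [-0.001, -0.001, -1.0]]
inc [-0.0, -0.01, 0.75] [-0.001, 0.001, -0.001] rows~ 1
```

>>> drive_tool --increments '[[[0, 0, 0.3], [0, 0, 0], 1], [[0, 0, 0.5], [0, 0, 0], 1], [[0, 0, 0.7], [0, 0, 0], 1]]'

```text
time: 44.58
eef_pos: [604.9, -37.3, 235.0]
eef_rot: [-3.14, 0.041, 0.003]
contact_force: [0.5, -0.1, -2.3]
grip_width: 12.2
```

>>> drive_tool --increments '[[[0, 0, 0.3], [0, 0, 0], 1], [[0, 0, 0.6], [0, 0, 0], 1], [[0, 0, 0.85], [0, 0, 0], 1], [[0, 0, 0.9], [0, 0, 0], 1]]'

```text
time: 44.92
eef_pos: [604.7, -37.3, 225.4]
eef_rot: [-3.14, 0.041, 0.004]
contact_force: [-0.1, 0.0, -3.9]
grip_width: 12.9
```

>>> drive_tool --increments '[[[0, 0, 0.1], [0, 0, 0], 1], [[0, 0, 0.2], [0, 0, 0], 1], [[0, 0, 0.25], [0, 0, 0], 1]]'

```text
time: 45.17
eef_pos: [604.8, -37.3, 224.8]
eef_rot: [-3.141, 0.041, 0.0]
contact_force: [-4.1, -0.1, 9.2]
grip_width: 12.6
```

Bar on the shoulders at 224.8 (expected 224.9) with contact force. Releasing.

>>> drive_tool --increments '[[[0, 0, 0], [0, 0, 0], 0.4], [[0, 0, 0], [0, 0, 0], 0], [[0, 0, 0], [0, 0, 0], -0.3], [[0, 0, 0], [0, 0, 0], -0.3], [[0, 0, 0], [0, 0, 0], -0.3]]'

```text
time: 45.58
eef_pos: [604.8, -37.3, 224.7]
eef_rot: [-3.141, 0.041, 0.001]
contact_force: [0.7, 0.2, 0.2]
grip_width: 55.9
```

>>> drive_tool --increments '[[[0, 0, -3], [0, 0, 0], -0.3], [[0, 0, -7], [0, 0, 0], -0.3], [[0, 0, -11], [0, 0, 0], -0.3], [[0, 0, -14], [0, 0, 0], -0.3], [[0, 0, -15], [0, 0, 0], -0.3]]'

```text
time: 46.0
eef_pos: [605.2, -37.4, 379.8]
eef_rot: [-3.141, 0.041, -0.01]
contact_force: [0.7, -0.3, 1.1]
grip_width: 55.9
```

```bash
python3 - <<'E'
from bar import *
c,im,d,X=barfit("pics/w32.png")
k=(abs(X[...,2]-210)<4)&(X[...,0]>570)&(X[...,0]<650)&(X[...,1]>-230)&(X[...,1]<160); P=X[k]
print(len(P),cv2.minAreaRect(P[:,:2].astype(np.float32)))
A=np.c_[P[:,:2]-P[:,:2].mean(0),np.ones(len(P))]; print("plane",np.linalg.lstsq(A,P[:,2],rcond=None)[0].round(4))
red=(im[...,2]>120)&(im[...,1]<60)&(im[...,0]<60); Q=X[red&(X[...,2]>200)&(X[...,2]<240)]; print("red",len(Q),Q.mean(0).round(1),Q.min(0).round(0),Q.max(0).round(0))
for t in ["catch_knob"]:
    r=nets.tip_of("wrist",t); print(t,[(np.round(x['position'],1).tolist(),round(x['score'],2)) for x in r][:2])
E
```

```text
t 46.0 p [605.2 -37.4 379.8] q [-0.06  0.35  0.58  1.8   0.    1.53] F [ 0.7 -0.3  1.1] w 55.9
[[1.0, -0.026, 0.006], [-0.026, -1.0, 0.0], [0.006, -0.0, -1.0]]
14137 ((605.6461791992188, -39.52046203613281), (318.32379150390625, 46.25114822387695), 88.42413330078125)
plane [ 6.40000e-03 -1.90000e-03  2.10564e+02]<stdin>:6: RuntimeWarning: Mean of empty slice.
  ret = um.true_divide(
Traceback (most recent call last):
ValueError: zero-size array to reduction operation minimum which has no identity
```

View pics/w32.png

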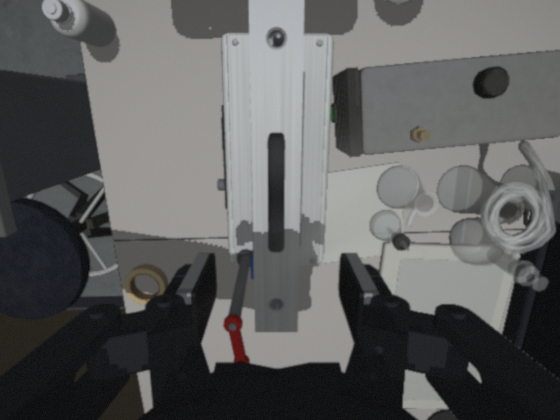

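The bar is seated (top plane at 210.5 mm) with the peg showing in its left hole at (277,38). Moving over the catch knob.

```bash
python3 - <<'E'
from h import *
M=down(0.0); inc([558,-232,345],M)
E
```

```text
inc [-4.26, 19.57, 3.43] [-0.0, -0.006, -0.026] rows~ 5
```

>>> drive_tool --increments '[[[-4.3, 19.6, 3.4], [0, -0.006, -0.026], 0], [[-4.3, 19.6, 3.4], [0, -0.006, -0.026], 0], [[-4.3, 19.6, 3.4], [0, -0.006, -0.026], 0], [[-4.3, 19.6, 3.4], [0, -0.006, -0.026], 0], [[-4.3, 19.6, 3.4], [0, -0.006, -0.026], 0]]' --squeeze 30

```text
time: 46.47
eef_pos: [556.6, -234.3, 343.6]
eef_rot: [-3.141, 0.001, 0.002]
contact_force: [0.6, 0.6, 0.2]
grip_width: 42.7
```

>>> drive_tool --increments '[[[0, 0.5, 0], [0, 0, 0], 0], [[0, 0.5, 0], [0, 0, 0], 0], [[0, 0.5, 0], [0, 0, 0], 0]]'

```text
time: 46.72
eef_pos: [556.4, -239.2, 342.7]
eef_rot: [-3.14, 0.002, 0.003]
contact_force: [0.0, -0.0, 0.4]
grip_width: 42.7
```

```bash
cat > knob.py <<'E'
from h import *
def knob(save):
    brief(); c=cam("wrist"); im,d=optics.get_image("wrist"); cv2.imwrite(save,im)
    v,u=np.mgrid[0:420,0:560]; o,D=ray(np.c_[u.ravel(),v.ravel()],c); X=(o+D*d.ravel()[:,None]).reshape(420,560,3)
    k=(X[...,2]>249)&(X[...,2]<262)&(X[...,0]>500)&(X[...,0]<660)&(X[...,1]>-270)&(X[...,1]<-130)&(d>0); k[260:,:]&=False
    n,l,s,ce=cv2.connectedComponentsWithStats(k.astype(np.uint8))
    for i in range(1,n):
        if s[i,4]>30: P=X[l==i]; print("top blob",s[i,4],ce[i].round(0),P.mean(0).round(1),(P.max(0)-P.min(0)).round(1), ((P.max(0)+P.min(0))/2).round(1))
    hsv=cv2.cvtColor(im,cv2.COLOR_BGR2HSV); red=((hsv[...,0]<8)|(hsv[...,0]>172))&(hsv[...,1]>150)
    Q=X[red&(X[...,2]>214)&(X[...,2]<235)]; 
    if len(Q): print("red",len(Q),Q.mean(0).round(1),Q.min(0).round(0),Q.max(0).round(0)); 
    r=nets.tip_of("wrist","catch_knob"); print([(np.round(x['position'],1).tolist(),round(x['score'],2)) for x in r][:3])
if __name__=="__main__":
    import sys; knob(sys.argv[1])
E
python3 knob.py pics/w33.png
```

```text
t 46.72 p [ 556.4 -239.2  342.7] q [-0.41  0.33  0.46  1.71  0.    1.17] F [ 0.  -0.   0.4] w 42.7
[[1.0, -0.002, -0.002], [-0.002, -1.0, 0.002], [-0.002, -0.002, -1.0]]
top blob 306 [285. 199.] [ 562.2 -230.7  254.9] [12.9 13.5  7.6] [ 562.2 -231.2  253.1]
red 986 [ 558.2 -199.3  221.4] [ 547. -233.  219.] [ 569. -173.  235.]
[([562.7, -232.2, 241.0], 0.67)]
```

View pics/w33.png

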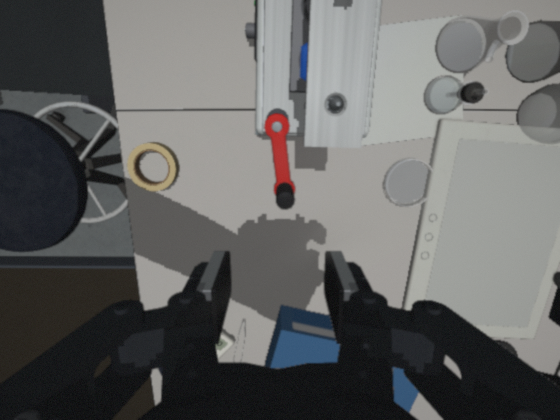

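The knob is at (285,197) px, about (561,-231), with the arm at roughly 0.1 rad from open. I'll grip it with the jaws along the swing direction.

```bash
python3 - <<'E'
from h import *
M=down(0.1); inc([560.8,-231.3,270],M)
E
```

```text
inc [0.39, -0.67, 7.35] [-0.001, 0.001, -0.099] rows~ 2
```

>>> drive_tool --increments '[[[0.4, -0.7, 3], [0, 0, -0.099], 0], [[0.4, -0.7, 6], [0, 0, -0.099], 0], [[0.4, -0.7, 7.3], [0, 0, -0.099], 0], [[0.4, -0.7, 7.3], [0, 0, -0.099], 0]]'

```text
time: 47.15
eef_pos: [560.3, -228.6, 267.2]
eef_rot: [-3.134, -0.161, 0.009]
contact_force: [-0.3, -0.3, -0.9]
grip_width: 42.5
```

```bash
python3 - <<'E'
from h import *
M=down(0.1); brief(); inc([560.8,-231.3,227.5],M)
im,d=optics.get_image("wrist"); cv2.imwrite("pics/w34.png",im)
E
```

```text
t 47.15 p [ 560.3 -228.6  267.2] q [-0.39  0.29  0.25  1.53  0.    1.08] F [-0.3 -0.3 -0.9] w 42.5
[[0.995, 0.102, -0.006], [0.103, -0.995, 0.003], [-0.005, -0.004, -1.0]]
inc [0.05, 0.29, 3.97] [-0.004, 0.005, 0.003] rows~ 1
```

View pics/w34.png

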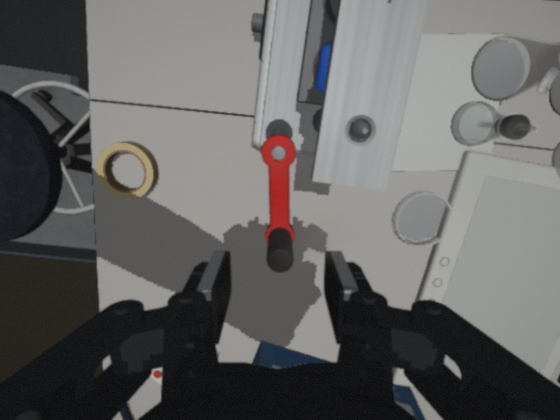

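>>> drive_tool --increments '[[[0.05, 0.2, 1.5], [0, 0.003, 0], 0], [[0.05, 0.29, 3], [0, 0.005, 0], 0], [[0.05, 0.29, 3.9], [0, 0.005, 0], 0], [[0.05, 0.29, 3.9], [0, 0.005, 0], 0]]'

```text
time: 47.53
eef_pos: [561.3, -231.0, 229.9]
eef_rot: [-3.134, -0.162, -0.001]
contact_force: [0.3, 0.2, -1.0]
grip_width: 42.7
```

>>> drive_tool --increments '[[[0, 0, 0], [0, 0, 0], 0.5], [[0, 0, 0], [0, 0, 0], 0.9], [[0, 0, 0], [0, 0, 0], 0.9], [[0, 0, 0], [0, 0, 0], 0.9], [[0, 0, 0], [0, 0, 0], 0.9]]' --squeeze 25

```text
time: 47.95
eef_pos: [561.9, -231.0, 231.3]
eef_rot: [-3.135, -0.162, -0.004]
contact_force: [-0.8, 1.8, 5.6]
grip_width: 12.9
```

```bash
cat > swing.py <<'E'
from h import *
import sys
piv=np.array([555.2,-182.1]); p,M=pose(); brief()
i0,i1=float(sys.argv[1]),float(sys.argv[2]); r=float(sys.argv[3]) if len(sys.argv)>3 else 50.
v=p[:2]-piv; print("phi now",np.arctan2(v[0],-v[1]).round(3),"r",np.hypot(*v).round(1))
for f in np.linspace(i0,i1,6)[1:]:
    k=np.array([piv[0]+r*np.sin(f),piv[1]-r*np.cos(f),227.5]); d=M.T@(k-p)/10; w=R.from_matrix(M.T@down(f)).as_rotvec()
    print("  [%s,%s,0.9],"%(np.round(d,2).tolist(),np.round(w,3).tolist()))
E
python3 swing.py 0.11 0.5; python3 -c "
from h import *
im,d=optics.get_image('wrist'); cv2.imwrite('pics/w35.png',im)"
```

```text
t 47.95 p [ 561.9 -231.   231.3] q [-0.39  0.28  0.16  1.44  0.    1.08] F [-0.8  1.8  5.6] w 12.9
[[0.995, 0.103, 0.003], [0.103, -0.995, 0.003], [0.003, -0.003, -1.0]]
phi now 0.135 r 49.4
  [[0.26, 0.05, 0.38],[-0.002, -0.003, -0.085],0.9],
  [[0.65, -0.0, 0.38],[-0.002, -0.003, -0.163],0.9],
  [[1.03, -0.08, 0.38],[-0.002, -0.003, -0.241],0.9],
  [[1.41, -0.19, 0.38],[-0.002, -0.003, -0.319],0.9],
  [[1.77, -0.32, 0.38],[-0.002, -0.003, -0.397],0.9],
```

View pics/w35.png

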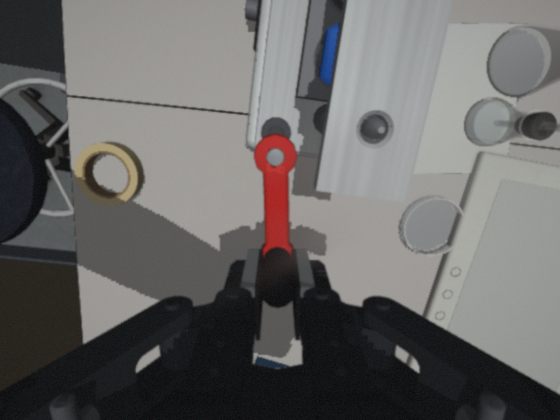

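Knob gripped, radius 49.4 mm about the pin. Swinging along the arc without pressing down.

>>> drive_tool --increments '[[[0.26, 0.05, -0.05], [0, 0, -0.085], 0.9], [[0.65, 0, -0.05], [0, 0, -0.163], 0.9], [[1.03, -0.08, -0.05], [0, 0, -0.241], 0.9], [[1.41, -0.19, -0.05], [0, 0, -0.319], 0.9], [[1.77, -0.32, -0.05], [0, 0, -0.397], 0.9]]'

```text
time: 48.42
eef_pos: [578.9, -225.9, 231.5]
eef_rot: [-3.04, -0.782, -0.003]
contact_force: [-0.6, 1.1, -0.6]
grip_width: 12.3
```

```bash
python3 swing.py 0.5 0.95 49.5
```

```text
t 48.42 p [ 578.9 -225.9  231.5] q [-0.37  0.31  0.2   1.45  0.    0.69] F [-0.6  1.1 -0.6] w 12.3
[[0.876, 0.483, 0.001], [0.483, -0.876, 0.003], [0.003, -0.002, -1.0]]
phi now 0.495 r 49.8
  [[0.47, -0.05, 0.4],[-0.002, -0.003, -0.086],0.9],
  [[0.91, -0.11, 0.4],[-0.002, -0.003, -0.176],0.9],
  [[1.35, -0.2, 0.4],[-0.002, -0.003, -0.266],0.9],
  [[1.77, -0.34, 0.4],[-0.002, -0.003, -0.356],0.9],
  [[2.18, -0.51, 0.4],[-0.002, -0.003, -0.446],0.9],
```

>>> drive_tool --increments '[[[0.47, -0.04, 0], [0, 0, -0.086], 0.9], [[0.91, -0.1, 0], [0, 0, -0.176], 0.9], [[1.35, -0.2, 0], [0, 0, -0.266], 0.9], [[1.77, -0.34, 0], [0, 0, -0.356], 0.9], [[2.18, -0.51, 0], [0, 0, -0.446], 0.9]]'

```text
time: 48.83
eef_pos: [595.9, -211.5, 231.5]
eef_rot: [-2.79, -1.441, -0.004]
contact_force: [1.3, -1.3, 0.1]
grip_width: 13.4
```

```bash
python3 swing.py 0.95 1.4 49.7
```

```text
t 48.83 p [ 595.9 -211.5  231.5] q [-0.34  0.33  0.23  1.46  0.    0.27] F [ 1.3 -1.3  0.1] w 13.4
[[0.579, 0.815, 0.002], [0.815, -0.579, 0.002], [0.003, 0.0, -1.0]]
phi now 0.946 r 50.2
  [[0.47, -0.07, 0.4],[0.0, -0.003, -0.086],0.9],
  [[0.91, -0.12, 0.4],[0.0, -0.003, -0.176],0.9],
  [[1.35, -0.22, 0.4],[0.0, -0.003, -0.266],0.9],
  [[1.77, -0.36, 0.4],[0.001, -0.003, -0.356],0.9],
  [[2.18, -0.53, 0.4],[0.001, -0.003, -0.446],0.9],
```

>>> drive_tool --increments '[[[0.47, -0.05, 0], [0, 0, -0.086], 0.9], [[0.91, -0.1, 0], [0, 0, -0.176], 0.9], [[1.35, -0.2, 0], [0, 0, -0.266], 0.9], [[1.77, -0.34, 0], [0, 0, -0.356], 0.9], [[2.18, -0.51, 0], [0, 0, -0.446], 0.9]]'

```text
time: 49.25
eef_pos: [605.0, -191.0, 231.5]
eef_rot: [2.399, 2.028, 0.005]
contact_force: [2.6, -0.2, -0.2]
grip_width: 13.1
```

```bash
python3 swing.py 1.4 1.57 50
```

```text
t 49.25 p [ 605.  -191.   231.5] q [-0.31  0.34  0.23  1.46  0.   -0.14] F [ 2.6 -0.2 -0.2] w 13.1
[[0.167, 0.986, 0.003], [0.986, -0.167, 0.002], [0.002, 0.002, -1.0]]
phi now 1.394 r 50.6
  [[0.2, -0.06, 0.4],[0.002, -0.002, -0.031],0.9],
  [[0.37, -0.07, 0.4],[0.002, -0.002, -0.065],0.9],
  [[0.54, -0.08, 0.4],[0.002, -0.002, -0.099],0.9],
  [[0.71, -0.1, 0.4],[0.002, -0.002, -0.133],0.9],
  [[0.88, -0.13, 0.4],[0.002, -0.002, -0.167],0.9],
```

>>> drive_tool --increments '[[[0.2, -0.03, 0], [0, 0, -0.031], 0.9], [[0.37, -0.05, 0], [0, 0, -0.065], 0.9], [[0.54, -0.07, 0], [0, 0, -0.099], 0.9], [[0.71, -0.09, 0], [0, 0, -0.133], 0.9], [[0.88, -0.12, 0], [0, 0, -0.167], 0.9]]'

```text
time: 49.67
eef_pos: [605.9, -182.4, 231.5]
eef_rot: [2.219, 2.221, 0.005]
contact_force: [1.9, -1.5, -0.9]
grip_width: 12.9
```

```bash
python3 swing.py 1.57 1.58 50|head -3; python3 -c "
from h import *
im,d=optics.get_image('wrist'); cv2.imwrite('pics/w36.png',im)"
```

```text
t 49.67 p [ 605.9 -182.4  231.5] q [-0.29  0.33  0.22  1.46  0.   -0.29] F [ 1.9 -1.5 -0.9] w 12.9
[[-0.001, 1.0, 0.004], [1.0, 0.001, 0.001], [0.001, 0.004, -1.0]]
phi now 1.564 r 50.7
```

View pics/w36.png

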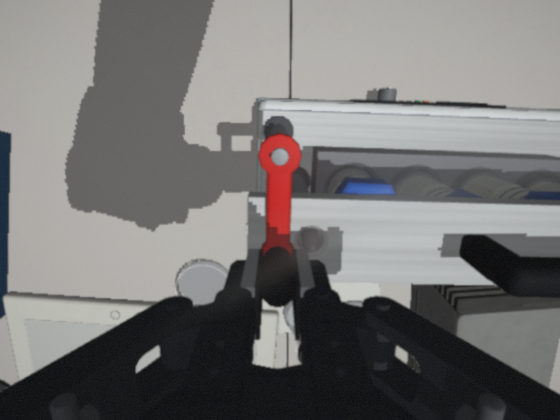

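The red arm now lies across the bar's right end. Releasing straight up.

>>> drive_tool --increments '[[[0, 0, 0], [0, 0, 0], 0.5], [[0, 0, 0], [0, 0, 0], 0], [[0, 0, 0], [0, 0, 0], 0], [[0, 0, 0], [0, 0, 0], 0], [[0, 0, -1], [0, 0, 0], 0]]'

```text
time: 50.13
eef_pos: [605.0, -182.1, 239.9]
eef_rot: [-2.218, -2.223, -0.003]
contact_force: [0.5, 0.3, -0.5]
grip_width: 43.0
```

>>> drive_tool --increments '[[[0, 0, -3], [0, 0, 0], 0], [[0, 0, -7], [0, 0, 0], 0], [[0, 0, -10], [0, 0, 0], 0], [[-2, -5, -12], [0, 0, 0], 0], [[-3, -9, -12], [0, 0, 0], 0]]'

```text
time: 50.55
eef_pos: [530.9, -209.1, 360.5]
eef_rot: [2.215, 2.225, 0.005]
contact_force: [-1.0, -1.0, 0.9]
grip_width: 42.7
```

>>> drive_tool --increments '[[[0, -4, 0], [0, 0, 0], 0], [[0, -8, 0], [0, 0, 0], 0], [[0, -12, 0], [0, 0, 0], 0], [[0, -13, 0], [0, 0, 0], 0], [[0, -13, 0], [0, 0, 0], 0]]'

```text
time: 50.97
eef_pos: [398.4, -209.5, 362.5]
eef_rot: [2.215, 2.22, 0.006]
contact_force: [0.7, -0.6, -0.2]
grip_width: 42.9
```

```bash
python3 - <<'E'
from bar import *
c,im,d,X=barfit("pics/w37.png")
k=(abs(X[...,2]-210)<4)&(X[...,0]>570)&(X[...,0]<650)&(X[...,1]>-230)&(X[...,1]<160)&(d>0); P=X[k]
(ctr,sz,a)=cv2.minAreaRect(P[:,:2].astype(np.float32)); print(len(P),ctr,sz,a)
A=np.c_[P[:,:2]-P[:,:2].mean(0),np.ones(len(P))]; print("plane",np.linalg.lstsq(A,P[:,2],rcond=None)[0].round(4))
hsv=cv2.cvtColor(im,cv2.COLOR_BGR2HSV); red=((hsv[...,0]<8)|(hsv[...,0]>172))&(hsv[...,1]>150)
Q=X[red&(X[...,2]>216)&(X[...,2]<226)]; print(len(Q)); (x,y,w,h)=(0,0,0,0)
if len(Q): print("red rect",cv2.minAreaRect(Q[:,:2].astype(np.float32)),Q[:,2].mean())
k=(X[...,2]>250)&(X[...,2]<260)&(X[...,1]<-150)&(X[...,0]>500)&(X[...,0]<660)&(d>0); k[270:]=0
print("knob",X[k].mean(0) if k.any() else None)
for n in ("side","top"):
    im,d=optics.get_image(n); cv2.imwrite(f"pics/{n}_end.png",cv2.resize(im[100:280,150:430],(800,514)))
E
```

```text
t 50.97 p [ 398.4 -209.5  362.5] q [-0.49  0.02  0.13  1.68  0.   -0.49] F [ 0.7 -0.6 -0.2] w 42.9
[[-0.002, 1.0, 0.007], [1.0, 0.002, -0.001], [-0.001, 0.007, -1.0]]
1210 (604.4248657226562, -47.09111022949219) (302.40106201171875, 47.29129409790039) 88.4891357421875
plane [ 4.57000e-02 -3.10000e-03  2.10302e+02]
332
red rect ((562.5547485351562, -180.60931396484375), (34.549705505371094, 17.266319274902344), 6.090065002441406) 220.98581685936298
knob None
```

View pics/w37.png

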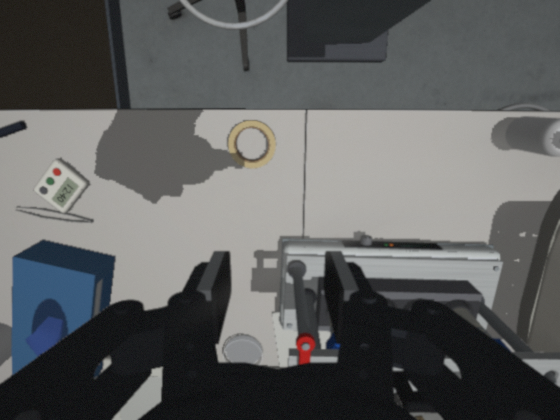

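View pics/side_end.png

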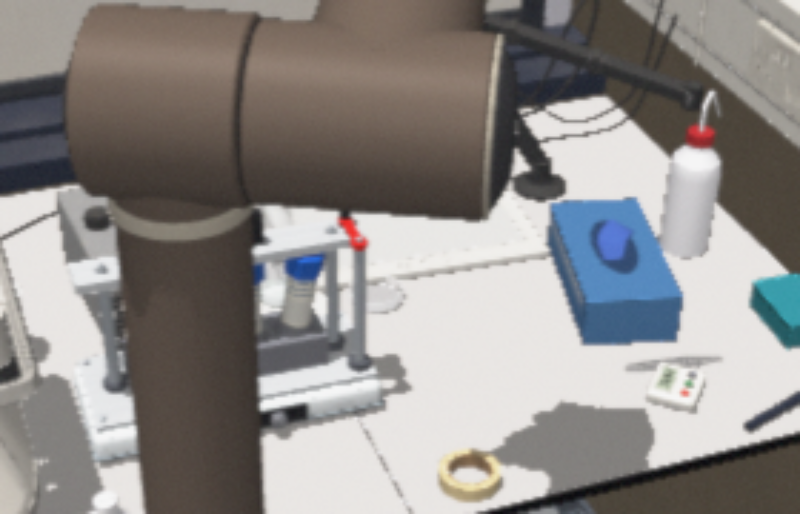

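View pics/top_end.png

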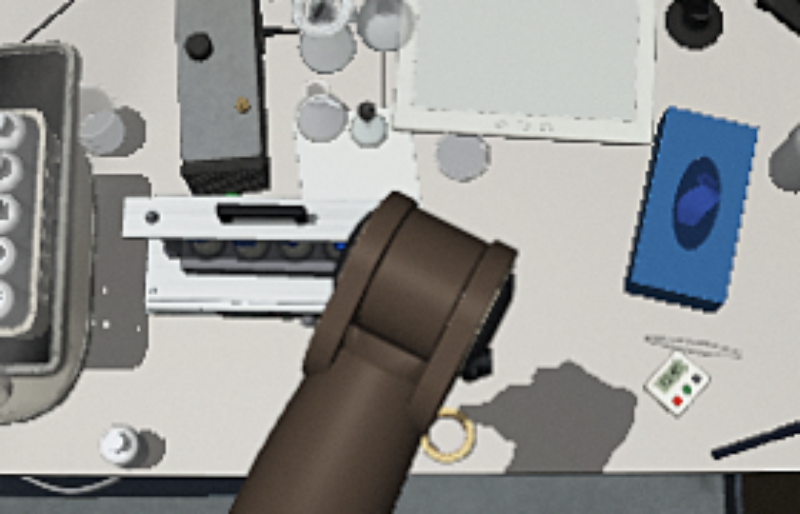

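Moving the arm aside for a clear top view of the catch.

>>> drive_tool --increments '[[[-4, 0, 0], [0, 0, 0], 0], [[-8, 0, 0], [0, 0, 0], 0], [[-12, 0, 0], [0, 0, 0], 0], [[-16, 0, 0], [0, 0, 0], 0], [[-19, 0, 0], [0, 0, 0], 0]]'

```text
time: 51.53
eef_pos: [404.1, -403.1, 358.4]
eef_rot: [2.215, 2.226, 0.005]
contact_force: [0.3, -0.6, -1.0]
grip_width: 42.7
```

```bash
python3 - <<'E'
from h import *
brief()
c=cam("top"); im,d=optics.get_image("top"); cv2.imwrite("pics/top_end2.png",cv2.resize(im[155:230,190:310],(800,500),interpolation=cv2.INTER_CUBIC))
v,u=np.mgrid[0:420,0:560]; o,D=ray(np.c_[u.ravel(),v.ravel()],c); X=(o+D*d.ravel()[:,None]).reshape(420,560,3)
hsv=cv2.cvtColor(im,cv2.COLOR_BGR2HSV); red=((hsv[...,0]<8)|(hsv[...,0]>172))&(hsv[...,1]>150)
Q=X[red&(X[...,0]>520)&(X[...,0]<680)&(X[...,1]>-260)&(X[...,1]<-140)]; print(len(Q),cv2.minAreaRect(Q[:,:2].astype(np.float32)))
r=nets.tip_of("top","catch_knob"); print([(np.round(x['position'],1).tolist(),round(x['score'],2)) for x in r][:3])
r=nets.tip_of("top","bar"); print([(np.round(x['position'],1).tolist(),round(x['score'],2)) for x in r][:3])
E
```

```text
t 51.53 p [ 404.1 -403.1  358.4] q [-0.79  0.26  0.4   1.72  0.   -0.79] F [ 0.3 -0.6 -1. ] w 42.7
[[-0.005, 1.0, 0.003], [1.0, 0.005, 0.001], [0.001, 0.003, -1.0]]
73 ((578.738525390625, -175.7786407470703), (63.79180908203125, 19.868833541870117), 3.8321125507354736)
[([605.3, -183.9, 240.8], 0.42)]
[([608.8, -36.9, 196.4], 0.73), ([360.7, 148.8, -2.1], 0.37)]
```

View pics/top_end2.png

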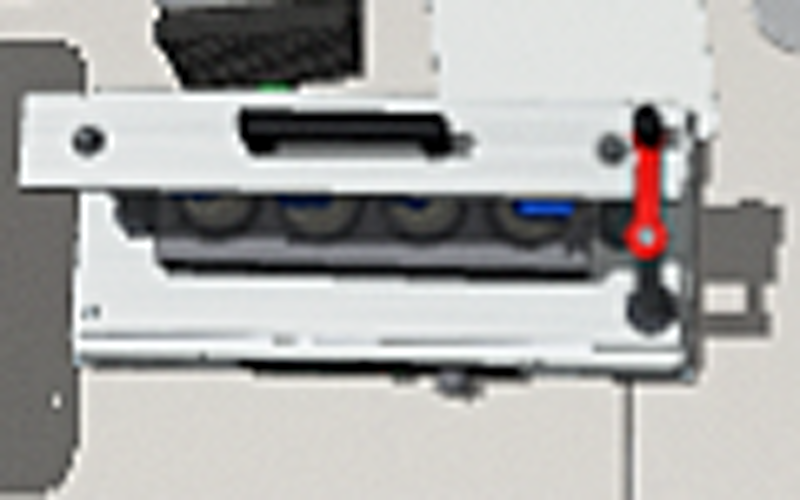

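The red catch runs from its pin (647,237) across the bar's right end to the knob (648,125), and pegs show in both holes at (90,140) and (612,148). Handing in.

```bash
python3 -c "
from h import *
print(arm.sign_off()); brief()"
```

```text
the job is handed in; nothing more can be done
None
the job is handed in; nothing more can be done
```

The shaker is ready to run. All four pockets are full, the bar is down on both posts, and the red catch is across its right end. I handed it in at about 51.6 s of the 210 s allowed.

- **Tubes:** Only pocket 2 held a tube at the start, so all three spares were used and none is left over. I tipped each one up with its foot on the bench, took it again by the cap and carried it upright into pocket 4, 3 or 1. While tipping, I dragged one foot about 90 mm along the bench to keep the wrist clear of the catch. The force readings could not always confirm that the foot stayed pressed on the bench. After loading, all four cap tops read 195 mm, fully down.
- **Bar:** It reached the shoulders at the height I expected, its top surface measured about 210 mm, and a peg shows in both holes.
- **Catch:** The knob measured (605, -184) mm, against about (605, -183) for fully across.
- **Other things:** The tape roll, bottle and timer look unmoved in the last pictures. The arm was clear of everything when I handed in.

Two things did not go exactly as planned. The pocket 4 tube touched the rim at about 13 N on the way in; I shifted it 2 mm and it then went in freely. The wrist and top cameras disagreed by 2–4 mm on where the shaker is, so I relied on where the tubes actually seated. No check failed at the end.

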